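# Build a carrier pack on the swing tray and dock it

### The arm

A 6-joint arm with a two-finger parallel gripper is mounted at the origin on the work surface. World frame = base frame: x ahead of the robot, y to its left, z up, the work surface at z = 0. Lengths are in mm, angles in rad, forces in N, time in s.
With the tool pointing down it reaches from about 325 to 1000 mm from the base axis. Payload 5.1 kg.
Tool frame: the origin (TCP) lies midway between the tips of the shut fingers; the grasp point (between the pads) lies 19 mm behind it (manip.grasp_offset is the distance from the TCP to the grasp point, in mm); y points along the fingers, z is the direction in which the jaws open and shut, and the axes are right-handed (so a half turn about y gives the same grasp; the last joint's range is limited). The gripper opens to 85 mm and grips with 20 to 120 N. Pads are 22 mm wide; open, the fingers measure 114 mm over their backs; the gripper's body (76 mm by 85 mm) begins 54 mm behind the grasp point. The pads swing forward as they close: fully open they stand 13 mm farther back than shut.
Start: joints at [1.04, 0.124, 1.65, -0, 1.367, -0.083], TCP at [281.457, 585.889, 231.322] pointing down, gripper open.
Joint ranges: [-2.61, 2.61], [-1.02, 2.33], [0.03, 2.71], [-1.35, 4.49], [0.32, 2.68], [-2.91, 2.91]. Speed limits (rad/s): [2.57, 2.57, 3.14, 3.14, 3.14, 3.14].

### API

Orientations are given as a rotation vector (axis times angle).
In Python, from bench import monitor, vision, manip gives the robot as it stands.
- The arm moves only by the tool drive_tool, never from a script. Its argument "deltas" is a list of rows, each an object of numbers: "dx", "dy", "dz": the shift along the world's x, y, z normalised to -1 to 1, where 1 is 500 mm; "wx", "wy", "wz": the turn, a rotation vector about the world's x, y, z normalised to -1 to 1, where 1 is 360 degrees. In form: [{"dx": .., "dy": .., "dz": .., "wx": .., "wy": .., "wz": ..}, ...]. A call has 1 to 12 rows; each row shifts and turns the commanded pose from where the row before left it; what a row does not reach is not made up. A row lasts 1/8 s, in which the tool goes at most 62.5 mm and 10.7 degrees, less where a joint would pass 70% of its speed; a pose out of reach is approached as far as the arm can. A call with a number of a shift or a turn outside -1 to 1 is refused whole. A call with a gripper value outside its range is refused whole. "claw" is the closure, from 0 (fully open) to 1 (shut), set as the call begins (left out, the last holds). The fingers move at their own pace and stop on an object; "squeeze" is the grip in N (left out, the last holds). Time passes only in rows, so rows that do not move let the fingers close. It gives the time, the measured TCP pose, the force and the opening at its end, in the units of the state.
- monitor.get_obs(): the state, without advancing time (a new reading comes with each control period).
- vision.camera(name): name is "scene" or "top"; returns (picture, depth): 400x640x3 uint8, red, green, blue; 400x640 float32, mm along the optical axis (not along the pixel's ray), 0 where there is no reading.
- vision.camera_params(name): a dict with "fovy" (degrees; the focal length in pixels is half the picture's height over the tangent of half this angle, whatever the lens; pixels are square), "cx", "cy" (the principal point, pixels), "view" (4x4, takes a point from world to camera coordinates). Camera axes: x right, y down, z forward; pixel columns grow to the right and rows downward; lengths in mm; the calibration is good to about 2 mm. A picture is of the moment at which its call begins. camera_params takes no time and is no camera call.
- manip.sign_off(): hands the job in, once; it reports no verdict.
The state is a dict: "clock": time; "joints": joint angles; "dq": joint speeds; "joint_efforts": joint torques, N m; "tool_pos": TCP position; "tcp_rot": TCP orientation; "wrist_force": force on the tool from outside, world axes, zero at the start; "moment": the same for the moment, N m; "grip_width": finger opening in mm.
Only numpy, scipy, OpenCV 4.12 (cv2) and the standard library are available. Lean on these libraries where they do the work, as an engineer would, in place of code of your own. Each camera call takes 0.05 s, during which the arm holds its last target.

### The job

Swing the aluminium tray on its pivot out to the loading stop and, with it there, build one pack in its pocket: the deep base first, then every carrier frame on the bench, then the charcoal cover on top, all lying flat and square above one another with their long sides along the arm. Then swing the loaded tray fully home against the dock stop by the blue belt, steadily and without slamming, so that the pack is still square. Leave the tape roll, tape gun and knife where they are.

Things in the scene. Friction and masses are not known exactly. Their poses are not given: they have to be found in the camera images.
- swing_tray (a joint): angle of the swing tray about its upright pivot, rad: 0 = home against the dock stop at the belt end (far from the robot), 0.77 = out against the loading stop (nearer the robot). It turns freely by hand with a steady drag of about 0.7 N m (2 to 3 N at the free end) and stays where it is left. Seen from above it turns clockwise as the value grows.
- pivot (a point): on the swing tray's pivot axis, at the height of the pan's floor (50 mm over the bench). x axis points along the arm to the free end, z up; the pivot post is a fixed bearing bolted to the bench, its cap 88 mm high.
- pocket (a point): centre of the floor of the tray's pocket, 280 mm from the pivot along the arm, 50 mm over the bench. x axis along the arm away from the pivot, z up. The pan is an aluminium plate 150 mm (along x) by 112 mm, its side faces from 30 to 50 mm over the bench, centred here. Four steel corner angles, 56 mm high, 4 mm thick, legs 28 mm along x and 22 mm along y, bound a pocket 126 x 96 mm; parts lie in it with their long side along x. Nothing but a small castor is below the pan.
- free_end (a point): middle of the tray's free end face (yellow edge), 355 mm from the pivot, 40 mm over the bench; 112 mm wide, x axis along the arm outwards. Pushed on either long side of the pan near this end, the tray pivots.
- base_mid (a point): the pack's base: darker tan moulded tray with a closed 4 mm floor, 120 x 90 x 24 mm, 9 mm rim and one middle bar along its x axis (long side), 14 mm wide, 102 mm long, top flush with the rim 24 mm up; 29 mm free on each side of the bar, down to the floor. 0.13 to 0.21 kg. The point is the centre, 12 mm above the underside.
- frame1_mid (a point): open tan moulded carrier frame with six holes (2 rows of 3), 120 x 90 x 16 mm over its four 2 mm corner feet. Its x axis is the long side, along which runs the middle bar: 14 mm wide, its top 16 mm and its underside 2 mm over the bench. The two middle holes beside that bar are 46 mm (along x) by 29 mm, so fingers can go down into them and grip the bar from above. 0.09 kg. The point is the centre, 8 mm above the underside. All frames are alike; some may be absent.
- frame2_mid (a point): carrier frame like frame1; same size, same point and axes; may be absent.
- frame3_mid (a point): carrier frame like frame1; same size, same point and axes; may be absent.
- frame4_mid (a point): carrier frame like frame1; same size, same point and axes; may be absent.
- cover_mid (a point): the pack's cover: closed charcoal panel 120 x 90 mm, its top 8 mm over its underside (four 2 mm corner feet included), with a grip rib in the middle along its x axis (long side): 70 mm long, 14 mm wide, from 8 to 28 mm over the underside. 0.1 to 0.16 kg. The point is the centre, 14 mm above the underside.
- tape_roll: bystander: upright roll of tape, outside diameter 96 mm, 48 mm high, origin at the underside; stands among the parts.
- tape_gun: bystander: hand tape dispenser, about 240 x 60 x 102 mm, origin at the underside below the roll; its pistol handle points along its x axis.
- knife: bystander: orange utility knife, 170 x 26 x 20 mm, lying flat along its x axis, origin at the underside.
Not all that is in view belongs to the job. Leave any yellow look-alike of the part that bears base_mid alone. What is shaped like the part that bears frame2_mid but red is not meant.

How it is judged:
By the outcome, as a careful person would: the job done as asked, in the order asked, and still so for the second after the job is handed in, with the robot touching nothing.
Of frame1, frame2, frame3, frame4 only 2 to 4 are there at a start; the rules pass over those that are not, and their reading is None.
At some moment in a run one of frame1, frame2, frame3, frame4, cover may be knocked a few centimetres aside while the robot is not near it.
It also fails if it takes over 210 s, if anything falls off the work surface, if the arm or the gripper's body presses on something with over 40 N, if the wrist force passes 120 N, or if a joint passes its speed limit or range.

## Working session

There is one attempt and no reset: what is moved stays moved. The work goes in short steps, Python scripts to look and compute and a tool call to move; the robot and the scene stay as the last step left them, time stands still between calls to the robot, and variables do not carry over. Pictures are saved under pics/ and viewed, and the job is handed in when it is done.

Besides the shell and the picture viewer there is one more tool, called after ">>>" as name(argument=value, ...), one argument or row to a line, values as JSON. drive_tool: Moves the arm, as the interface text tells. Scaled input: -1 to 1 covers 500 mm each way for a shift and 360 degrees each way for a turn. Its arguments: {"type":"object","properties":{"deltas":{"type":"array"},"claw":{"type":"number"},"squeeze":{"type":"number"}},"required":["deltas"]}

```bash
ls; mkdir -p pics; cat > h.py <<'E'
import numpy as np, cv2
from bench import monitor, vision, manip
def snap(name,fn=None):
    im,d=vision.camera(name)
    np.savez(f'{name}.npz',im=im,d=d)
    if fn: cv2.imwrite(f'pics/{fn}.png',cv2.cvtColor(im,cv2.COLOR_RGB2BGR))
    return im,d
def load(name):
    z=np.load(f'{name}.npz');return z['im'],z['d']
def K(name):
    p=vision.camera_params(name); f=200/np.tan(np.radians(p['fovy'])/2)
    return f,p['cx'],p['cy'],np.array(p['view'])
def world(name,u,v,d=None,z=None):
    f,cx,cy,V=K(name); Vi=np.linalg.inv(V)
    r=np.array([(u-cx)/f,(v-cy)/f,1])
    if z is None: return (Vi@np.append(r*d,1))[:3]
    o=Vi[:3,3]; w=Vi[:3,:3]@r
    return o+w*(z-o[2])/w[2]
def pix(name,P):
    f,cx,cy,V=K(name); c=V@np.append(P,1); return cx+f*c[0]/c[2],cy+f*c[1]/c[2]
def cloud(name,d):
    f,cx,cy,V=K(name); Vi=np.linalg.inv(V)
    v,u=np.mgrid[0:400,0:640]
    P=np.stack([(u-cx)/f*d,(v-cy)/f*d,d,np.ones_like(d)],-1)
    return (P@Vi.T)[...,:3]
def crop(name,u0,v0,u1,v1,s,fn):
    im,d=load(name); c=cv2.resize(im[v0:v1,u0:u1],None,fx=s,fy=s,interpolation=cv2.INTER_CUBIC)
    cv2.imwrite(f'pics/{fn}.png',cv2.cvtColor(c,cv2.COLOR_RGB2BGR))
E
python3 - <<'E'
from h import *
np.set_printoptions(precision=3,suppress=True)
print(monitor.get_obs())
for n in('scene','top'):
    print(vision.camera_params(n)); snap(n,n+'0')
print(manip.grasp_offset)
E
```

```text
pics
{'clock': 0.0, 'joints': array([ 1.04 ,  0.124,  1.652, -0.   ,  1.367, -0.083]), 'dq': array([-0.001, -0.   , -0.001,  0.001, -0.001, -0.001]), 'joint_efforts': array([ -0.   , -42.364, -36.544,  -0.   ,   0.007,   0.   ]), 'tool_pos': array([281.142, 585.374, 230.045]), 'tcp_rot': array([-1.544,  0.352, -0.351]), 'wrist_force': array([-0.167,  0.234,  0.492]), 'moment': array([ 0.062,  0.032, -0.021]), 'grip_width': 84.98068144814486}
{'fovy': 47.699699208114545, 'cx': 321.31365178400904, 'cy': 199.08901154178167, 'view': array([[   0.62 ,    0.785,   -0.012, -285.663],
       [   0.513,   -0.416,   -0.751, -235.981],
       [  -0.594,    0.459,   -0.66 , 2182.368],
       [   0.   ,    0.   ,    0.   ,    1.   ]])}
{'fovy': 57.32454248726615, 'cx': 324.28029750798913, 'cy': 196.52324068446032, 'view': array([[   0.011,   -1.   ,    0.001,   -8.178],
       [  -0.989,   -0.011,   -0.147,  531.041],
       [   0.147,    0.   ,   -0.989, 1357.504],
       [   0.   ,    0.   ,    0.   ,    1.   ]])}
18.700000000000003
```

View pics/scene0.png

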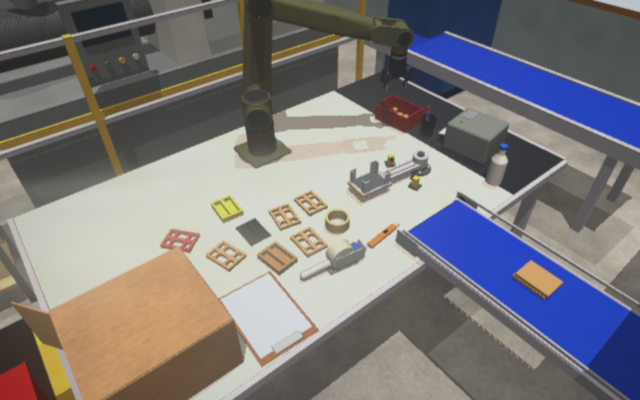

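View pics/top0.png

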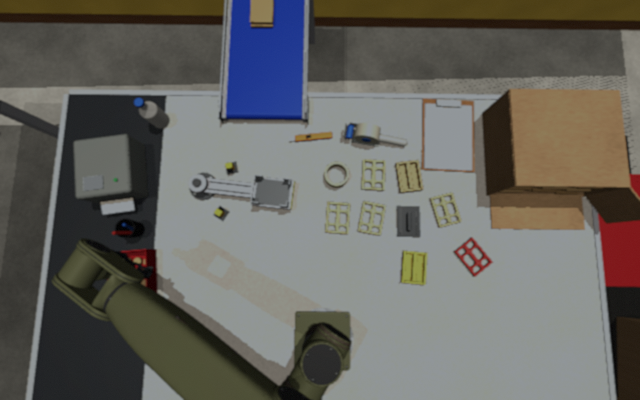

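The top view shows the tray pivot at (200,185) and the pan at (272,193). The base looks to be at (408,177) and the cover at (408,221). There are tan frames at (373,174), (337,218), (371,218) and (445,209). The decoys are yellow at (414,267) and red at (472,256).

```bash
python3 - <<'E'
from h import *
crop('top',310,140,510,290,4,'c1')
crop('top',170,140,330,250,5,'c2')
E
```

```text
(no output)
```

View pics/c1.png

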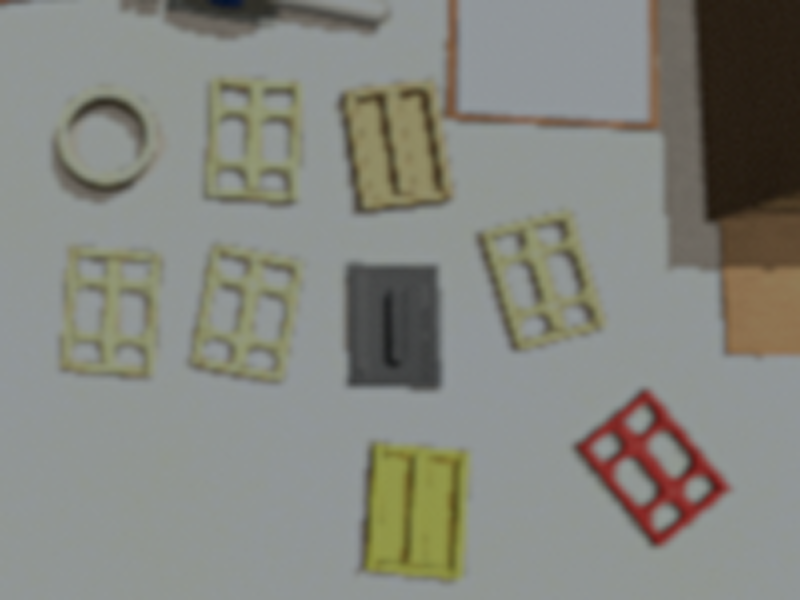

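View pics/c2.png

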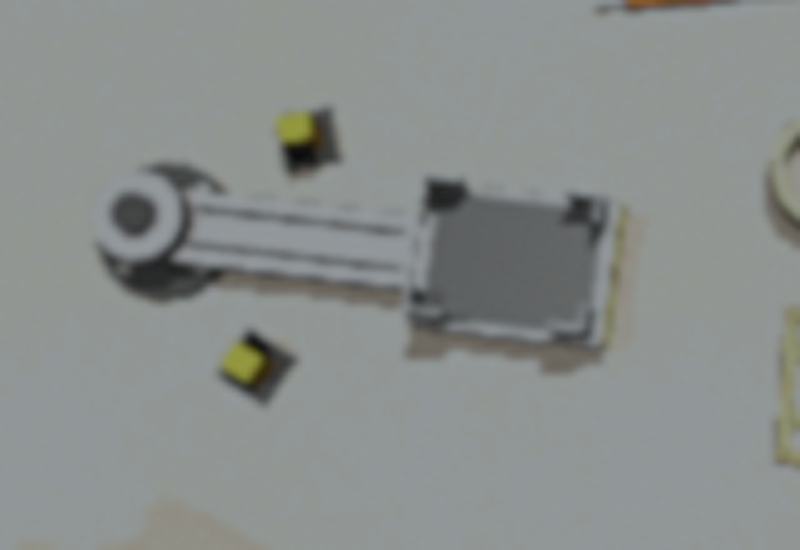

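```bash
cat >> h.py <<'E'
from scipy.spatial.transform import Rotation as R
def yaw():
    o=monitor.get_obs(); M=R.from_rotvec(o['tcp_rot']).as_matrix()
    z=M[:,2]; return o, M, np.degrees(np.arctan2(z[1],z[0]))
def tanparts(fn=None, ztop=16):
    """min-area rects of tan/dark parts on bench in the top view"""
    im,d=load('top'); P=cloud('top',d)
    return im,d,P
E
python3 - <<'E'
from h import *
np.set_printoptions(precision=1,suppress=True)
o,M,y=yaw(); print(M,y)
im,d=load('top'); P=cloud('top',d)
print('bench z',np.median(P[280:300,400:440,2]), 'noise',P[285:300,440:480,2].std())
for u,v in [(373,174),(337,218),(371,218),(445,209),(408,177),(408,221),(414,267),(199,183),(230,167),(220,212),(272,193),(262,195),(411,177)]: print(u,v,P[v,u],im[v,u])
hsv=cv2.cvtColor(im,cv2.COLOR_RGB2HSV)
print('bench hsv',hsv[290,450],hsv[230,300])
for u,v in [(373,174),(337,218),(371,218),(445,209),(408,177),(408,221)]: print(hsv[v,u])
E
```

```text
[[ 0.9 -0.   0.4]
 [-0.4 -0.   0.9]
 [-0.  -1.  -0. ]] 64.34468185091711
bench z 0.23450932261926027 noise 81.97270263516653
373 174 [ 624.3 -191.1   23.9] [142 147 109]
337 218 [451.5 -52.1  16.7] [142 147 109]
371 218 [ 453.3 -183.4   12.8] [140 143 107]
445 209 [ 491.1 -469.2   16.1] [138 141 103]
408 177 [ 614.2 -327.5   22.7] [106  99  68]
408 221 [ 442.2 -322.9   26. ] [56 58 59]
414 267 [ 269.8 -341.4   26.3] [144 150  72]
199 183 [568.9 461.5  89.6] [62 63 63]
230 167 [639.2 359.7  52.5] [119 121  48]
220 212 [466.1 389.2  51.1] [142 147  61]
272 193 [540.7 196.1  50.7] [96 99 99]
262 195 [532.4 233.5  52.1] [95 97 98]
411 177 [ 614.5 -339.5   21.4] [142 137 101]
bench hsv [ 78   8 150] [ 94  12 152]
[ 34  66 147]
[ 34  66 147]
[ 32  64 143]
[ 32  69 141]
[ 24  91 106]
[100  13  59]
```

```bash
cat >> h.py <<'E'
from scipy.optimize import minimize
def mask_at(im,kind,u,v,r=24):
    hsv=cv2.cvtColor(cv2.resize(im,None,fx=4,fy=4,interpolation=cv2.INTER_CUBIC),cv2.COLOR_RGB2HSV)
    if kind=='tan': m=(hsv[...,1]>38)&(hsv[...,0]>12)&(hsv[...,0]<45)&(hsv[...,2]>40)
    else: m=(hsv[...,2]<105)
    w=np.zeros_like(m); w[max(0,4*(v-r)):4*(v+r),4*(u-r):4*(u+r)]=1
    m=(m&w).astype(np.uint8)
    n,l,s,_=cv2.connectedComponentsWithStats(m)
    k=1+np.argmax(s[1:,4]); ys,xs=np.nonzero(l==k)
    hull=cv2.convexHull(np.stack([xs,ys],1).astype(np.int32))
    return hull
def fitbox(name,kind,u,v,L,W,H,z0=0,r=24,th0=None):
    im,_=load(name); hull=mask_at(im,kind,u,v,r)
    M=np.zeros((1600,2560),np.uint8); cv2.fillConvexPoly(M,hull,1)
    c=world(name,u,v,z=z0+H/2)
    f,cx,cy,V=K(name)
    def poly(p):
        x,y,t=p[0],p[1],p[2]/50
        a=np.array([[i*L/2,j*W/2] for i in(-1,1) for j in(-1,1)])
        Rm=np.array([[np.cos(t),-np.sin(t)],[np.sin(t),np.cos(t)]])
        b=a@Rm.T+[x,y]
        Q=np.array([[*q,z] for q in b for z in (z0,z0+H)])
        C=np.c_[Q,np.ones(8)]@V.T
        px=np.stack([cx+f*C[:,0]/C[:,2],cy+f*C[:,1]/C[:,2]],1)*4+1.5
        return cv2.convexHull((px*16).astype(np.int32))
    u0,v0=max(0,4*(u-r)-40),max(0,4*(v-r)-40);u1,v1=4*(u+r)+40,4*(v+r)+40
    def cost(p):
        B=np.zeros_like(M); cv2.fillConvexPoly(B,poly(p),1,shift=4)
        a=B[v0:v1,u0:u1];b=M[v0:v1,u0:u1]
        return (a!=b).sum()/max(1,b.sum())
    best=None
    for t0 in ([th0] if th0 is not None else np.radians([0,20,-20,45,-45,70,90])):
        r_=minimize(cost,[c[0],c[1],t0*50],method='Nelder-Mead',options=dict(initial_simplex=[[c[0],c[1],t0*50],[c[0]+8,c[1],t0*50],[c[0],c[1]+8,t0*50],[c[0],c[1],t0*50+6]],xatol=.05,fatol=1e-4))
        if best is None or r_.fun<best.fun: best=r_
    return best.x[0],best.x[1],np.degrees(best.x[2]/50),best.fun
E
python3 - <<'E'
from h import *
np.set_printoptions(precision=1,suppress=True)
for n,k,u,v,H in [('fA','tan',373,174,16),('fB','tan',337,218,16),('fC','tan',371,218,16),('fD','tan',445,209,16),('base','tan',408,177,24),('cover','dark',408,221,8)]:
    print(n,np.array(fitbox('top',k,u,v,120,90,H)))
E
```

```text
fA [ 625.5 -192.8   -4.1    0. ]
fB [453.9 -52.8  -3.6   0. ]
fC [ 454.  -184.2  -11.     0. ]
fD [ 489.4 -471.7   14.8    0. ]
base [ 622.3 -334.7    6.2    0.2]
cover [ 442.7 -327.2   -1.     0. ]
```

```bash
python3 - <<'E'
from h import *
crop('top',180,155,310,235,6,'c3')
im,_=load('top')
hsv=cv2.cvtColor(im,cv2.COLOR_RGB2HSV)
print(hsv[165:190:3,396:424:3,1]); 
E
```

```text
[[ 78  89  93 110  74  82  84  88  15  83]
 [ 74  82  76  96  78  78  80  95  53 115]
 [ 39  73  76 104  79  76  78 114  37  10]
 [ 18  86  74  86  76  84  77  99  62   8]
 [ 12  76  75  81  91  74  76 104  68   8]
 [  6  87  78  75  83  83  78  83  82   7]
 [  6  88  74  75 116  76  75  86  88  10]
 [  7  78  83  76  99  76  77  80  94  24]
 [ 10  61  75  81  74  83  87  74  90  21]]
```

View pics/c3.png

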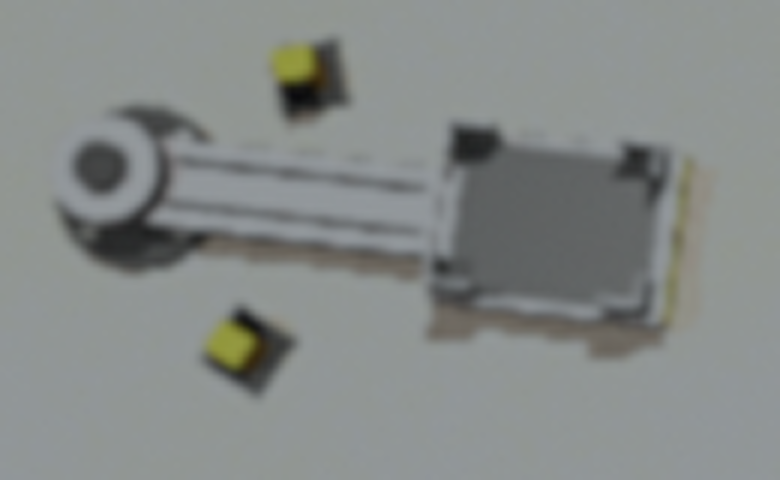

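```bash
python3 - <<'E'
from h import *
import h
np.set_printoptions(precision=1,suppress=True)
p=world('top',180+100/6,155+167/6,z=88); e=world('top',180+679/6,155+240/6,z=50)
print(p,e,np.hypot(*(e-p)[:2]),np.degrees(np.arctan2(*(e-p)[[1,0]])))
a=world('top',180+296/6,155+62/6,z=52);b=world('top',180+233/6,155+342/6,z=52);print('posts',a,b)
im,d=load('top'); im=im.copy(); im[140:171,421:]=im[230,300]
h.load=lambda n:(im,d)
print(np.array(fitbox('top','tan',408,177,120,90,24)))
E
```

```text
[569.7 470.7  88. ] [534.  115.7  50. ] 356.75359789627646 -95.74817231743437
posts [645.9 362.7  52. ] [465.9 393.3  52. ]
[ 619.9 -332.4    7.7    0. ]
```

The base is at (620,-332), clear of the yellow decoy at (414,267). The four tan frames are distinct from the red one at (472,256). Pivot to free end measures 357 mm against 355 expected. Next I'll push the tray out.

>>> drive_tool(
  deltas=[
    {"dx": 0.0592,"dy": -0.0757,"wz": -0.01623},
    {"dx": 0.0592,"dy": -0.0757,"wz": -0.01623},
    {"dx": 0.0592,"dy": -0.0757,"wz": -0.01623},
    {"dx": 0.0592,"dy": -0.0757,"wz": -0.01623},
    {"dx": 0.0592,"dy": -0.0757,"wz": -0.01623},
    {"dx": 0.0592,"dy": -0.0757,"wz": -0.01623},
    {"dx": 0.0592,"dy": -0.0757,"wz": -0.01623},
    {"dx": 0.0592,"dy": -0.0757,"wz": -0.01623},
    {"dx": 0.0592,"dy": -0.0757,"wz": -0.01623},
    {"dx": 0.0592,"dy": -0.0757,"wz": -0.01623},
    {"dx": 0.0592,"dy": -0.0757,"wz": -0.01623},
    {"dx": 0.0592,"dy": -0.0757,"wz": -0.01623},
  ],
  claw=1,
  squeeze=30,
)

```text
schema error: expected keys dx, dy, dz, wx, wy, wz
```

>>> drive_tool(
  deltas=[
    {"dx": 0.0592,"dy": -0.0757,"dz": 0,"wx": 0,"wy": 0,"wz": -0.01623},
    {"dx": 0.0592,"dy": -0.0757,"dz": 0,"wx": 0,"wy": 0,"wz": -0.01623},
    {"dx": 0.0592,"dy": -0.0757,"dz": 0,"wx": 0,"wy": 0,"wz": -0.01623},
    {"dx": 0.0592,"dy": -0.0757,"dz": 0,"wx": 0,"wy": 0,"wz": -0.01623},
    {"dx": 0.0592,"dy": -0.0757,"dz": 0,"wx": 0,"wy": 0,"wz": -0.01623},
    {"dx": 0.0592,"dy": -0.0757,"dz": 0,"wx": 0,"wy": 0,"wz": -0.01623},
    {"dx": 0.0592,"dy": -0.0757,"dz": 0,"wx": 0,"wy": 0,"wz": -0.01623},
    {"dx": 0.0592,"dy": -0.0757,"dz": 0,"wx": 0,"wy": 0,"wz": -0.01623},
    {"dx": 0.0592,"dy": -0.0757,"dz": 0,"wx": 0,"wy": 0,"wz": -0.01623},
    {"dx": 0.0592,"dy": -0.0757,"dz": 0,"wx": 0,"wy": 0,"wz": -0.01623},
    {"dx": 0.0592,"dy": -0.0757,"dz": 0,"wx": 0,"wy": 0,"wz": -0.01623},
    {"dx": 0.0592,"dy": -0.0757,"dz": 0,"wx": 0,"wy": 0,"wz": -0.01623},
  ],
  claw=1,
  squeeze=30,
)

```text
clock: 1.6
tool_pos: [637.2, 130.3, 230.7]
tcp_rot: [-1.159, 1.286, -1.285]
wrist_force: [-1.3, 0.3, -0.2]
grip_width: -0.4
```

```bash
cat >> h.py <<'E'
PIV=np.array([569.7,470.7])
def arc(s,L,a):
    a=np.radians(a);return PIV+s*np.array([np.cos(a),np.sin(a)])+L*np.array([-np.sin(a),np.cos(a)])
def rows(pts,yaws=None,z=None):
    import json
    out=[]
    for i in range(1,len(pts)):
        d=(np.array(pts[i])-pts[i-1])/500
        out.append(dict(dx=round(d[0],4),dy=round(d[1],4),dz=0 if len(d)<3 else round(d[2],4),wx=0,wy=0,wz=0 if yaws is None else round((yaws[i]-yaws[i-1])/360,5)))
    print(json.dumps(out))
E
python3 - <<'E'
from h import *
cur=np.array([637.2,130.3]); 
A=[-95.75,-95.75]+list(np.linspace(-95.75,-119,12)[1:])
L=[0,78]+[70]*11
pts=[cur]+[arc(330,l,a) for a,l in list(zip(A,L))[1:]]
rows(pts,[-5.75]+[a+90 for a in A[1:]])
E
```

```text
[{"dx": -0.0459, "dy": 0.0085, "dz": 0, "wx": 0, "wy": 0, "wz": 0.0}, {"dx": -0.0407, "dy": -0.0006, "dz": 0, "wx": 0, "wy": 0, "wz": -0.00587}, {"dx": -0.0249, "dy": -0.0013, "dz": 0, "wx": 0, "wy": 0, "wz": -0.00587}, {"dx": -0.0249, "dy": -0.0004, "dz": 0, "wx": 0, "wy": 0, "wz": -0.00587}, {"dx": -0.0249, "dy": 0.0005, "dz": 0, "wx": 0, "wy": 0, "wz": -0.00587}, {"dx": -0.0248, "dy": 0.0014, "dz": 0, "wx": 0, "wy": 0, "wz": -0.00587}, {"dx": -0.0248, "dy": 0.0023, "dz": 0, "wx": 0, "wy": 0, "wz": -0.00587}, {"dx": -0.0247, "dy": 0.0033, "dz": 0, "wx": 0, "wy": 0, "wz": -0.00587}, {"dx": -0.0245, "dy": 0.0042, "dz": 0, "wx": 0, "wy": 0, "wz": -0.00587}, {"dx": -0.0244, "dy": 0.0051, "dz": 0, "wx": 0, "wy": 0, "wz": -0.00587}, {"dx": -0.0242, "dy": 0.006, "dz": 0, "wx": 0, "wy": 0, "wz": -0.00587}, {"dx": -0.0239, "dy": 0.0068, "dz": 0, "wx": 0, "wy": 0, "wz": -0.00587}]
```

>>> drive_tool(
  deltas=[
    {"dx": 0,"dy": 0,"dz": -0.0778,"wx": 0,"wy": 0,"wz": 0},
    {"dx": 0,"dy": 0,"dz": -0.0778,"wx": 0,"wy": 0,"wz": 0},
    {"dx": 0,"dy": 0,"dz": -0.0778,"wx": 0,"wy": 0,"wz": 0},
    {"dx": 0,"dy": 0,"dz": -0.0778,"wx": 0,"wy": 0,"wz": 0},
    {"dx": 0,"dy": 0,"dz": -0.0778,"wx": 0,"wy": 0,"wz": 0},
  ],
)

```text
clock: 2.22
tool_pos: [636.7, 131.6, 35.5]
tcp_rot: [-1.16, 1.283, -1.283]
wrist_force: [1.9, 0.0, 5.8]
grip_width: -0.3
```

>>> drive_tool(
  deltas=[
    {"dx": -0.0459,"dy": 0.0085,"dz": 0,"wx": 0,"wy": 0,"wz": 0.0},
    {"dx": -0.0207,"dy": -0.0006,"dz": 0,"wx": 0,"wy": 0,"wz": -0.00287},
    {"dx": -0.02,"dy": -0.0006,"dz": 0,"wx": 0,"wy": 0,"wz": -0.003},
    {"dx": -0.0249,"dy": -0.0013,"dz": 0,"wx": 0,"wy": 0,"wz": -0.00587},
    {"dx": -0.0249,"dy": -0.0004,"dz": 0,"wx": 0,"wy": 0,"wz": -0.00587},
    {"dx": -0.0249,"dy": 0.0005,"dz": 0,"wx": 0,"wy": 0,"wz": -0.00587},
    {"dx": -0.0248,"dy": 0.0014,"dz": 0,"wx": 0,"wy": 0,"wz": -0.00587},
    {"dx": -0.0248,"dy": 0.0023,"dz": 0,"wx": 0,"wy": 0,"wz": -0.00587},
    {"dx": -0.0247,"dy": 0.0033,"dz": 0,"wx": 0,"wy": 0,"wz": -0.00587},
    {"dx": -0.0245,"dy": 0.0042,"dz": 0,"wx": 0,"wy": 0,"wz": -0.00587},
  ],
)

```text
clock: 3.48
tool_pos: [507.6, 140.5, 38.4]
tcp_rot: [-0.99, 1.494, -1.497]
wrist_force: [2.5, 0.1, 1.5]
grip_width: 0.3
```

```bash
python3 - <<'E'
from h import *
snap('top','t1'); crop('top',180,155,310,255,6,'c4'); print(monitor.get_obs()['wrist_force'])
E
```

```text
[ 0.76703704 -0.61390215 -0.05824057]
```

View pics/c4.png

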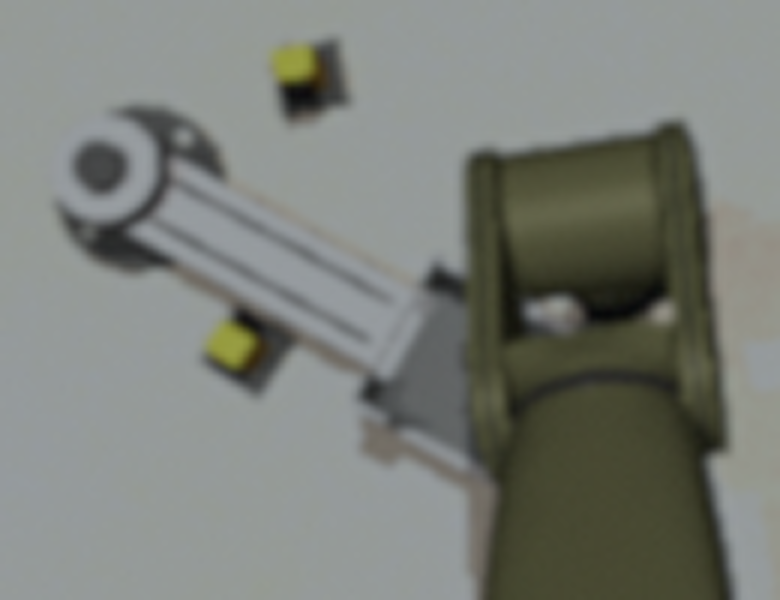

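>>> drive_tool(
  deltas=[
    {"dx": -0.011,"dy": 0.0042,"dz": 0,"wx": 0,"wy": 0,"wz": -0.0028},
    {"dx": -0.011,"dy": 0.0042,"dz": 0,"wx": 0,"wy": 0,"wz": -0.0028},
    {"dx": -0.0055,"dy": 0.0023,"dz": 0,"wx": 0,"wy": 0,"wz": -0.0014},
    {"dx": -0.0055,"dy": 0.0023,"dz": 0,"wx": 0,"wy": 0,"wz": -0.0014},
    {"dx": -0.0055,"dy": 0.0024,"dz": 0,"wx": 0,"wy": 0,"wz": -0.0014},
    {"dx": -0.0055,"dy": 0.0024,"dz": 0,"wx": 0,"wy": 0,"wz": -0.0014},
  ],
)

```text
clock: 4.28
tool_pos: [488.0, 148.5, 38.6]
tcp_rot: [-0.945, 1.537, -1.547]
wrist_force: [12.6, -9.5, 5.4]
grip_width: -0.0
```

>>> drive_tool(
  deltas=[
    {"dx": -0.004,"dy": 0.0017,"dz": 0,"wx": 0,"wy": 0,"wz": 0},
    {"dx": 0,"dy": 0,"dz": 0,"wx": 0,"wy": 0,"wz": 0},
  ],
)

```text
clock: 4.53
tool_pos: [487.4, 149.7, 40.0]
tcp_rot: [-0.942, 1.536, -1.547]
wrist_force: [10.0, -7.6, 7.3]
grip_width: 0.4
```

```bash
python3 - <<'E'
from h import *
print(yaw()[2],monitor.get_obs()['wrist_force'])
E
```

```text
-26.718514369647025 [ 9.96014426 -7.55827153  7.26298335]
```

>>> drive_tool(
  deltas=[
    {"dx": 0.03,"dy": -0.016,"dz": 0,"wx": 0,"wy": 0,"wz": 0},
    {"dx": 0.03,"dy": -0.016,"dz": 0,"wx": 0,"wy": 0,"wz": 0},
    {"dx": 0,"dy": 0,"dz": 0.1,"wx": 0,"wy": 0,"wz": 0},
    {"dx": 0,"dy": 0,"dz": 0.1,"wx": 0,"wy": 0,"wz": 0},
    {"dx": 0.05,"dy": -0.09,"dz": 0.1,"wx": 0,"wy": 0,"wz": 0},
    {"dx": 0.05,"dy": -0.09,"dz": 0.08,"wx": 0,"wy": 0,"wz": 0},
    {"dx": 0.05,"dy": -0.11,"dz": 0,"wx": 0,"wy": 0,"wz": 0},
    {"dx": 0.05,"dy": -0.11,"dz": 0,"wx": 0,"wy": 0,"wz": 0},
    {"dx": 0,"dy": -0.11,"dz": 0,"wx": 0,"wy": 0,"wz": 0},
    {"dx": 0,"dy": -0.11,"dz": 0,"wx": 0,"wy": 0,"wz": 0},
  ],
)

```text
clock: 5.78
tool_pos: [608.1, -170.3, 217.0]
tcp_rot: [-0.953, 1.547, -1.542]
wrist_force: [0.0, 0.5, 0.3]
grip_width: 0.1
```

```bash
python3 - <<'E'
from h import *
snap('top','t2'); crop('top',180,155,310,255,6,'c5'); print(monitor.get_obs()['tool_pos'],yaw()[2])
E
```

```text
[ 607.61554193 -176.52699519  217.00421627] -26.99041660757761
```

View pics/c5.png

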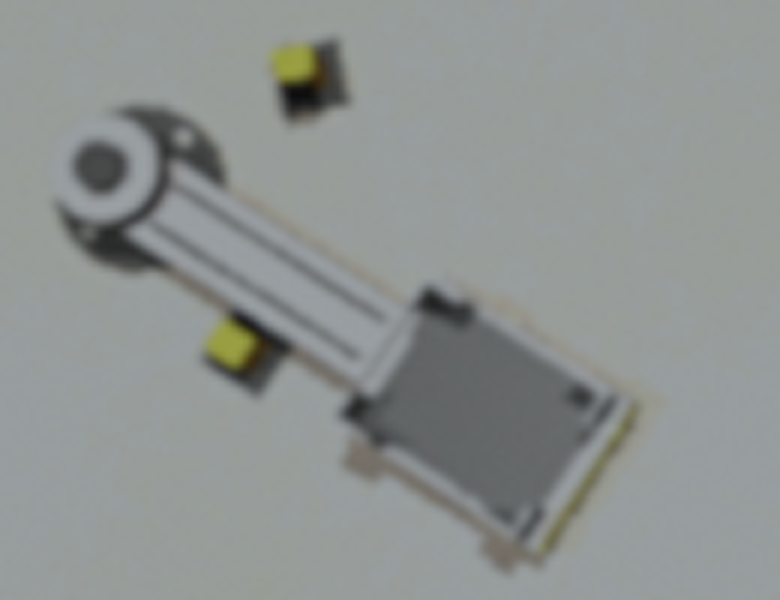

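View pics/t2.png

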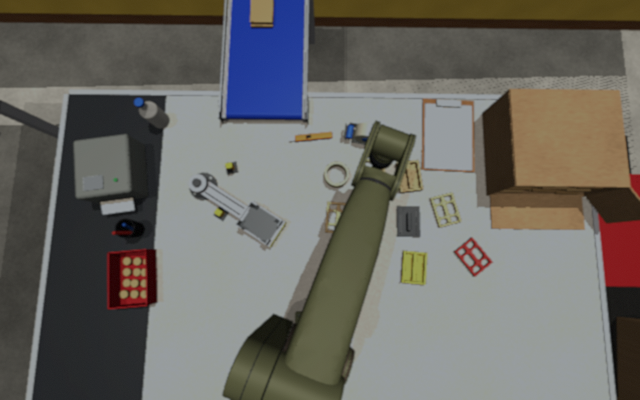

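```bash
python3 - <<'E'
from h import *
np.set_printoptions(precision=1,suppress=True)
w=lambda a,b,z=50: world('top',180+a/6,155+b/6,z=z)[:2]
for e in [w(589,477),(w(636,402)+w(543,550))/2]:
    print(e,np.hypot(*(e-PIV)),np.degrees(np.arctan2(*(e-PIV)[::-1])))
e=w(543,550)-w(634,405); print('edge',np.hypot(*e),np.degrees(np.arctan2(e[1],e[0])))
# depth: points near 106 high (corner angles)
im,d=load('top'); P=cloud('top',d)
# stripe lines on arm
for a,b in [((175,185),(380,318)),((155,228),(355,355))]:
    p,q=w(*a),w(*b); print(np.degrees(np.arctan2(*(q-p)[::-1])))
# pocket floor mask (dark gray, z~50)
hsv=cv2.cvtColor(im,cv2.COLOR_RGB2HSV)
m=(hsv[...,2]<112)&(abs(P[...,2]-50)<8)&(hsv[...,1]<30); m[:, :235]=0; m[:,295:]=0;m[:195]=0;m[255:]=0
m=cv2.morphologyEx(m.astype(np.uint8),cv2.MORPH_OPEN,np.ones((3,3)))
n,l,s,c=cv2.connectedComponentsWithStats(m); k=1+np.argmax(s[1:,4]); ys,xs=np.nonzero(l==k)
W=np.array([world('top',x,y,z=50)[:2] for x,y in zip(xs,ys)]).astype(np.float32)
print(cv2.minAreaRect(W), W.mean(0))
for a in(-116,-117,-118,-119): print(a,arc(280,0,a))
E
```

```text
[384.4 168.2] 354.7902481828383 -121.49221322799698
[385.2 167.7] 354.7128069643514 -121.33871644066322
edge 105.19903653188622 149.18435171840784
-121.95551370747026
-121.32259343454197
((428.1214294433594, 239.2943572998047), (126.10551452636719, 95.93838500976562), 58.30949020385742) [426.8 239.2]
-116 [447. 219.]
-117 [442.6 221.2]
-118 [438.2 223.5]
-119 [434.  225.8]
```

```bash
cat >> h.py <<'E'
def overlay(cx_,cy_,a,fn,u0=225,v0=190,u1=300,v1=260,s=10,extra=()):
    im,_=load('top'); I=cv2.resize(im[v0:v1,u0:u1],None,fx=s,fy=s,interpolation=cv2.INTER_CUBIC)
    I=cv2.cvtColor(I,cv2.COLOR_RGB2BGR); I=cv2.convertScaleAbs(I,alpha=1.5)
    t=np.radians(a);ux=np.array([np.cos(t),np.sin(t)]);uy=np.array([-np.sin(t),np.cos(t)])
    def pl(L,W,z,col):
        q=[]
        for i,j in((1,1),(1,-1),(-1,-1),(-1,1)):
            p=np.array([cx_,cy_])+i*L/2*ux+j*W/2*uy
            u,v=pix('top',[p[0],p[1],z]); q.append(((u-u0+.5)*s,(v-v0+.5)*s))
        cv2.polylines(I,[np.array(q).astype(np.int32)],True,col,1)
    for e in [(150,112,50,(0,0,255)),(134,104,106,(0,255,0)),(126,96,50,(255,255,0)),*extra]: pl(*e)
    cv2.imwrite(f'pics/{fn}.png',I)
E
python3 - <<'E'
from h import *
c=arc(280,0,-121.5);print(c);overlay(*c,-121.5,'o1')
E
```

```text
[423.40040188 231.96075398]
```

View pics/o1.png

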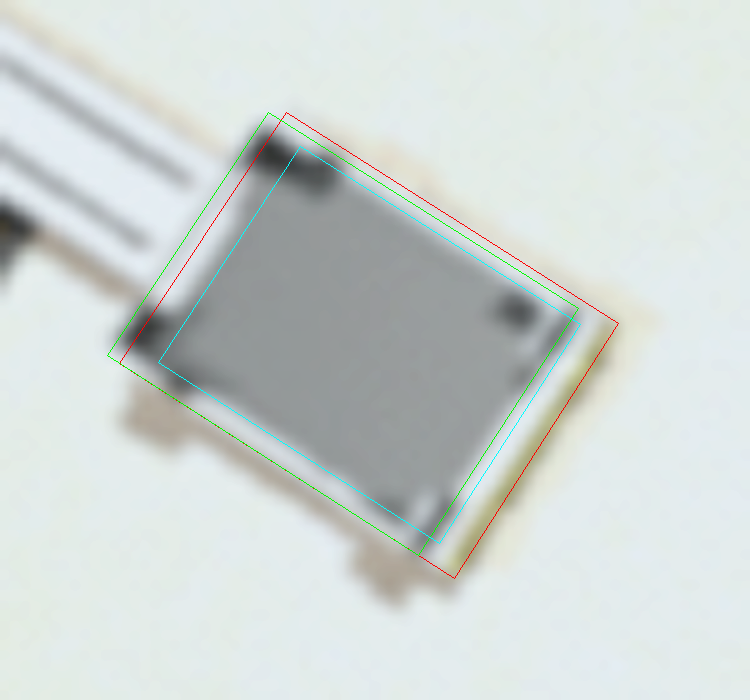

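```bash
python3 - <<'E'
from h import *
np.set_printoptions(precision=1,suppress=True)
snap('scene','s1')
for n in('top','scene'):
    im,d=load(n); P=cloud(n,d)
    near=(abs(P[...,0]-425)<100)&(abs(P[...,1]-233)<100)
    m=near&(P[...,2]>70)&(P[...,2]<125)
    k,l,s,c=cv2.connectedComponentsWithStats(m.astype(np.uint8),connectivity=8)
    for i in range(1,k):
        q=P[l==i]; print(n,s[i,4],c[i],q.mean(0),q.min(0),q.max(0))
c=(571,472);
for a in(-121,-121.5,-122):
    t=np.radians(a);print(a,[ (np.array(c)+np.array([[np.cos(t),-np.sin(t)],[np.sin(t),np.cos(t)]])@[280+i*53,j*41]).round(1) for i in(-1,1) for j in(-1,1)])
E
python3 -c "
from h import *
crop('scene',335,140,445,210,7,'c6')"
```

```text
top 28 [251.8 203.6] [493.4 261.9  97. ] [485.3 241.8  72.8] [501.9 273.8 111.1]
top 23 [278.9 220.7] [431.9 160.9  99.3] [417.6 152.8  71.6] [448.2 176.4 111.3]
top 33 [238.7 224.1] [418.5 306.9  94.1] [401.9 294.3  72.1] [434.7 316.9 108.9]
top 29 [265.1 241.4] [357.  208.4  97.5] [347.8 195.7  71.1] [366.1 228.5 112.6]
scene 54 [368.8 150.9] [419.2 303.6  89.1] [401.3 291.3  70.3] [438.2 314.6 109.3]
scene 43 [344.2 152.3] [360.  210.4  91.2] [342.9 192.8  70.3] [372.6 227.3 112. ]
scene 1 [347. 156.] [367.8 220.6  70.5] [367.8 220.6  70.5] [367.8 220.6  70.5]
scene 48 [372.9 163.4] [498.5 254.4  89.1] [487.  240.5  70.7] [511.1 276.3 107.7]
scene 49 [347.8 165.4] [441.2 161.3  89.2] [411.3 146.6  70.3] [451.9 176.8 106.6]
-121 [array([418.9, 298.5]), array([489.2, 256.3]), array([364.3, 207.7]), array([434.6, 165.4])]
-121.5 [array([417.4, 299.9]), array([487.4, 257. ]), array([362. , 209.5]), array([432. , 166.6])]
-122 [array([415.9, 301.2]), array([485.5, 257.8]), array([359.8, 211.3]), array([429.3, 167.9])]
```

View pics/c6.png

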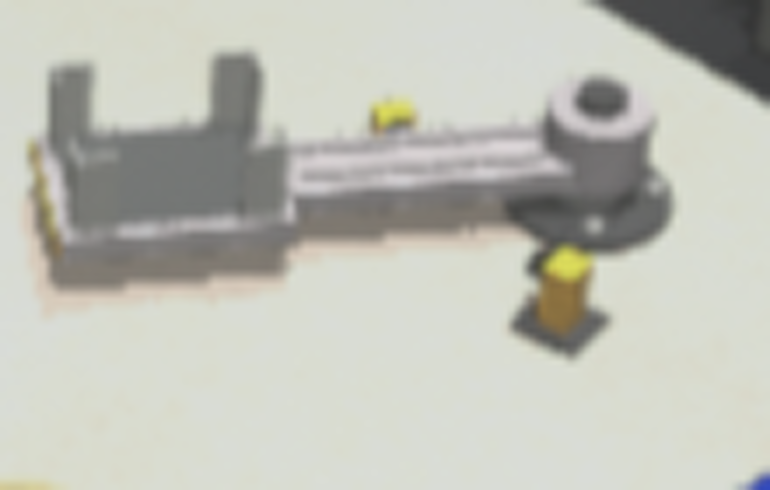

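>>> drive_tool(
  deltas=[
    {"dx": 0.0041,"dy": -0.052,"dz": 0,"wx": 0,"wy": 0,"wz": -0.0256},
    {"dx": 0.0041,"dy": -0.052,"dz": 0,"wx": 0,"wy": 0,"wz": -0.0256},
    {"dx": 0.0041,"dy": -0.052,"dz": 0,"wx": 0,"wy": 0,"wz": -0.0256},
    {"dx": 0.0041,"dy": -0.052,"dz": 0,"wx": 0,"wy": 0,"wz": -0.0256},
    {"dx": 0.0041,"dy": -0.052,"dz": -0.05,"wx": 0,"wy": 0,"wz": -0.0256},
    {"dx": 0.0041,"dy": -0.052,"dz": -0.05,"wx": 0,"wy": 0,"wz": -0.0256},
    {"dx": 0,"dy": 0,"dz": -0.08,"wx": 0,"wy": 0,"wz": 0},
    {"dx": 0,"dy": 0,"dz": -0.08,"wx": 0,"wy": 0,"wz": 0},
    {"dx": 0,"dy": 0,"dz": 0,"wx": 0,"wy": 0,"wz": 0},
    {"dx": 0,"dy": 0,"dz": 0,"wx": 0,"wy": 0,"wz": 0},
  ],
  claw=0.66,
)

```text
clock: 7.12
tool_pos: [621.4, -324.3, 89.6]
tcp_rot: [-0.15, 2.148, -2.149]
wrist_force: [0.7, -0.8, 0.9]
grip_width: 29.2
```

```bash
python3 - <<'E'
from h import *
o,M,y=yaw();print(o['tool_pos'],y,M[:,1])
snap('scene','s2'); u,v=pix('scene',o['tool_pos']);print(u,v)
u,v=int(u),int(v)
crop('scene',u-50,v-60,u+50,v+40,7,'c7')
E
```

```text
[ 621.35956804 -324.27739378   89.63214659] -81.98824681345624 [ 7.95254795e-04 -2.63013289e-04 -9.99999649e-01]
277.3285088784676 241.44415121293028
```

View pics/c7.png

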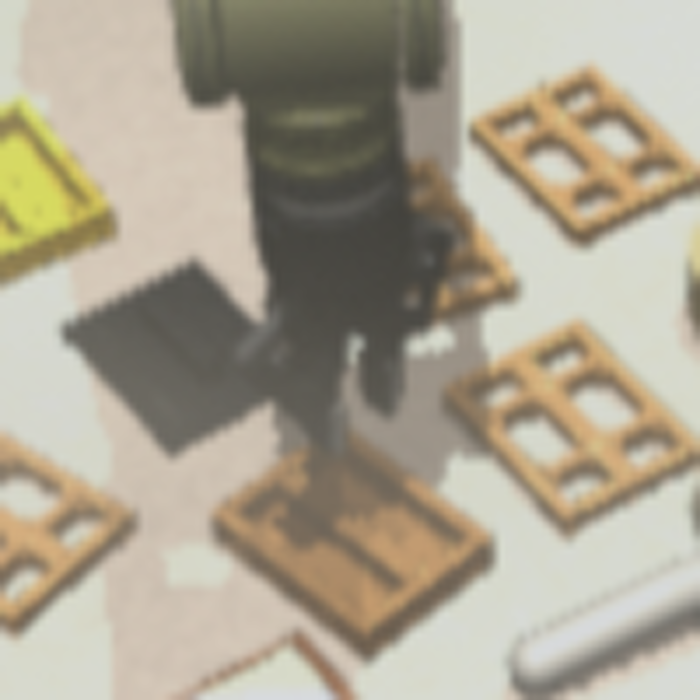

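>>> drive_tool(
  deltas=[
    {"dx": -0.003,"dy": -0.0162,"dz": -0.04,"wx": 0,"wy": 0,"wz": 0},
    {"dx": 0,"dy": 0,"dz": -0.04,"wx": 0,"wy": 0,"wz": 0},
    {"dx": 0,"dy": 0,"dz": -0.03,"wx": 0,"wy": 0,"wz": 0},
    {"dx": 0,"dy": 0,"dz": -0.02,"wx": 0,"wy": 0,"wz": 0},
    {"dx": 0,"dy": 0,"dz": -0.02,"wx": 0,"wy": 0,"wz": 0},
    {"dx": 0,"dy": 0,"dz": -0.01,"wx": 0,"wy": 0,"wz": 0},
    {"dx": 0,"dy": 0,"dz": 0,"wx": 0,"wy": 0,"wz": 0},
    {"dx": 0,"dy": 0,"dz": 0,"wx": 0,"wy": 0,"wz": 0},
  ],
)

```text
clock: 8.18
tool_pos: [619.6, -332.6, 9.4]
tcp_rot: [-0.149, 2.148, -2.149]
wrist_force: [0.4, -0.3, 0.7]
grip_width: 28.9
```

>>> drive_tool(
  deltas=[
    {"dx": 0,"dy": 0,"dz": 0,"wx": 0,"wy": 0,"wz": 0},
    {"dx": 0,"dy": 0,"dz": 0,"wx": 0,"wy": 0,"wz": 0},
    {"dx": 0,"dy": 0,"dz": 0,"wx": 0,"wy": 0,"wz": 0},
    {"dx": 0,"dy": 0,"dz": 0,"wx": 0,"wy": 0,"wz": 0},
    {"dx": 0,"dy": 0,"dz": 0.02,"wx": 0,"wy": 0,"wz": 0},
    {"dx": 0,"dy": 0,"dz": 0.06,"wx": 0,"wy": 0,"wz": 0},
    {"dx": 0,"dy": 0,"dz": 0.08,"wx": 0,"wy": 0,"wz": 0},
    {"dx": 0,"dy": 0,"dz": 0.08,"wx": 0,"wy": 0,"wz": 0},
    {"dx": 0,"dy": 0,"dz": 0.08,"wx": 0,"wy": 0,"wz": 0},
    {"dx": 0,"dy": 0,"dz": 0.08,"wx": 0,"wy": 0,"wz": 0},
    {"dx": 0,"dy": 0,"dz": 0,"wx": 0,"wy": 0,"wz": 0},
  ],
  claw=1,
  squeeze=50,
)

```text
clock: 9.55
tool_pos: [620.8, -333.4, 213.6]
tcp_rot: [-0.143, 2.141, -2.151]
wrist_force: [0.5, -0.6, -1.9]
grip_width: 12.5
```

>>> drive_tool(
  deltas=[
    {"dx": -0.0326,"dy": 0.0945,"dz": 0,"wx": 0,"wy": 0,"wz": 0.0117},
    {"dx": -0.0326,"dy": 0.0945,"dz": 0,"wx": 0,"wy": 0,"wz": 0.0117},
    {"dx": -0.0326,"dy": 0.0945,"dz": 0,"wx": 0,"wy": 0,"wz": 0.0117},
    {"dx": -0.0326,"dy": 0.0945,"dz": 0,"wx": 0,"wy": 0,"wz": 0.0117},
    {"dx": -0.0326,"dy": 0.0945,"dz": 0,"wx": 0,"wy": 0,"wz": 0.0117},
    {"dx": -0.0326,"dy": 0.0945,"dz": 0,"wx": 0,"wy": 0,"wz": 0.0117},
    {"dx": -0.0326,"dy": 0.0945,"dz": 0,"wx": 0,"wy": 0,"wz": 0.0117},
    {"dx": -0.0326,"dy": 0.0945,"dz": 0,"wx": 0,"wy": 0,"wz": 0.0117},
    {"dx": -0.0326,"dy": 0.0945,"dz": 0,"wx": 0,"wy": 0,"wz": 0.0117},
    {"dx": -0.0326,"dy": 0.0945,"dz": 0,"wx": 0,"wy": 0,"wz": 0.0117},
    {"dx": -0.0326,"dy": 0.0945,"dz": 0,"wx": 0,"wy": 0,"wz": 0.0117},
    {"dx": -0.0326,"dy": 0.0945,"dz": 0,"wx": 0,"wy": 0,"wz": 0.0117},
  ],
)

```text
clock: 11.05
tool_pos: [421.6, 235.5, 206.2]
tcp_rot: [-0.903, 1.601, -1.6]
wrist_force: [1.4, -0.4, -1.9]
grip_width: 12.4
```

>>> drive_tool(
  deltas=[
    {"dx": 0,"dy": 0,"dz": 0,"wx": 0,"wy": 0,"wz": 0},
    {"dx": 0,"dy": 0,"dz": 0,"wx": 0,"wy": 0,"wz": 0},
  ],
)

```text
clock: 11.3
tool_pos: [422.7, 234.1, 206.9]
tcp_rot: [-0.901, 1.602, -1.602]
wrist_force: [0.3, 0.8, -2.0]
grip_width: 12.7
```

```bash
python3 - <<'E'
from h import *
o,M,y=yaw();print(o['tool_pos'],y,M[:,1],o['grip_width'])
im,_=snap('scene','s3'); u,v=pix('scene',o['tool_pos']);print(u,v)
u,v=int(u),int(v)
crop('scene',u-50,v-40,u+50,v+60,7,'c8')
E
```

```text
[422.73905815 234.05459565 206.91507116] -31.455222485314856 [-0.00262383 -0.00167955 -0.99999515] 12.683134634790669
358.778418064324 134.36410973218474
```

View pics/c8.png

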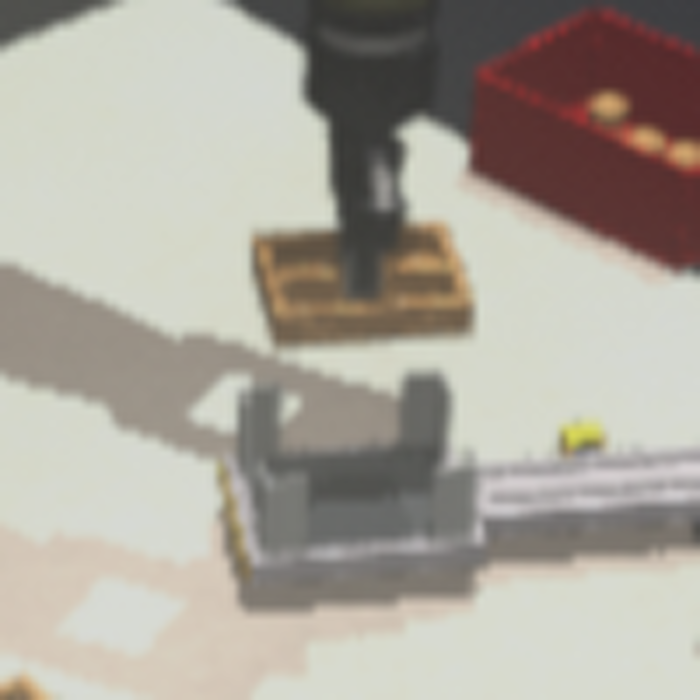

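```bash
python3 - <<'E'
from h import *
np.set_printoptions(precision=1,suppress=True)
print(np.array(fitbox('scene','tan',358,141,120,90,24,z0=197.5,r=18,th0=np.radians(58))))
E
```

```text
[424.6 234.9  57.2   0. ]
```

```bash
cat >> h.py <<'E'
def overlay3(name,c,a,fn,box,s=10,extra=(),src=None,pocket=True,base=50):
    u0,v0,u1,v1=box
    im,_=load(src or name); I=cv2.resize(im[v0:v1,u0:u1],None,fx=s,fy=s,interpolation=cv2.INTER_CUBIC)
    I=cv2.cvtColor(I,cv2.COLOR_RGB2BGR); I=cv2.convertScaleAbs(I,alpha=1.2)
    t=np.radians(a);ux=np.array([np.cos(t),np.sin(t)]);uy=np.array([-np.sin(t),np.cos(t)])
    def P(x,y,z):
        p=np.array(c)+x*ux+y*uy; u,v=pix(name,[p[0],p[1],z]); return (int((u-u0+.5)*s-.5),int((v-v0+.5)*s-.5))
    def pl(pts,col,closed=True): cv2.polylines(I,[np.array([P(*q) for q in pts],np.int32)],closed,col,1)
    R_=lambda L,W,z:[(L/2,W/2,z),(L/2,-W/2,z),(-L/2,-W/2,z),(-L/2,W/2,z)]
    if pocket:
        pl(R_(150,112,50),(0,0,255)); pl(R_(150,112,30),(0,0,255))
        for i in(1,-1):
            for j in(1,-1):
                pl([(i*67,j*52,50),(i*67,j*52,106)],(0,255,0),False)
                pl([(i*39,j*52,106),(i*67,j*52,106),(i*67,j*30,106)],(0,255,0),False)
                pl([(i*39,j*48,106),(i*63,j*48,106),(i*63,j*30,106)],(255,255,0),False)
    for L,W,z,col in extra: pl(R_(L,W,z),col)
    cv2.imwrite(f'pics/{fn}.png',I)
E
python3 - <<'E'
from h import *
overlay3('scene',(425,233.7),58.5,'o2',(335,140,405,200))
im,_=load('top')  # t2 picture, tray unobstructed
overlay3('top',(425,233.7),58.5,'o3',(225,190,300,260))
E
```

```text
(no output)
```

View pics/o2.png

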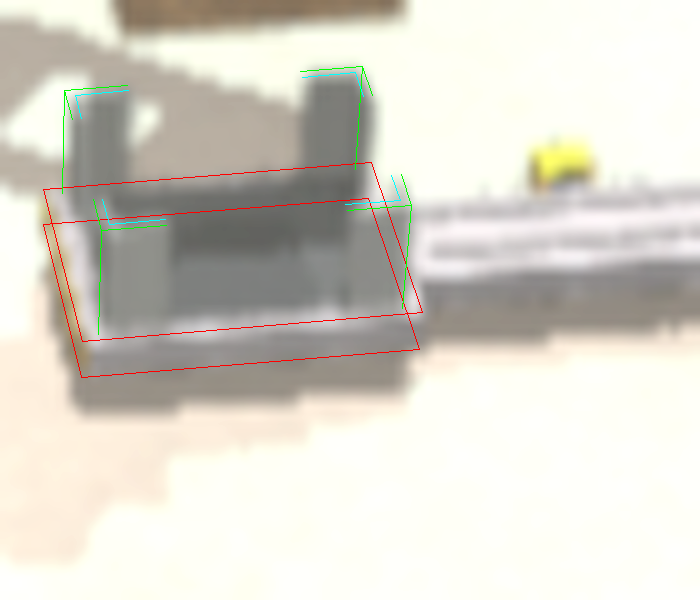

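View pics/o3.png

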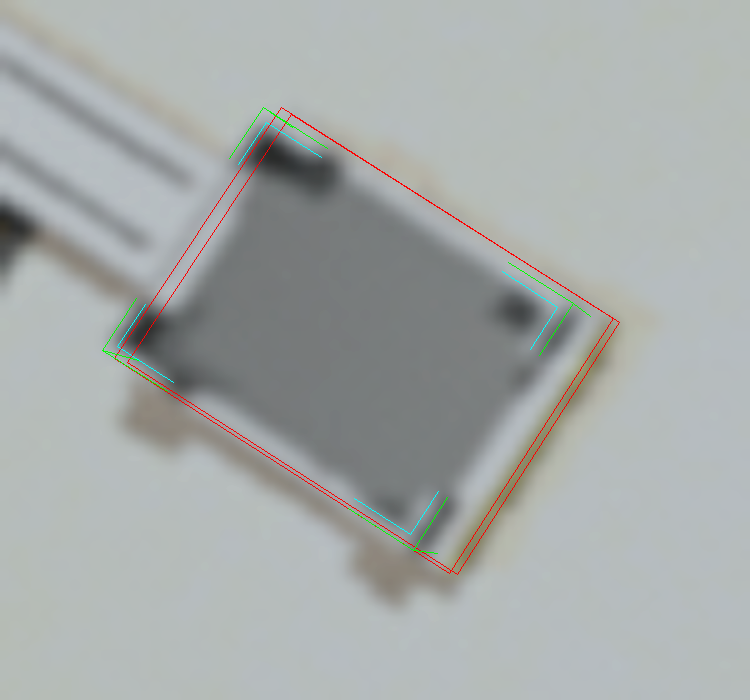

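>>> drive_tool(
  deltas=[
    {"dx": 0.0042,"dy": 0.0003,"dz": -0.05,"wx": 0,"wy": 0,"wz": 0},
    {"dx": 0,"dy": 0,"dz": -0.06,"wx": 0,"wy": 0,"wz": 0},
    {"dx": 0,"dy": 0,"dz": -0.05,"wx": 0,"wy": 0,"wz": 0},
    {"dx": 0,"dy": 0,"dz": 0,"wx": 0,"wy": 0,"wz": 0},
    {"dx": 0,"dy": 0,"dz": 0,"wx": 0,"wy": 0,"wz": 0},
  ],
)

```text
clock: 11.98
tool_pos: [426.5, 234.3, 129.6]
tcp_rot: [-0.895, 1.602, -1.602]
wrist_force: [-0.2, 0.4, -1.3]
grip_width: 12.6
```

```bash
python3 - <<'E'
from h import *
o,M,y=yaw();print(o['tool_pos'],y,M[:,1],o['grip_width'])
im,_=snap('scene','s4'); 
crop('scene',335,130,405,200,10,'c9')
E
```

```text
[426.51138201 234.29023156 129.59764681] -31.551046781825587 [ 1.09693871e-03  3.90592942e-04 -9.99999322e-01] 12.584713375359778
```

View pics/c9.png

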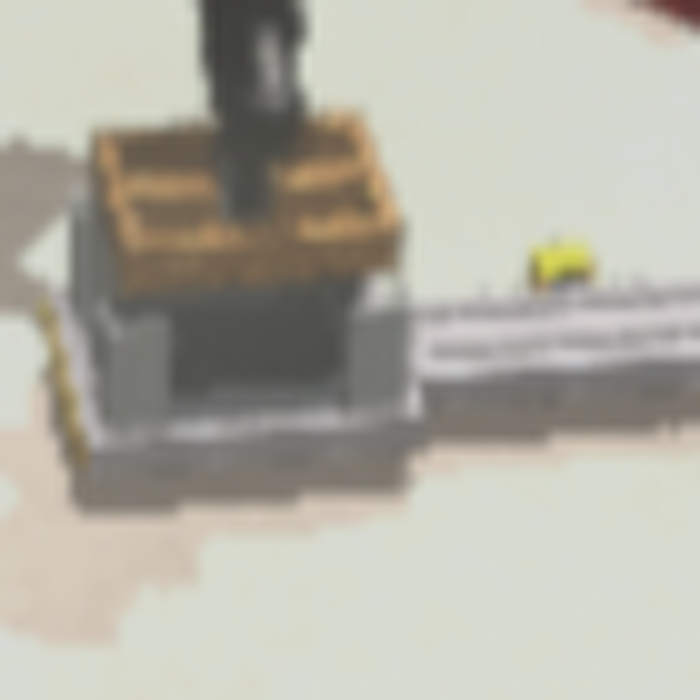

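```bash
python3 - <<'E'
from h import *
np.set_printoptions(precision=1,suppress=True)
print(np.array(fitbox('scene','tan',360,150,120,90,24,z0=120.2,r=18,th0=np.radians(58))))
overlay3('scene',(426.5,235.5),58.5,'o4',(335,130,405,200),extra=((120,90,120.2,(255,0,255)),(120,90,144.2,(255,0,255))))
E
```

```text
[428.6 234.4  58.5   0. ]
```

View pics/o4.png

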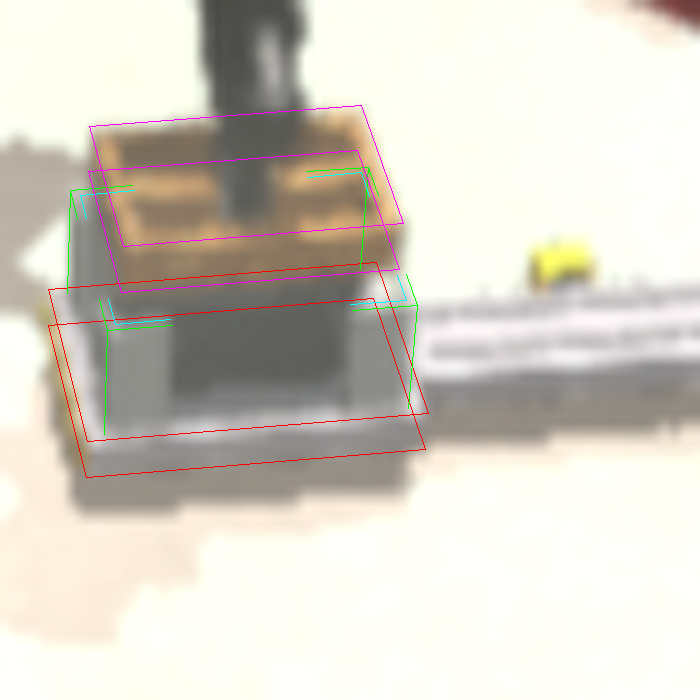

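>>> drive_tool(
  deltas=[
    {"dx": -0.0036,"dy": 0.0008,"dz": -0.012,"wx": 0,"wy": 0,"wz": 0},
    {"dx": 0,"dy": 0,"dz": -0.012,"wx": 0,"wy": 0,"wz": 0},
    {"dx": 0,"dy": 0,"dz": -0.012,"wx": 0,"wy": 0,"wz": 0},
    {"dx": 0,"dy": 0,"dz": -0.008,"wx": 0,"wy": 0,"wz": 0},
    {"dx": 0,"dy": 0,"dz": -0.008,"wx": 0,"wy": 0,"wz": 0},
    {"dx": 0,"dy": 0,"dz": 0,"wx": 0,"wy": 0,"wz": 0},
  ],
)

```text
clock: 12.78
tool_pos: [423.6, 235.1, 102.2]
tcp_rot: [-0.898, 1.601, -1.601]
wrist_force: [-0.8, -0.0, -1.0]
grip_width: 12.6
```

>>> drive_tool(
  deltas=[
    {"dx": 0.001,"dy": 0,"dz": -0.014,"wx": 0,"wy": 0,"wz": 0},
    {"dx": 0,"dy": 0,"dz": -0.014,"wx": 0,"wy": 0,"wz": 0},
    {"dx": 0,"dy": 0,"dz": -0.014,"wx": 0,"wy": 0,"wz": 0},
    {"dx": 0,"dy": 0,"dz": -0.014,"wx": 0,"wy": 0,"wz": 0},
    {"dx": 0,"dy": 0,"dz": -0.012,"wx": 0,"wy": 0,"wz": 0},
    {"dx": 0,"dy": 0,"dz": -0.008,"wx": 0,"wy": 0,"wz": 0},
    {"dx": 0,"dy": 0,"dz": 0,"wx": 0,"wy": 0,"wz": 0},
  ],
)

```text
clock: 13.65
tool_pos: [424.1, 235.1, 64.3]
tcp_rot: [-0.898, 1.601, -1.601]
wrist_force: [-0.3, -0.6, -1.3]
grip_width: 12.7
```

>>> drive_tool(
  deltas=[
    {"dx": 0,"dy": 0,"dz": -0.005,"wx": 0,"wy": 0,"wz": 0},
    {"dx": 0,"dy": 0,"dz": -0.004,"wx": 0,"wy": 0,"wz": 0},
    {"dx": 0,"dy": 0,"dz": 0,"wx": 0,"wy": 0,"wz": 0},
  ],
)

```text
clock: 14.02
tool_pos: [424.2, 235.2, 60.1]
tcp_rot: [-0.898, 1.601, -1.601]
wrist_force: [0.5, -0.4, -0.6]
grip_width: 12.7
```

>>> drive_tool(
  deltas=[
    {"dx": 0,"dy": 0,"dz": -0.002,"wx": 0,"wy": 0,"wz": 0},
    {"dx": 0,"dy": 0,"dz": 0,"wx": 0,"wy": 0,"wz": 0},
  ],
)

```text
clock: 14.28
tool_pos: [424.5, 235.3, 59.6]
tcp_rot: [-0.897, 1.601, -1.601]
wrist_force: [-1.2, -1.1, 1.4]
grip_width: 12.9
```

>>> drive_tool(
  deltas=[
    {"dx": 0,"dy": 0,"dz": 0,"wx": 0,"wy": 0,"wz": 0},
    {"dx": 0,"dy": 0,"dz": 0,"wx": 0,"wy": 0,"wz": 0},
    {"dx": 0,"dy": 0,"dz": 0,"wx": 0,"wy": 0,"wz": 0},
    {"dx": 0,"dy": 0,"dz": 0.03,"wx": 0,"wy": 0,"wz": 0},
    {"dx": 0,"dy": 0,"dz": 0.06,"wx": 0,"wy": 0,"wz": 0},
    {"dx": 0,"dy": 0,"dz": 0.1,"wx": 0,"wy": 0,"wz": 0},
    {"dx": 0,"dy": 0,"dz": 0.12,"wx": 0,"wy": 0,"wz": 0},
  ],
  claw=0.66,
)

```text
clock: 15.15
tool_pos: [423.6, 234.9, 215.8]
tcp_rot: [-0.899, 1.602, -1.601]
wrist_force: [0.7, 0.9, 0.2]
grip_width: 29.1
```

```bash
python3 - <<'E'
from h import *
o,M,y=yaw();print(o['tool_pos'],y,o['wrist_force'])
snap('scene','s5'); crop('scene',335,130,405,200,10,'c10'); snap('top','t3')
E
```

```text
[423.63231812 234.8985429  215.76500653] -31.45933580875438 [0.70978536 0.93535291 0.19931168]
```

View pics/c10.png

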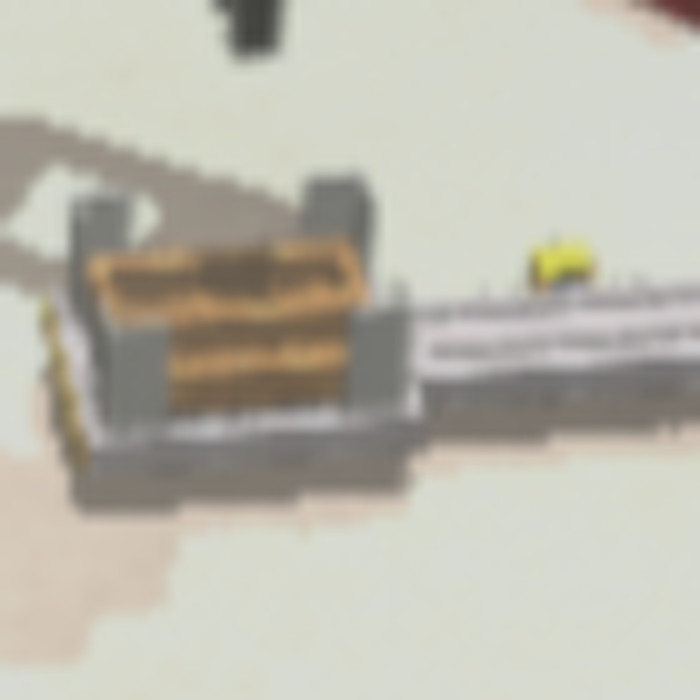

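View pics/t3.png

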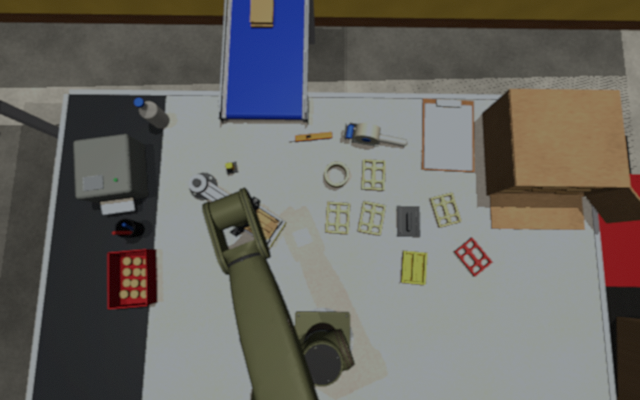

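```bash
cat >> h.py <<'E'
def parts(l=('A','B','C','D','cov'),pos={}):
    S=dict(A=('tan',373,174,16),B=('tan',337,218,16),C=('tan',371,218,16),D=('tan',445,209,16),cov=('dark',408,221,8))
    for n in l:
        k,u,v,H=S[n]; u,v=pos.get(n,(u,v))
        print(n,np.round(fitbox('top',k,u,v,120,90,H,r=20),2))
E
python3 -c "
from h import *
parts()"
```

```text
A [ 6.2586e+02 -1.9260e+02 -3.7000e+00  5.0000e-02]
B [ 4.5379e+02 -5.2650e+01 -3.8800e+00  2.0000e-02]
C [ 4.5410e+02 -1.8423e+02 -1.0980e+01  3.0000e-02]
D [ 4.8973e+02 -4.7172e+02  1.6160e+01  3.0000e-02]
cov [ 4.4368e+02 -3.2719e+02 -1.0200e+00  6.0000e-02]
```

>>> drive_tool(
  deltas=[
    {"dx": 0.0075,"dy": -0.0719,"dz": 0,"wx": 0,"wy": 0,"wz": -0.02167},
    {"dx": 0.0075,"dy": -0.0719,"dz": 0,"wx": 0,"wy": 0,"wz": -0.02167},
    {"dx": 0.0075,"dy": -0.0719,"dz": 0,"wx": 0,"wy": 0,"wz": -0.02167},
    {"dx": 0.0075,"dy": -0.0719,"dz": 0,"wx": 0,"wy": 0,"wz": -0.02167},
    {"dx": 0.0075,"dy": -0.0719,"dz": 0,"wx": 0,"wy": 0,"wz": -0.02167},
    {"dx": 0.0075,"dy": -0.0719,"dz": 0,"wx": 0,"wy": 0,"wz": -0.02167},
    {"dx": 0.0075,"dy": -0.0719,"dz": -0.05,"wx": 0,"wy": 0,"wz": -0.02167},
    {"dx": 0.0075,"dy": -0.0719,"dz": -0.08,"wx": 0,"wy": 0,"wz": -0.02167},
    {"dx": 0,"dy": 0,"dz": -0.09,"wx": 0,"wy": 0,"wz": 0},
    {"dx": 0,"dy": 0,"dz": -0.08,"wx": 0,"wy": 0,"wz": 0},
    {"dx": 0,"dy": 0,"dz": 0,"wx": 0,"wy": 0,"wz": 0},
    {"dx": 0,"dy": 0,"dz": 0,"wx": 0,"wy": 0,"wz": 0},
  ],
)

```text
clock: 16.75
tool_pos: [455.6, -52.6, 66.1]
tcp_rot: [-0.077, -2.188, 2.189]
wrist_force: [-0.4, 0.3, 0.8]
grip_width: 29.3
```

```bash
python3 - <<'E'
from h import *
o,M,y=yaw();print(o['tool_pos'],y)
snap('scene','s6'); u,v=map(int,pix('scene',o['tool_pos'])); crop('scene',u-40,v-40,u+40,v+40,8,'c11')
E
```

```text
[455.60325161 -52.60101049  66.08862747] -93.86039648424456
```

View pics/c11.png

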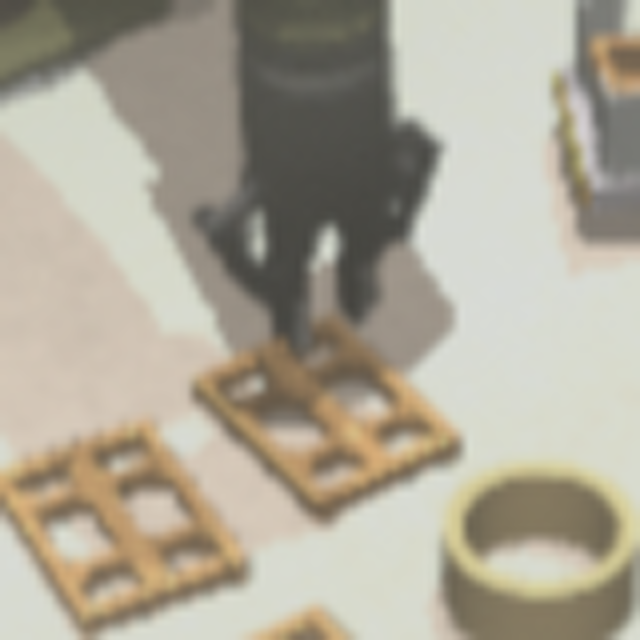

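>>> drive_tool(
  deltas=[
    {"dx": -0.0036,"dy": 0,"dz": -0.04,"wx": 0,"wy": 0,"wz": 0},
    {"dx": 0,"dy": 0,"dz": -0.03,"wx": 0,"wy": 0,"wz": 0},
    {"dx": 0,"dy": 0,"dz": -0.025,"wx": 0,"wy": 0,"wz": 0},
    {"dx": 0,"dy": 0,"dz": -0.018,"wx": 0,"wy": 0,"wz": 0},
    {"dx": 0,"dy": 0,"dz": -0.01,"wx": 0,"wy": 0,"wz": 0},
    {"dx": 0,"dy": 0,"dz": 0,"wx": 0,"wy": 0,"wz": 0},
    {"dx": 0,"dy": 0,"dz": 0,"wx": 0,"wy": 0,"wz": 0},
  ],
)

```text
clock: 17.68
tool_pos: [452.9, -52.5, 3.1]
tcp_rot: [-0.075, -2.187, 2.188]
wrist_force: [0.4, 0.5, 0.8]
grip_width: 29.3
```

>>> drive_tool(
  deltas=[
    {"dx": 0.0018,"dy": 0,"dz": 0.002,"wx": 0,"wy": 0,"wz": 0},
    {"dx": 0,"dy": 0,"dz": 0,"wx": 0,"wy": 0,"wz": 0},
    {"dx": 0,"dy": 0,"dz": 0,"wx": 0,"wy": 0,"wz": 0},
    {"dx": 0,"dy": 0,"dz": 0,"wx": 0,"wy": 0,"wz": 0},
    {"dx": 0,"dy": 0,"dz": 0,"wx": 0,"wy": 0,"wz": 0},
  ],
  claw=1,
)

```text
clock: 18.3
tool_pos: [453.9, -52.5, 4.2]
tcp_rot: [-0.075, -2.187, 2.188]
wrist_force: [-0.8, 0.1, 4.3]
grip_width: 12.6
```

>>> drive_tool(
  deltas=[
    {"dx": 0,"dy": 0,"dz": 0.02,"wx": 0,"wy": 0,"wz": 0},
    {"dx": 0,"dy": 0,"dz": 0.06,"wx": 0,"wy": 0,"wz": 0},
    {"dx": 0,"dy": 0,"dz": 0.08,"wx": 0,"wy": 0,"wz": 0},
    {"dx": 0,"dy": 0,"dz": 0.08,"wx": 0,"wy": 0,"wz": 0},
    {"dx": 0,"dy": 0,"dz": 0.08,"wx": 0,"wy": 0,"wz": 0},
    {"dx": 0,"dy": 0,"dz": 0.08,"wx": 0,"wy": 0,"wz": 0},
    {"dx": 0,"dy": 0,"dz": 0,"wx": 0,"wy": 0,"wz": 0},
  ],
)

```text
clock: 19.18
tool_pos: [455.3, -52.8, 207.9]
tcp_rot: [-0.082, -2.189, 2.192]
wrist_force: [-0.1, 0.1, -1.1]
grip_width: 12.6
```

>>> drive_tool(
  deltas=[
    {"dx": -0.0077,"dy": 0.072,"dz": 0,"wx": 0,"wy": 0,"wz": 0.02167},
    {"dx": -0.0077,"dy": 0.072,"dz": 0,"wx": 0,"wy": 0,"wz": 0.02167},
    {"dx": -0.0077,"dy": 0.072,"dz": 0,"wx": 0,"wy": 0,"wz": 0.02167},
    {"dx": -0.0077,"dy": 0.072,"dz": 0,"wx": 0,"wy": 0,"wz": 0.02167},
    {"dx": -0.0077,"dy": 0.072,"dz": 0,"wx": 0,"wy": 0,"wz": 0.02167},
    {"dx": -0.0077,"dy": 0.072,"dz": 0,"wx": 0,"wy": 0,"wz": 0.02167},
    {"dx": -0.0077,"dy": 0.072,"dz": 0,"wx": 0,"wy": 0,"wz": 0.02167},
    {"dx": -0.0077,"dy": 0.072,"dz": 0,"wx": 0,"wy": 0,"wz": 0.02167},
    {"dx": 0,"dy": 0,"dz": -0.06,"wx": 0,"wy": 0,"wz": 0},
    {"dx": 0,"dy": 0,"dz": -0.1,"wx": 0,"wy": 0,"wz": 0},
    {"dx": 0,"dy": 0,"dz": 0,"wx": 0,"wy": 0,"wz": 0},
    {"dx": 0,"dy": 0,"dz": 0,"wx": 0,"wy": 0,"wz": 0},
  ],
)

```text
clock: 20.68
tool_pos: [422.8, 235.6, 124.2]
tcp_rot: [-0.897, 1.601, -1.601]
wrist_force: [1.8, -0.2, 0.7]
grip_width: 12.6
```

```bash
python3 - <<'E'
from h import *
o,M,y=yaw();print(o['tool_pos'],y)
snap('scene','s7'); crop('scene',335,130,405,200,10,'c12')
print(fitbox('scene','tan',360,150,120,90,16,z0=o['tool_pos'][2]-4.2,r=18,th0=np.radians(58)))
E
```

```text
[422.76891016 235.55881918 124.17646697] -31.471523582384943
(np.float64(438.5815715737227), np.float64(220.61149792505694), np.float64(55.54902222419074), np.float64(0.36951909476661954))
```

View pics/c12.png

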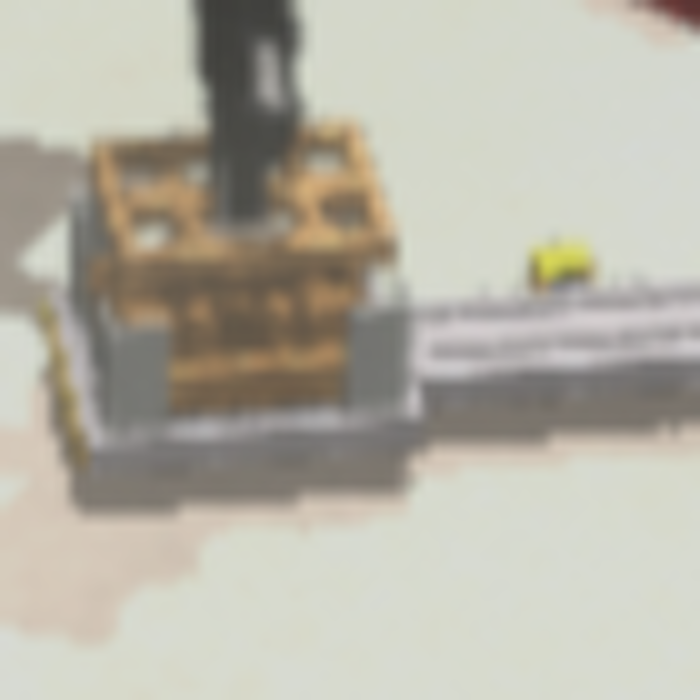

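>>> drive_tool(
  deltas=[
    {"dx": 0.003,"dy": -0.0006,"dz": -0.015,"wx": 0,"wy": 0,"wz": 0},
    {"dx": 0,"dy": 0,"dz": -0.015,"wx": 0,"wy": 0,"wz": 0},
    {"dx": 0,"dy": 0,"dz": -0.015,"wx": 0,"wy": 0,"wz": 0},
    {"dx": 0,"dy": 0,"dz": -0.015,"wx": 0,"wy": 0,"wz": 0},
    {"dx": 0,"dy": 0,"dz": -0.015,"wx": 0,"wy": 0,"wz": 0},
    {"dx": 0,"dy": 0,"dz": -0.01,"wx": 0,"wy": 0,"wz": 0},
    {"dx": 0,"dy": 0,"dz": 0,"wx": 0,"wy": 0,"wz": 0},
  ],
)

```text
clock: 21.6
tool_pos: [423.8, 235.2, 80.6]
tcp_rot: [-0.899, 1.602, -1.601]
wrist_force: [0.5, -0.2, -1.0]
grip_width: 12.4
```

>>> drive_tool(
  deltas=[
    {"dx": 0.001,"dy": 0,"dz": -0.004,"wx": 0,"wy": 0,"wz": 0},
    {"dx": 0,"dy": 0,"dz": -0.002,"wx": 0,"wy": 0,"wz": 0},
    {"dx": 0,"dy": 0,"dz": 0,"wx": 0,"wy": 0,"wz": 0},
    {"dx": 0,"dy": 0,"dz": 0,"wx": 0,"wy": 0,"wz": 0},
  ],
)

```text
clock: 22.1
tool_pos: [424.8, 235.4, 78.4]
tcp_rot: [-0.897, 1.601, -1.601]
wrist_force: [-1.0, -0.8, -1.0]
grip_width: 12.4
```

>>> drive_tool(
  deltas=[
    {"dx": 0,"dy": 0,"dz": -0.002,"wx": 0,"wy": 0,"wz": 0},
    {"dx": 0,"dy": 0,"dz": 0,"wx": 0,"wy": 0,"wz": 0},
  ],
)

```text
clock: 22.35
tool_pos: [424.9, 235.4, 78.1]
tcp_rot: [-0.897, 1.601, -1.601]
wrist_force: [-2.6, -0.7, 6.4]
grip_width: 12.4
```

>>> drive_tool(
  deltas=[
    {"dx": 0,"dy": 0,"dz": 0,"wx": 0,"wy": 0,"wz": 0},
    {"dx": 0,"dy": 0,"dz": 0,"wx": 0,"wy": 0,"wz": 0},
    {"dx": 0,"dy": 0,"dz": 0,"wx": 0,"wy": 0,"wz": 0},
    {"dx": 0,"dy": 0,"dz": 0.03,"wx": 0,"wy": 0,"wz": 0},
    {"dx": 0,"dy": 0,"dz": 0.06,"wx": 0,"wy": 0,"wz": 0},
    {"dx": 0,"dy": 0,"dz": 0.1,"wx": 0,"wy": 0,"wz": 0},
    {"dx": 0,"dy": 0,"dz": 0.08,"wx": 0,"wy": 0,"wz": 0},
    {"dx": 0,"dy": 0,"dz": 0,"wx": 0,"wy": 0,"wz": 0},
  ],
  claw=0.66,
)

```text
clock: 23.35
tool_pos: [427.1, 236.4, 218.0]
tcp_rot: [-0.887, 1.597, -1.599]
wrist_force: [0.4, 0.1, -1.0]
grip_width: 28.6
```

```bash
python3 - <<'E'
from h import *
o,M,y=yaw();print(o['tool_pos'],y,o['wrist_force'])
snap('scene','s8'); crop('scene',335,130,405,200,10,'c13'); snap('top','t4'); parts('ACD'); parts(['cov'])
E
```

```text
[427.06700865 236.37847489 218.0407275 ] -31.454520449627076 [ 0.40827306  0.14404248 -0.97324663]
A [ 6.2546e+02 -1.9286e+02  1.7683e+02  5.0000e-02]
C [ 4.5399e+02 -1.8422e+02 -1.0990e+01  3.0000e-02]
D [ 4.8933e+02 -4.7165e+02  1.4840e+01  3.0000e-02]
cov [ 4.4363e+02 -3.2622e+02 -1.0200e+00  6.0000e-02]
```

View pics/c13.png

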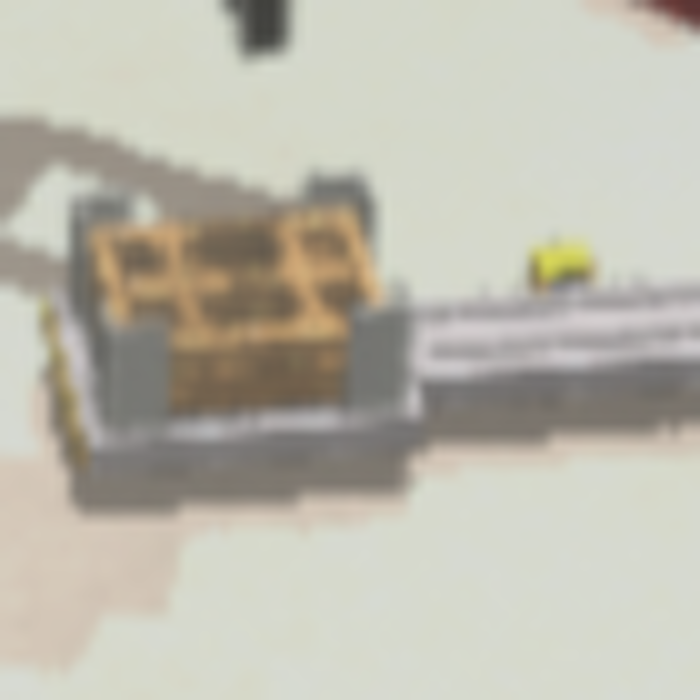

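>>> drive_tool(
  deltas=[
    {"dx": 0.006,"dy": -0.0935,"dz": 0,"wx": 0,"wy": 0,"wz": -0.02145},
    {"dx": 0.006,"dy": -0.0935,"dz": 0,"wx": 0,"wy": 0,"wz": -0.02145},
    {"dx": 0.006,"dy": -0.0935,"dz": 0,"wx": 0,"wy": 0,"wz": -0.02145},
    {"dx": 0.006,"dy": -0.0935,"dz": 0,"wx": 0,"wy": 0,"wz": -0.02145},
    {"dx": 0.006,"dy": -0.0935,"dz": 0,"wx": 0,"wy": 0,"wz": -0.02145},
    {"dx": 0.006,"dy": -0.0935,"dz": 0,"wx": 0,"wy": 0,"wz": -0.02145},
    {"dx": 0.006,"dy": -0.0935,"dz": 0,"wx": 0,"wy": 0,"wz": -0.02145},
    {"dx": 0.006,"dy": -0.0935,"dz": -0.05,"wx": 0,"wy": 0,"wz": -0.02145},
    {"dx": 0.006,"dy": -0.0935,"dz": -0.08,"wx": 0,"wy": 0,"wz": -0.02145},
    {"dx": 0,"dy": 0,"dz": -0.09,"wx": 0,"wy": 0,"wz": 0},
    {"dx": 0,"dy": 0,"dz": -0.08,"wx": 0,"wy": 0,"wz": 0},
    {"dx": 0,"dy": 0,"dz": 0,"wx": 0,"wy": 0,"wz": 0},
  ],
)

```text
clock: 24.95
tool_pos: [447.5, -183.4, 57.1]
tcp_rot: [-0.192, -2.121, 2.111]
wrist_force: [0.2, -0.7, -0.0]
grip_width: 28.9
```

>>> drive_tool(
  deltas=[
    {"dx": 0,"dy": 0,"dz": 0,"wx": 0,"wy": 0,"wz": 0},
    {"dx": 0,"dy": 0,"dz": 0,"wx": 0,"wy": 0,"wz": 0},
  ],
)

```text
clock: 25.2
tool_pos: [453.1, -186.0, 64.3]
tcp_rot: [-0.207, -2.121, 2.124]
wrist_force: [0.9, -0.9, -0.0]
grip_width: 29.3
```

```bash
python3 - <<'E'
from h import *
o,M,y=yaw();print(o['tool_pos'],y)
snap('scene','s9'); u,v=map(int,pix('scene',o['tool_pos'])); crop('scene',u-40,v-40,u+40,v+40,8,'c14')
E
```

```text
[ 453.06144917 -185.99804041   64.3463361 ] -100.93574925609494
```

View pics/c14.png

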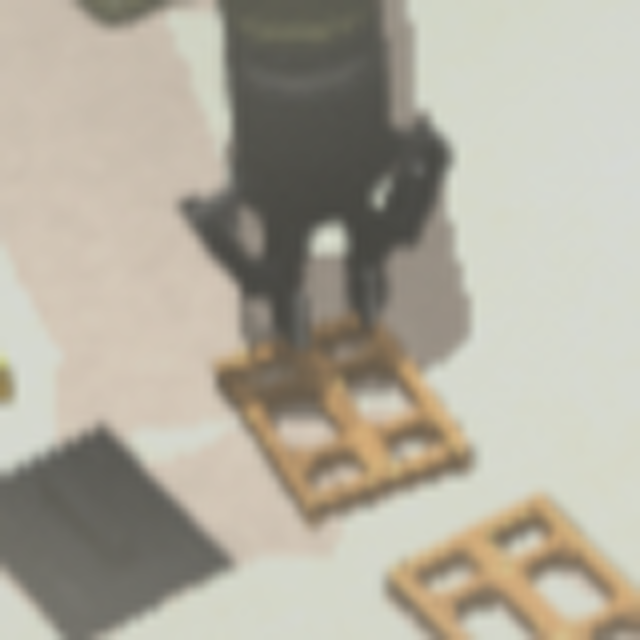

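>>> drive_tool(
  deltas=[
    {"dx": 0.002,"dy": 0.0036,"dz": -0.04,"wx": 0,"wy": 0,"wz": 0},
    {"dx": 0,"dy": 0,"dz": -0.03,"wx": 0,"wy": 0,"wz": 0},
    {"dx": 0,"dy": 0,"dz": -0.022,"wx": 0,"wy": 0,"wz": 0},
    {"dx": 0,"dy": 0,"dz": -0.018,"wx": 0,"wy": 0,"wz": 0},
    {"dx": 0,"dy": 0,"dz": -0.01,"wx": 0,"wy": 0,"wz": 0},
    {"dx": 0,"dy": 0,"dz": 0,"wx": 0,"wy": 0,"wz": 0},
    {"dx": 0,"dy": 0,"dz": 0,"wx": 0,"wy": 0,"wz": 0},
  ],
)

```text
clock: 26.12
tool_pos: [453.0, -183.8, 2.6]
tcp_rot: [-0.204, -2.121, 2.122]
wrist_force: [0.6, 0.1, 0.7]
grip_width: 29.2
```

>>> drive_tool(
  deltas=[
    {"dx": 0.002,"dy": -0.0008,"dz": 0.003,"wx": 0,"wy": 0,"wz": 0},
    {"dx": 0,"dy": 0,"dz": 0,"wx": 0,"wy": 0,"wz": 0},
    {"dx": 0,"dy": 0,"dz": 0,"wx": 0,"wy": 0,"wz": 0},
    {"dx": 0,"dy": 0,"dz": 0,"wx": 0,"wy": 0,"wz": 0},
    {"dx": 0,"dy": 0,"dz": 0,"wx": 0,"wy": 0,"wz": 0},
  ],
  claw=1,
)

```text
clock: 26.75
tool_pos: [453.9, -184.2, 4.1]
tcp_rot: [-0.204, -2.121, 2.121]
wrist_force: [0.3, -0.6, 2.5]
grip_width: 12.1
```

>>> drive_tool(
  deltas=[
    {"dx": 0,"dy": 0,"dz": 0.02,"wx": 0,"wy": 0,"wz": 0},
    {"dx": 0,"dy": 0,"dz": 0.06,"wx": 0,"wy": 0,"wz": 0},
    {"dx": 0,"dy": 0,"dz": 0.08,"wx": 0,"wy": 0,"wz": 0},
    {"dx": 0,"dy": 0,"dz": 0.08,"wx": 0,"wy": 0,"wz": 0},
    {"dx": 0,"dy": 0,"dz": 0.08,"wx": 0,"wy": 0,"wz": 0},
    {"dx": 0,"dy": 0,"dz": 0.08,"wx": 0,"wy": 0,"wz": 0},
    {"dx": 0,"dy": 0,"dz": 0,"wx": 0,"wy": 0,"wz": 0},
  ],
)

```text
clock: 27.62
tool_pos: [455.5, -185.0, 208.1]
tcp_rot: [-0.212, -2.121, 2.128]
wrist_force: [-0.2, -0.3, -1.3]
grip_width: 13.0
```

>>> drive_tool(
  deltas=[
    {"dx": -0.0067,"dy": 0.0933,"dz": 0,"wx": 0,"wy": 0,"wz": 0.02145},
    {"dx": -0.0067,"dy": 0.0933,"dz": 0,"wx": 0,"wy": 0,"wz": 0.02145},
    {"dx": -0.0067,"dy": 0.0933,"dz": 0,"wx": 0,"wy": 0,"wz": 0.02145},
    {"dx": -0.0067,"dy": 0.0933,"dz": 0,"wx": 0,"wy": 0,"wz": 0.02145},
    {"dx": -0.0067,"dy": 0.0933,"dz": 0,"wx": 0,"wy": 0,"wz": 0.02145},
    {"dx": -0.0067,"dy": 0.0933,"dz": 0,"wx": 0,"wy": 0,"wz": 0.02145},
    {"dx": -0.0067,"dy": 0.0933,"dz": 0,"wx": 0,"wy": 0,"wz": 0.02145},
    {"dx": -0.0067,"dy": 0.0933,"dz": 0,"wx": 0,"wy": 0,"wz": 0.02145},
    {"dx": -0.0067,"dy": 0.0933,"dz": 0,"wx": 0,"wy": 0,"wz": 0.02145},
    {"dx": 0,"dy": 0,"dz": -0.06,"wx": 0,"wy": 0,"wz": 0},
    {"dx": 0,"dy": 0,"dz": -0.08,"wx": 0,"wy": 0,"wz": 0},
    {"dx": 0,"dy": 0,"dz": 0,"wx": 0,"wy": 0,"wz": 0},
  ],
)

```text
clock: 29.12
tool_pos: [419.7, 234.4, 128.5]
tcp_rot: [-0.909, 1.605, -1.603]
wrist_force: [-0.1, -0.7, -1.0]
grip_width: 12.8
```

>>> drive_tool(
  deltas=[
    {"dx": 0,"dy": 0,"dz": 0,"wx": 0,"wy": 0,"wz": 0},
    {"dx": 0,"dy": 0,"dz": 0,"wx": 0,"wy": 0,"wz": 0},
  ],
)

```text
clock: 29.38
tool_pos: [424.7, 236.1, 135.6]
tcp_rot: [-0.894, 1.6, -1.601]
wrist_force: [0.0, -0.8, -1.4]
grip_width: 12.4
```

```bash
python3 - <<'E'
from h import *
o,M,y=yaw();print(o['tool_pos'],y)
snap('scene','s10'); crop('scene',335,120,405,190,10,'c15')
E
```

```text
[424.65342989 236.11216513 135.62679608] -31.481680475197564
```

View pics/c15.png

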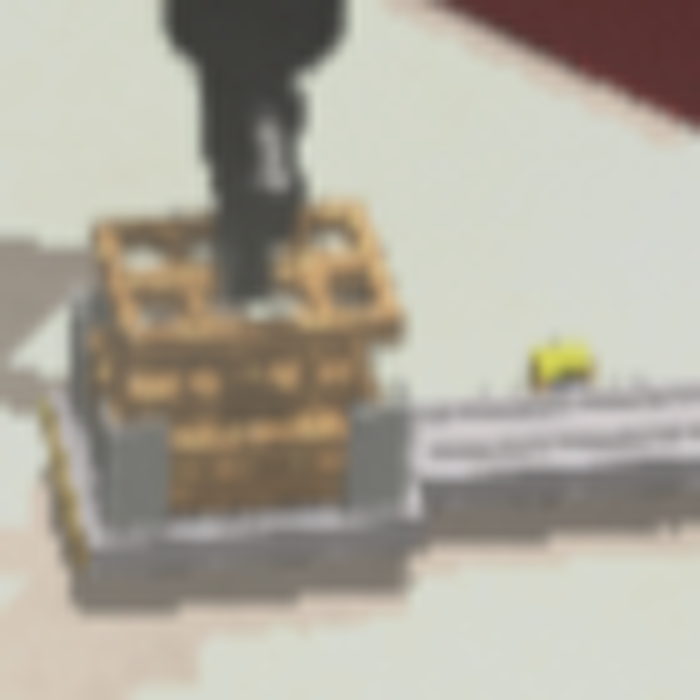

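>>> drive_tool(
  deltas=[
    {"dx": 0.0005,"dy": -0.0014,"dz": -0.02,"wx": 0,"wy": 0,"wz": 0},
    {"dx": 0,"dy": 0,"dz": -0.02,"wx": 0,"wy": 0,"wz": 0},
    {"dx": 0,"dy": 0,"dz": -0.014,"wx": 0,"wy": 0,"wz": 0},
    {"dx": 0,"dy": 0,"dz": -0.014,"wx": 0,"wy": 0,"wz": 0},
    {"dx": 0,"dy": 0,"dz": -0.008,"wx": 0,"wy": 0,"wz": 0},
    {"dx": 0,"dy": 0,"dz": 0,"wx": 0,"wy": 0,"wz": 0},
    {"dx": 0,"dy": 0,"dz": 0,"wx": 0,"wy": 0,"wz": 0},
  ],
)

```text
clock: 30.3
tool_pos: [424.0, 235.2, 96.0]
tcp_rot: [-0.897, 1.601, -1.601]
wrist_force: [0.2, 0.3, -0.7]
grip_width: 12.3
```

>>> drive_tool(
  deltas=[
    {"dx": 0.001,"dy": 0,"dz": -0.003,"wx": 0,"wy": 0,"wz": 0},
    {"dx": 0,"dy": 0,"dz": -0.002,"wx": 0,"wy": 0,"wz": 0},
    {"dx": 0,"dy": 0,"dz": 0,"wx": 0,"wy": 0,"wz": 0},
    {"dx": 0,"dy": 0,"dz": 0,"wx": 0,"wy": 0,"wz": 0},
  ],
)

```text
clock: 30.8
tool_pos: [424.6, 235.2, 94.0]
tcp_rot: [-0.897, 1.601, -1.601]
wrist_force: [-2.5, -1.2, 4.7]
grip_width: 12.6
```

Contact. Release and lift.

>>> drive_tool(
  deltas=[
    {"dx": 0,"dy": 0,"dz": 0,"wx": 0,"wy": 0,"wz": 0},
    {"dx": 0,"dy": 0,"dz": 0,"wx": 0,"wy": 0,"wz": 0},
    {"dx": 0,"dy": 0,"dz": 0,"wx": 0,"wy": 0,"wz": 0},
    {"dx": 0,"dy": 0,"dz": 0.03,"wx": 0,"wy": 0,"wz": 0},
    {"dx": 0,"dy": 0,"dz": 0.06,"wx": 0,"wy": 0,"wz": 0},
    {"dx": 0,"dy": 0,"dz": 0.1,"wx": 0,"wy": 0,"wz": 0},
    {"dx": 0,"dy": 0,"dz": 0.06,"wx": 0,"wy": 0,"wz": 0},
    {"dx": 0,"dy": 0,"dz": 0,"wx": 0,"wy": 0,"wz": 0},
    {"dx": 0,"dy": 0,"dz": 0,"wx": 0,"wy": 0,"wz": 0},
  ],
  claw=0.66,
)

```text
clock: 31.92
tool_pos: [423.9, 235.0, 217.7]
tcp_rot: [-0.898, 1.601, -1.601]
wrist_force: [-0.1, -0.6, -0.3]
grip_width: 29.3
```

```bash
python3 - <<'E'
from h import *
o,M,y=yaw();print(o['tool_pos'],y,o['wrist_force'])
snap('scene','s11'); crop('scene',335,130,405,200,10,'c16'); snap('top','t5'); parts('AD'); parts(['cov'])
E
```

```text
[423.86424744 234.95850447 217.72270812] -31.459549692835374 [-0.06056347 -0.57450622 -0.3475848 ]
A [ 6.2495e+02 -1.9266e+02 -3.7100e+00  5.0000e-02]
D [ 4.8976e+02 -4.7183e+02  1.6190e+01  3.0000e-02]
cov [ 4.4363e+02 -3.2622e+02 -1.0200e+00  6.0000e-02]
```

View pics/c16.png

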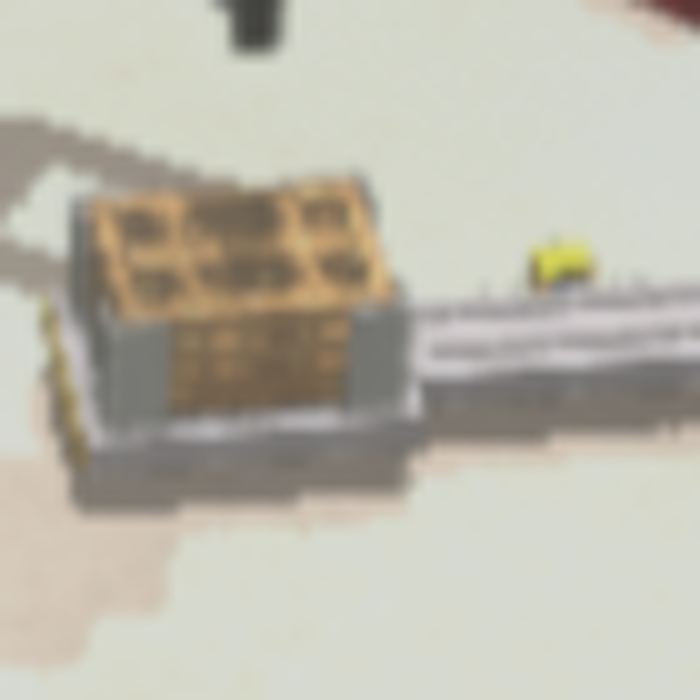

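>>> drive_tool(
  deltas=[
    {"dx": 0.0403,"dy": -0.0855,"dz": 0,"wx": 0,"wy": 0,"wz": -0.01733},
    {"dx": 0.0403,"dy": -0.0855,"dz": 0,"wx": 0,"wy": 0,"wz": -0.01733},
    {"dx": 0.0403,"dy": -0.0855,"dz": 0,"wx": 0,"wy": 0,"wz": -0.01733},
    {"dx": 0.0403,"dy": -0.0855,"dz": 0,"wx": 0,"wy": 0,"wz": -0.01733},
    {"dx": 0.0403,"dy": -0.0855,"dz": 0,"wx": 0,"wy": 0,"wz": -0.01733},
    {"dx": 0.0403,"dy": -0.0855,"dz": 0,"wx": 0,"wy": 0,"wz": -0.01733},
    {"dx": 0.0403,"dy": -0.0855,"dz": 0,"wx": 0,"wy": 0,"wz": -0.01733},
    {"dx": 0.0403,"dy": -0.0855,"dz": 0,"wx": 0,"wy": 0,"wz": -0.01733},
    {"dx": 0.0403,"dy": -0.0855,"dz": 0,"wx": 0,"wy": 0,"wz": -0.01733},
    {"dx": 0.0403,"dy": -0.0855,"dz": -0.05,"wx": 0,"wy": 0,"wz": -0.01733},
    {"dx": 0,"dy": 0,"dz": -0.08,"wx": 0,"wy": 0,"wz": 0},
    {"dx": 0,"dy": 0,"dz": -0.08,"wx": 0,"wy": 0,"wz": 0},
  ],
)

```text
clock: 33.52
tool_pos: [624.9, -192.9, 110.1]
tcp_rot: [-0.072, -2.186, 2.184]
wrist_force: [-0.3, 0.1, -0.0]
grip_width: 29.0
```

>>> drive_tool(
  deltas=[
    {"dx": 0,"dy": 0,"dz": -0.08,"wx": 0,"wy": 0,"wz": 0},
    {"dx": 0,"dy": 0,"dz": 0,"wx": 0,"wy": 0,"wz": 0},
    {"dx": 0,"dy": 0,"dz": 0,"wx": 0,"wy": 0,"wz": 0},
    {"dx": 0,"dy": 0,"dz": 0,"wx": 0,"wy": 0,"wz": 0},
  ],
)

```text
clock: 34.02
tool_pos: [627.3, -192.9, 75.8]
tcp_rot: [-0.078, -2.188, 2.191]
wrist_force: [0.6, -0.3, 1.1]
grip_width: 28.9
```

```bash
python3 - <<'E'
from h import *
o,M,y=yaw();print(o['tool_pos'],y)
snap('scene','s12'); u,v=map(int,pix('scene',o['tool_pos'])); crop('scene',u-40,v-40,u+40,v+40,8,'c17')
E
```

```text
[ 627.27291226 -192.94103778   75.83654215] -93.84116649845086
```

View pics/c17.png

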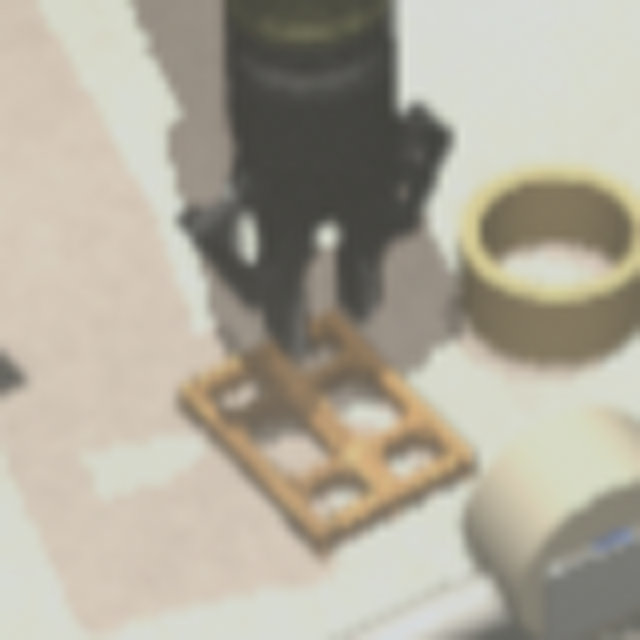

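>>> drive_tool(
  deltas=[
    {"dx": -0.002,"dy": 0.0004,"dz": -0.04,"wx": 0,"wy": 0,"wz": 0},
    {"dx": 0,"dy": 0,"dz": -0.035,"wx": 0,"wy": 0,"wz": 0},
    {"dx": 0,"dy": 0,"dz": -0.03,"wx": 0,"wy": 0,"wz": 0},
    {"dx": 0,"dy": 0,"dz": -0.022,"wx": 0,"wy": 0,"wz": 0},
    {"dx": 0,"dy": 0,"dz": -0.012,"wx": 0,"wy": 0,"wz": 0},
    {"dx": 0,"dy": 0,"dz": 0,"wx": 0,"wy": 0,"wz": 0},
    {"dx": 0,"dy": 0,"dz": 0,"wx": 0,"wy": 0,"wz": 0},
  ],
)

```text
clock: 34.95
tool_pos: [625.3, -192.4, 4.4]
tcp_rot: [-0.075, -2.187, 2.188]
wrist_force: [-0.1, -0.8, 1.0]
grip_width: 29.1
```

>>> drive_tool(
  deltas=[
    {"dx": 0,"dy": 0,"dz": 0,"wx": 0,"wy": 0,"wz": 0},
    {"dx": 0,"dy": 0,"dz": 0,"wx": 0,"wy": 0,"wz": 0},
    {"dx": 0,"dy": 0,"dz": 0,"wx": 0,"wy": 0,"wz": 0},
    {"dx": 0,"dy": 0,"dz": 0,"wx": 0,"wy": 0,"wz": 0},
    {"dx": 0,"dy": 0,"dz": 0,"wx": 0,"wy": 0,"wz": 0},
  ],
  claw=1,
)

```text
clock: 35.58
tool_pos: [625.5, -192.5, 4.7]
tcp_rot: [-0.075, -2.187, 2.189]
wrist_force: [-1.1, 1.1, 5.4]
grip_width: 12.3
```

>>> drive_tool(
  deltas=[
    {"dx": 0,"dy": 0,"dz": 0.02,"wx": 0,"wy": 0,"wz": 0},
    {"dx": 0,"dy": 0,"dz": 0.06,"wx": 0,"wy": 0,"wz": 0},
    {"dx": 0,"dy": 0,"dz": 0.08,"wx": 0,"wy": 0,"wz": 0},
    {"dx": 0,"dy": 0,"dz": 0.08,"wx": 0,"wy": 0,"wz": 0},
    {"dx": 0,"dy": 0,"dz": 0.08,"wx": 0,"wy": 0,"wz": 0},
    {"dx": 0,"dy": 0,"dz": 0.08,"wx": 0,"wy": 0,"wz": 0},
    {"dx": 0,"dy": 0,"dz": 0,"wx": 0,"wy": 0,"wz": 0},
  ],
)

```text
clock: 36.45
tool_pos: [626.6, -192.9, 208.5]
tcp_rot: [-0.082, -2.188, 2.194]
wrist_force: [0.6, 0.1, -1.0]
grip_width: 12.8
```

>>> drive_tool(
  deltas=[
    {"dx": -0.0402,"dy": 0.0855,"dz": 0,"wx": 0,"wy": 0,"wz": 0.01733},
    {"dx": -0.0402,"dy": 0.0855,"dz": 0,"wx": 0,"wy": 0,"wz": 0.01733},
    {"dx": -0.0402,"dy": 0.0855,"dz": 0,"wx": 0,"wy": 0,"wz": 0.01733},
    {"dx": -0.0402,"dy": 0.0855,"dz": 0,"wx": 0,"wy": 0,"wz": 0.01733},
    {"dx": -0.0402,"dy": 0.0855,"dz": 0,"wx": 0,"wy": 0,"wz": 0.01733},
    {"dx": -0.0402,"dy": 0.0855,"dz": 0,"wx": 0,"wy": 0,"wz": 0.01733},
    {"dx": -0.0402,"dy": 0.0855,"dz": 0,"wx": 0,"wy": 0,"wz": 0.01733},
    {"dx": -0.0402,"dy": 0.0855,"dz": 0,"wx": 0,"wy": 0,"wz": 0.01733},
    {"dx": -0.0402,"dy": 0.0855,"dz": 0,"wx": 0,"wy": 0,"wz": 0.01733},
    {"dx": -0.0402,"dy": 0.0855,"dz": 0,"wx": 0,"wy": 0,"wz": 0.01733},
    {"dx": 0,"dy": 0,"dz": -0.06,"wx": 0,"wy": 0,"wz": 0},
    {"dx": 0,"dy": 0,"dz": -0.05,"wx": 0,"wy": 0,"wz": 0},
  ],
)

```text
clock: 37.95
tool_pos: [422.0, 235.5, 146.0]
tcp_rot: [-0.902, 1.601, -1.6]
wrist_force: [-1.2, 0.4, -1.2]
grip_width: 12.6
```

>>> drive_tool(
  deltas=[
    {"dx": 0,"dy": 0,"dz": 0,"wx": 0,"wy": 0,"wz": 0},
    {"dx": 0,"dy": 0,"dz": 0,"wx": 0,"wy": 0,"wz": 0},
    {"dx": 0,"dy": 0,"dz": 0,"wx": 0,"wy": 0,"wz": 0},
  ],
)

```text
clock: 38.33
tool_pos: [424.5, 235.4, 149.9]
tcp_rot: [-0.895, 1.601, -1.601]
wrist_force: [-0.2, 0.4, -0.6]
grip_width: 12.4
```

```bash
python3 - <<'E'
from h import *
o,M,y=yaw();print(o['tool_pos'],y)
snap('scene','s13'); crop('scene',335,120,405,190,10,'c18')
E
```

```text
[424.532607   235.40835278 149.93971987] -31.484420447465773
```

View pics/c18.png

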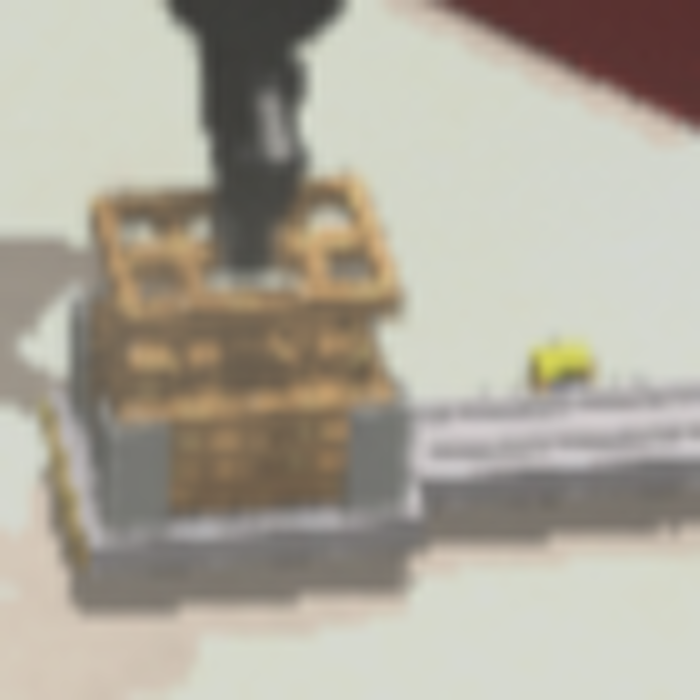

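Aligned. Lower to about 112.

>>> drive_tool(
  deltas=[
    {"dx": 0.001,"dy": -0.0003,"dz": -0.025,"wx": 0,"wy": 0,"wz": 0},
    {"dx": 0,"dy": 0,"dz": -0.02,"wx": 0,"wy": 0,"wz": 0},
    {"dx": 0,"dy": 0,"dz": -0.014,"wx": 0,"wy": 0,"wz": 0},
    {"dx": 0,"dy": 0,"dz": -0.012,"wx": 0,"wy": 0,"wz": 0},
    {"dx": 0,"dy": 0,"dz": -0.005,"wx": 0,"wy": 0,"wz": 0},
    {"dx": 0,"dy": 0,"dz": 0,"wx": 0,"wy": 0,"wz": 0},
    {"dx": 0,"dy": 0,"dz": 0,"wx": 0,"wy": 0,"wz": 0},
  ],
)

```text
clock: 39.25
tool_pos: [424.4, 235.2, 110.8]
tcp_rot: [-0.897, 1.601, -1.601]
wrist_force: [-0.4, 0.8, -1.2]
grip_width: 12.7
```

>>> drive_tool(
  deltas=[
    {"dx": 0.0004,"dy": 0,"dz": -0.002,"wx": 0,"wy": 0,"wz": 0},
    {"dx": 0,"dy": 0,"dz": 0,"wx": 0,"wy": 0,"wz": 0},
    {"dx": 0,"dy": 0,"dz": 0,"wx": 0,"wy": 0,"wz": 0},
  ],
)

```text
clock: 39.62
tool_pos: [424.6, 235.3, 110.6]
tcp_rot: [-0.897, 1.601, -1.601]
wrist_force: [-1.9, -0.6, 4.8]
grip_width: 12.6
```

>>> drive_tool(
  deltas=[
    {"dx": 0,"dy": 0,"dz": 0,"wx": 0,"wy": 0,"wz": 0},
    {"dx": 0,"dy": 0,"dz": 0,"wx": 0,"wy": 0,"wz": 0},
    {"dx": 0,"dy": 0,"dz": 0,"wx": 0,"wy": 0,"wz": 0},
    {"dx": 0,"dy": 0,"dz": 0.03,"wx": 0,"wy": 0,"wz": 0},
    {"dx": 0,"dy": 0,"dz": 0.06,"wx": 0,"wy": 0,"wz": 0},
    {"dx": 0,"dy": 0,"dz": 0.1,"wx": 0,"wy": 0,"wz": 0},
    {"dx": 0,"dy": 0,"dz": 0.04,"wx": 0,"wy": 0,"wz": 0},
    {"dx": 0,"dy": 0,"dz": 0,"wx": 0,"wy": 0,"wz": 0},
    {"dx": 0,"dy": 0,"dz": 0,"wx": 0,"wy": 0,"wz": 0},
  ],
  claw=0.66,
)

```text
clock: 40.75
tool_pos: [423.6, 234.8, 222.8]
tcp_rot: [-0.901, 1.602, -1.602]
wrist_force: [-0.4, -0.3, -0.5]
grip_width: 29.1
```

```bash
python3 - <<'E'
from h import *
o,M,y=yaw();print(o['tool_pos'],y,o['wrist_force'])
snap('scene','s14'); crop('scene',335,130,405,200,10,'c19'); snap('top','t6'); parts('D'); parts(['cov'])
print(fitbox('top','tan',445,209,120,90,16))
E
```

```text
[423.56876551 234.78320915 222.81240485] -31.46033716604811 [-0.38388679 -0.31911453 -0.53991949]
D [ 4.8968e+02 -4.7199e+02  1.6130e+01  3.0000e-02]
cov [ 4.4363e+02 -3.2622e+02 -1.0200e+00  6.0000e-02]
(np.float64(489.67934590544627), np.float64(-471.9934344454515), np.float64(16.128525006459313), np.float64(0.0330121491411814))
```

View pics/c19.png

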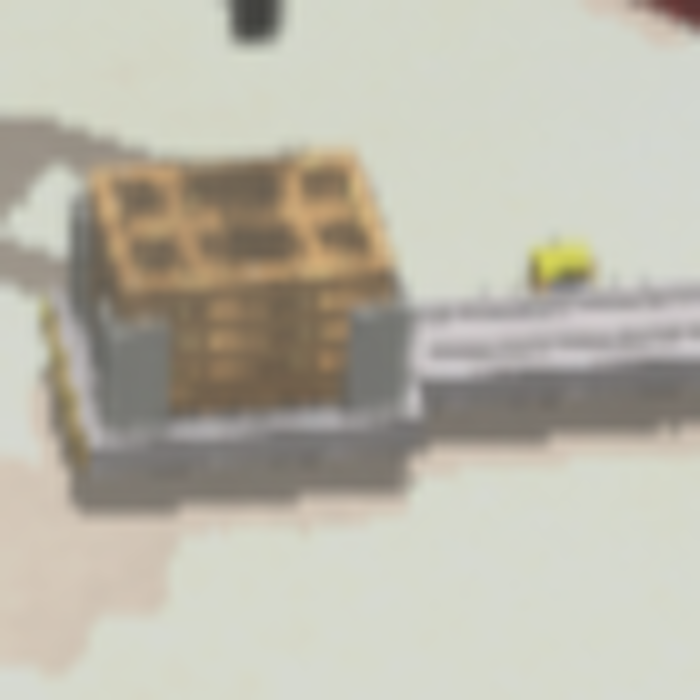

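>>> drive_tool(
  deltas=[
    {"dx": 0.0088,"dy": -0.0942,"dz": 0,"wx": 0,"wy": 0,"wz": -0.008},
    {"dx": 0.0088,"dy": -0.0942,"dz": 0,"wx": 0,"wy": 0,"wz": -0.008},
    {"dx": 0.0088,"dy": -0.0942,"dz": 0,"wx": 0,"wy": 0,"wz": -0.008},
    {"dx": 0.0088,"dy": -0.0942,"dz": 0,"wx": 0,"wy": 0,"wz": -0.008},
    {"dx": 0.0088,"dy": -0.0942,"dz": 0,"wx": 0,"wy": 0,"wz": -0.008},
    {"dx": 0.0088,"dy": -0.0942,"dz": 0,"wx": 0,"wy": 0,"wz": -0.008},
    {"dx": 0.0088,"dy": -0.0942,"dz": 0,"wx": 0,"wy": 0,"wz": -0.008},
    {"dx": 0.0088,"dy": -0.0942,"dz": 0,"wx": 0,"wy": 0,"wz": -0.008},
    {"dx": 0.0088,"dy": -0.0942,"dz": 0,"wx": 0,"wy": 0,"wz": -0.008},
    {"dx": 0.0088,"dy": -0.0942,"dz": 0,"wx": 0,"wy": 0,"wz": -0.008},
    {"dx": 0.0088,"dy": -0.0942,"dz": 0,"wx": 0,"wy": 0,"wz": -0.008},
    {"dx": 0.0088,"dy": -0.0942,"dz": 0,"wx": 0,"wy": 0,"wz": -0.008},
  ],
)

```text
clock: 42.35
tool_pos: [476.6, -331.2, 222.6]
tcp_rot: [-0.423, 1.995, -1.99]
wrist_force: [0.2, -0.3, 0.7]
grip_width: 29.1
```

>>> drive_tool(
  deltas=[
    {"dx": 0.0088,"dy": -0.0942,"dz": 0,"wx": 0,"wy": 0,"wz": -0.008},
    {"dx": 0.0088,"dy": -0.0942,"dz": 0,"wx": 0,"wy": 0,"wz": -0.008},
    {"dx": 0.0088,"dy": -0.0942,"dz": 0,"wx": 0,"wy": 0,"wz": -0.008},
    {"dx": 0,"dy": 0,"dz": -0.08,"wx": 0,"wy": 0,"wz": 0},
    {"dx": 0,"dy": 0,"dz": -0.1,"wx": 0,"wy": 0,"wz": 0},
    {"dx": 0,"dy": 0,"dz": -0.1,"wx": 0,"wy": 0,"wz": 0},
    {"dx": 0,"dy": 0,"dz": 0,"wx": 0,"wy": 0,"wz": 0},
    {"dx": 0,"dy": 0,"dz": 0,"wx": 0,"wy": 0,"wz": 0},
    {"dx": 0,"dy": 0,"dz": 0,"wx": 0,"wy": 0,"wz": 0},
  ],
)

```text
clock: 43.48
tool_pos: [491.8, -472.8, 88.1]
tcp_rot: [-0.277, 2.073, -2.082]
wrist_force: [0.5, -0.8, -0.3]
grip_width: 28.8
```

```bash
python3 - <<'E'
from h import *
o,M,y=yaw();print(o['tool_pos'],y)
snap('scene','s15'); u,v=map(int,pix('scene',o['tool_pos'])); crop('scene',u-40,v-40,u+40,v+40,8,'c20')
E
```

```text
[ 491.83797459 -472.81669961   88.10676665] -74.65406990218983
```

View pics/c20.png

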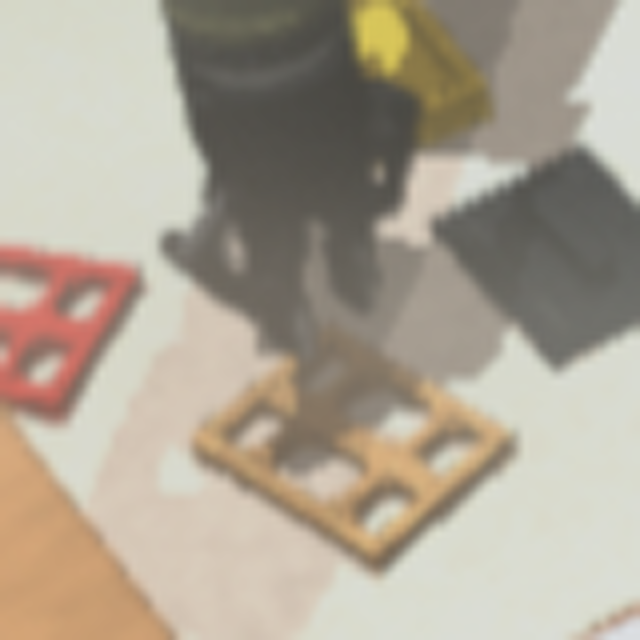

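>>> drive_tool(
  deltas=[
    {"dx": -0.003,"dy": 0.0014,"dz": -0.045,"wx": 0,"wy": 0,"wz": 0},
    {"dx": 0,"dy": 0,"dz": -0.045,"wx": 0,"wy": 0,"wz": 0},
    {"dx": 0,"dy": 0,"dz": -0.034,"wx": 0,"wy": 0,"wz": 0},
    {"dx": 0,"dy": 0,"dz": -0.025,"wx": 0,"wy": 0,"wz": 0},
    {"dx": 0,"dy": 0,"dz": -0.012,"wx": 0,"wy": 0,"wz": 0},
    {"dx": 0,"dy": 0,"dz": 0,"wx": 0,"wy": 0,"wz": 0},
    {"dx": 0,"dy": 0,"dz": 0,"wx": 0,"wy": 0,"wz": 0},
  ],
)

```text
clock: 44.4
tool_pos: [489.4, -471.2, 5.1]
tcp_rot: [-0.279, 2.077, -2.079]
wrist_force: [-0.4, -0.3, -0.3]
grip_width: 29.2
```

>>> drive_tool(
  deltas=[
    {"dx": 0,"dy": -0.0006,"dz": -0.001,"wx": 0,"wy": 0,"wz": 0},
    {"dx": 0,"dy": 0,"dz": 0,"wx": 0,"wy": 0,"wz": 0},
    {"dx": 0,"dy": 0,"dz": 0,"wx": 0,"wy": 0,"wz": 0},
    {"dx": 0,"dy": 0,"dz": 0,"wx": 0,"wy": 0,"wz": 0},
    {"dx": 0,"dy": 0,"dz": 0,"wx": 0,"wy": 0,"wz": 0},
  ],
  claw=1,
)

```text
clock: 45.02
tool_pos: [489.6, -471.7, 5.0]
tcp_rot: [-0.279, 2.076, -2.08]
wrist_force: [-0.7, -0.4, 5.8]
grip_width: 12.5
```

>>> drive_tool(
  deltas=[
    {"dx": 0,"dy": 0,"dz": 0.02,"wx": 0,"wy": 0,"wz": 0},
    {"dx": 0,"dy": 0,"dz": 0.06,"wx": 0,"wy": 0,"wz": 0},
    {"dx": 0,"dy": 0,"dz": 0.08,"wx": 0,"wy": 0,"wz": 0},
    {"dx": 0,"dy": 0,"dz": 0.08,"wx": 0,"wy": 0,"wz": 0},
    {"dx": 0,"dy": 0,"dz": 0.08,"wx": 0,"wy": 0,"wz": 0},
    {"dx": 0,"dy": 0,"dz": 0.08,"wx": 0,"wy": 0,"wz": 0},
    {"dx": 0,"dy": 0,"dz": 0.04,"wx": 0,"wy": 0,"wz": 0},
    {"dx": 0,"dy": 0,"dz": 0,"wx": 0,"wy": 0,"wz": 0},
  ],
)

```text
clock: 46.02
tool_pos: [489.3, -471.4, 225.1]
tcp_rot: [-0.278, 2.076, -2.08]
wrist_force: [-0.3, -0.9, -0.9]
grip_width: 12.4
```

>>> drive_tool(
  deltas=[
    {"dx": -0.0086,"dy": 0.0942,"dz": 0,"wx": 0,"wy": 0,"wz": 0.008},
    {"dx": -0.0086,"dy": 0.0942,"dz": 0,"wx": 0,"wy": 0,"wz": 0.008},
    {"dx": -0.0086,"dy": 0.0942,"dz": 0,"wx": 0,"wy": 0,"wz": 0.008},
    {"dx": -0.0086,"dy": 0.0942,"dz": 0,"wx": 0,"wy": 0,"wz": 0.008},
    {"dx": -0.0086,"dy": 0.0942,"dz": 0,"wx": 0,"wy": 0,"wz": 0.008},
    {"dx": -0.0086,"dy": 0.0942,"dz": 0,"wx": 0,"wy": 0,"wz": 0.008},
    {"dx": -0.0086,"dy": 0.0942,"dz": 0,"wx": 0,"wy": 0,"wz": 0.008},
    {"dx": -0.0086,"dy": 0.0942,"dz": 0,"wx": 0,"wy": 0,"wz": 0.008},
    {"dx": -0.0086,"dy": 0.0942,"dz": 0,"wx": 0,"wy": 0,"wz": 0.008},
    {"dx": -0.0086,"dy": 0.0942,"dz": 0,"wx": 0,"wy": 0,"wz": 0.008},
    {"dx": -0.0086,"dy": 0.0942,"dz": 0,"wx": 0,"wy": 0,"wz": 0.008},
    {"dx": -0.0086,"dy": 0.0942,"dz": 0,"wx": 0,"wy": 0,"wz": 0.008},
  ],
)

```text
clock: 47.52
tool_pos: [435.7, 95.6, 220.9]
tcp_rot: [-0.798, 1.705, -1.702]
wrist_force: [0.8, 0.5, -0.6]
grip_width: 12.2
```

>>> drive_tool(
  deltas=[
    {"dx": -0.0086,"dy": 0.0942,"dz": 0,"wx": 0,"wy": 0,"wz": 0.008},
    {"dx": -0.0086,"dy": 0.0942,"dz": 0,"wx": 0,"wy": 0,"wz": 0.008},
    {"dx": -0.0086,"dy": 0.0942,"dz": 0,"wx": 0,"wy": 0,"wz": 0.008},
    {"dx": 0,"dy": 0,"dz": -0.06,"wx": 0,"wy": 0,"wz": 0},
    {"dx": 0,"dy": 0,"dz": -0.06,"wx": 0,"wy": 0,"wz": 0},
    {"dx": 0,"dy": 0,"dz": 0,"wx": 0,"wy": 0,"wz": 0},
    {"dx": 0,"dy": 0,"dz": 0,"wx": 0,"wy": 0,"wz": 0},
    {"dx": 0,"dy": 0,"dz": 0,"wx": 0,"wy": 0,"wz": 0},
  ],
)

```text
clock: 48.52
tool_pos: [425.3, 235.7, 165.1]
tcp_rot: [-0.895, 1.601, -1.601]
wrist_force: [0.6, -0.4, 0.6]
grip_width: 12.4
```

```bash
python3 - <<'E'
from h import *
o,M,y=yaw();print(o['tool_pos'],y)
snap('scene','s16'); crop('scene',335,110,405,180,10,'c21')
E
```

```text
[425.26918743 235.69798499 165.0671881 ] -31.482865877776312
```

View pics/c21.png

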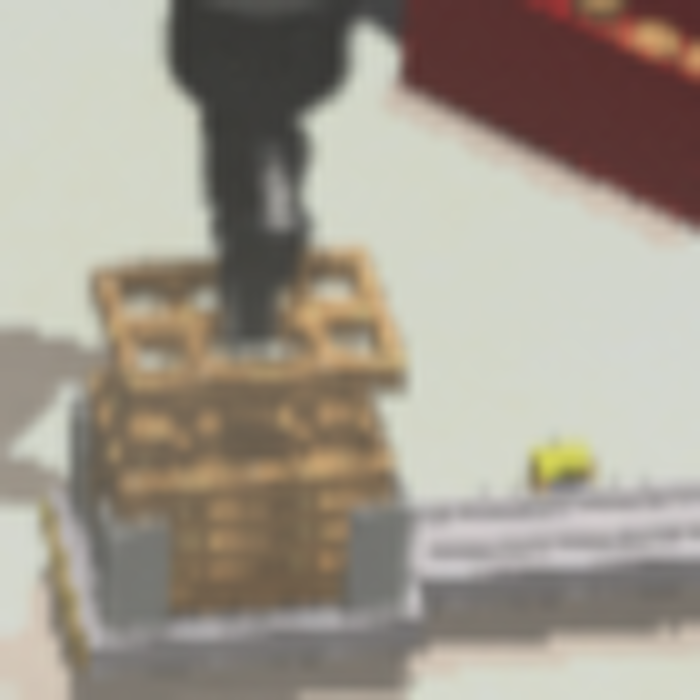

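>>> drive_tool(
  deltas=[
    {"dx": 0,"dy": -0.0008,"dz": -0.025,"wx": 0,"wy": 0,"wz": 0},
    {"dx": 0,"dy": 0,"dz": -0.02,"wx": 0,"wy": 0,"wz": 0},
    {"dx": 0,"dy": 0,"dz": -0.014,"wx": 0,"wy": 0,"wz": 0},
    {"dx": 0,"dy": 0,"dz": -0.01,"wx": 0,"wy": 0,"wz": 0},
    {"dx": 0,"dy": 0,"dz": -0.005,"wx": 0,"wy": 0,"wz": 0},
    {"dx": 0,"dy": 0,"dz": 0,"wx": 0,"wy": 0,"wz": 0},
    {"dx": 0,"dy": 0,"dz": 0,"wx": 0,"wy": 0,"wz": 0},
  ],
)

```text
clock: 49.45
tool_pos: [424.7, 235.3, 127.0]
tcp_rot: [-0.896, 1.601, -1.601]
wrist_force: [-0.7, 0.3, -0.4]
grip_width: 12.3
```

>>> drive_tool(
  deltas=[
    {"dx": 0,"dy": 0,"dz": -0.0016,"wx": 0,"wy": 0,"wz": 0},
    {"dx": 0,"dy": 0,"dz": 0,"wx": 0,"wy": 0,"wz": 0},
    {"dx": 0,"dy": 0,"dz": 0,"wx": 0,"wy": 0,"wz": 0},
  ],
)

```text
clock: 49.82
tool_pos: [424.8, 235.3, 126.9]
tcp_rot: [-0.897, 1.601, -1.601]
wrist_force: [-2.9, -0.5, 4.7]
grip_width: 12.3
```

>>> drive_tool(
  deltas=[
    {"dx": 0,"dy": 0,"dz": 0,"wx": 0,"wy": 0,"wz": 0},
    {"dx": 0,"dy": 0,"dz": 0,"wx": 0,"wy": 0,"wz": 0},
    {"dx": 0,"dy": 0,"dz": 0,"wx": 0,"wy": 0,"wz": 0},
    {"dx": 0,"dy": 0,"dz": 0.03,"wx": 0,"wy": 0,"wz": 0},
    {"dx": 0,"dy": 0,"dz": 0.06,"wx": 0,"wy": 0,"wz": 0},
    {"dx": 0,"dy": 0,"dz": 0.1,"wx": 0,"wy": 0,"wz": 0},
    {"dx": 0,"dy": 0,"dz": 0.02,"wx": 0,"wy": 0,"wz": 0},
    {"dx": 0,"dy": 0,"dz": 0,"wx": 0,"wy": 0,"wz": 0},
    {"dx": 0,"dy": 0,"dz": 0,"wx": 0,"wy": 0,"wz": 0},
  ],
  claw=0.66,
)

```text
clock: 50.95
tool_pos: [423.7, 234.8, 229.4]
tcp_rot: [-0.9, 1.602, -1.601]
wrist_force: [0.5, -0.3, 1.1]
grip_width: 29.3
```

```bash
python3 - <<'E'
from h import *
o,M,y=yaw();print(o['tool_pos'],y,o['wrist_force'])
snap('scene','s17'); crop('scene',335,120,405,190,10,'c22'); snap('top','t7'); parts(['cov'])
print(fitbox('top','dark',408,221,120,90,8,r=24))
crop('top',380,190,440,250,10,'c23')
E
```

```text
[423.67100682 234.8268193  229.39061313] -31.460143030005405 [ 0.53585405 -0.3217424   1.12277752]
cov [ 4.4363e+02 -3.2622e+02 -1.0200e+00  6.0000e-02]
(np.float64(443.6289846394171), np.float64(-326.2178135422621), np.float64(-1.0195327452761618), np.float64(0.05611612674809701))
```

View pics/c22.png

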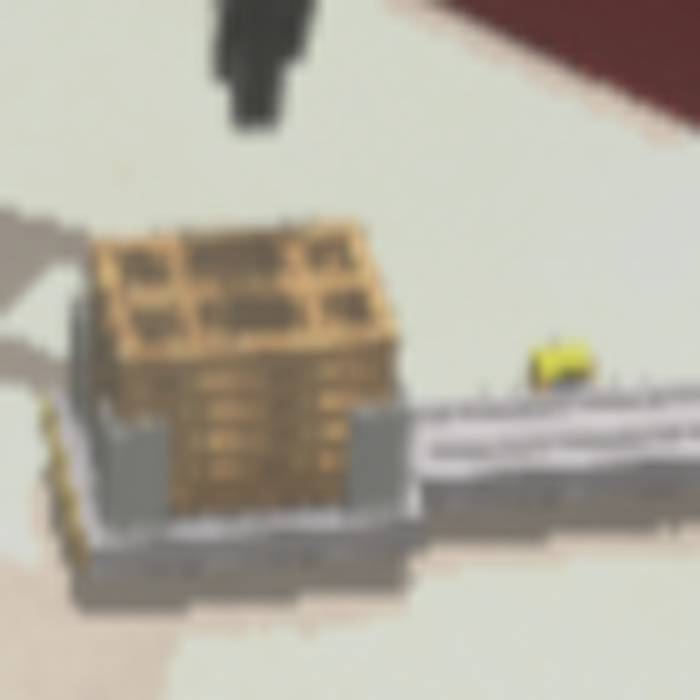

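View pics/c23.png

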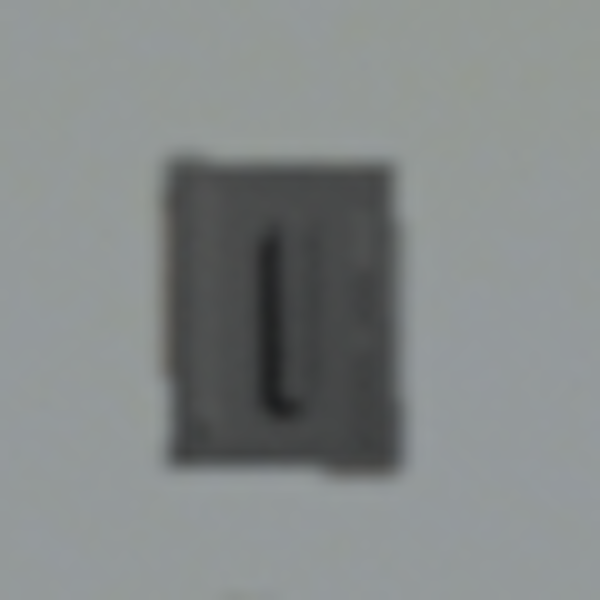

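```bash
python3 - <<'E'
from h import *
for t in(-3,0,2,4,6):
  for H in(8,):
    print(t,np.round(fitbox('top','dark',408,221,120,90,H,r=20,th0=np.radians(t)),3))
im,_=load('top'); hull=mask_at(im,'dark',408,221,20); 
print(cv2.minAreaRect(hull), hull.reshape(-1,2).min(0)/4,hull.reshape(-1,2).max(0)/4)
hsv=cv2.cvtColor(im,cv2.COLOR_RGB2HSV);print(hsv[221,390:428,2]);print(hsv[200:242,418,2])
im,d=load('scene'); crop('scene',225,205,285,255,10,'c24')
E
```

```text
-3 [ 4.43728e+02 -3.26305e+02 -1.11000e+00  5.60000e-02]
0 [ 4.42879e+02 -3.26981e+02  6.27000e-01  5.80000e-02]
2 [ 4.43268e+02 -3.27267e+02 -9.19000e-01  5.80000e-02]
4 [ 4.42772e+02 -3.26263e+02 -1.05800e+00  5.60000e-02]
6 [ 4.43695e+02 -3.26362e+02 -9.08000e-01  5.70000e-02]
((1632.561279296875, 886.9760131835938), (125.2467041015625, 91.81989288330078), 89.11859893798828) [396.5  206.25] [419.75 237.25]
[153 153 154 154 153 142 111  78  73  77  80  80  77  76  73  62  41  40
  61  69  67  66  70  73  72  70  66  70  79 103 134 150 154 154 154 155
 156 157]
[154 153 154 154 154 145 113  88  84  84  85  84  81  78  79  80  80  79
  79  80  79  79  76  75  75  75  75  75  75  74  72  70  69  70  69  69
  80 112 145 155 155 154]
```

View pics/c24.png

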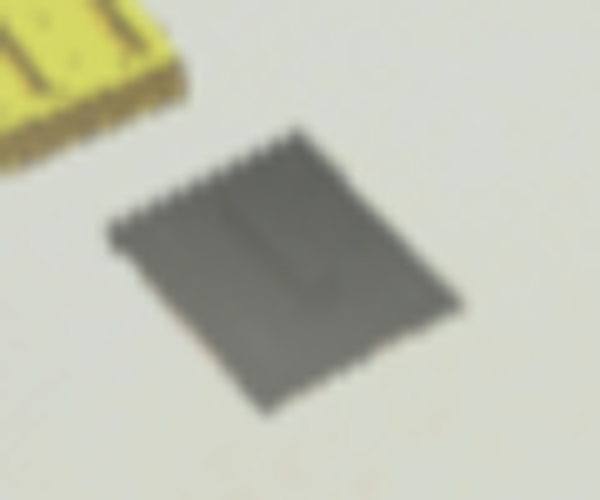

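```bash
python3 - <<'E'
from h import *
im,_=load('top'); g=cv2.cvtColor(im,cv2.COLOR_RGB2GRAY).astype(float); T=112
def cross(a,lo,hi,step):
    i=lo
    while i!=hi:
        if (a[i]-T)*(a[i+step]-T)<=0 and a[i]>a[i+step]: return i+step*(a[i]-T)/(a[i]-a[i+step])
        i+=step
rows_=range(209,234)
l=np.array([cross(g[v],390,405,1) for v in rows_]);r=np.array([cross(g[v],426,410,-1) for v in rows_])
t=np.array([cross(g[:,u],200,212,1) for u in range(400,418)]);b=np.array([cross(g[:,u],243,230,-1) for u in range(400,418)])
for n,x in(('l',l),('r',r)): print(n,np.polyfit(np.array(rows_)-221,x,1))
for n,x in(('t',t),('b',b)): print(n,np.polyfit(np.arange(400,418)-408,x,1))
E
```

```text
l [2.85411175e-02 3.96100854e+02]
r [2.90267860e-02 4.19397307e+02]
t [4.83118545e-03 2.05872442e+02]
b [5.94103484e-02 2.36476110e+02]
```

```bash
python3 - <<'E'
from h import *
print(world('top',407.75,221.17,z=5))
print([world('top',u,v,z=8)[:2].round(1) for u,v in((407.8,205.9),(407.8,236.5),(396.1,221),(419.4,221))])
E
```

```text
[ 443.31397052 -326.70409786    5.        ]
[array([ 502.6, -327.5]), array([ 384.1, -324.9]), array([ 443.2, -281. ]), array([ 444.2, -371.1])]
```

>>> drive_tool(
  deltas=[
    {"dx": 0.0033,"dy": -0.0936,"dz": 0,"wx": 0,"wy": 0,"wz": -0.01354},
    {"dx": 0.0033,"dy": -0.0936,"dz": 0,"wx": 0,"wy": 0,"wz": -0.01354},
    {"dx": 0.0033,"dy": -0.0936,"dz": 0,"wx": 0,"wy": 0,"wz": -0.01354},
    {"dx": 0.0033,"dy": -0.0936,"dz": 0,"wx": 0,"wy": 0,"wz": -0.01354},
    {"dx": 0.0033,"dy": -0.0936,"dz": 0,"wx": 0,"wy": 0,"wz": -0.01354},
    {"dx": 0.0033,"dy": -0.0936,"dz": 0,"wx": 0,"wy": 0,"wz": -0.01354},
    {"dx": 0.0033,"dy": -0.0936,"dz": 0,"wx": 0,"wy": 0,"wz": -0.01354},
    {"dx": 0.0033,"dy": -0.0936,"dz": 0,"wx": 0,"wy": 0,"wz": -0.01354},
    {"dx": 0.0033,"dy": -0.0936,"dz": 0,"wx": 0,"wy": 0,"wz": -0.01354},
    {"dx": 0.0033,"dy": -0.0936,"dz": 0,"wx": 0,"wy": 0,"wz": -0.01354},
    {"dx": 0.0033,"dy": -0.0936,"dz": 0,"wx": 0,"wy": 0,"wz": -0.01354},
    {"dx": 0.0033,"dy": -0.0936,"dz": 0,"wx": 0,"wy": 0,"wz": -0.01354},
  ],
)

```text
clock: 52.55
tool_pos: [443.6, -327.7, 229.5]
tcp_rot: [-0.001, -2.221, 2.218]
wrist_force: [1.4, 0.1, 0.0]
grip_width: 28.9
```

>>> drive_tool(
  deltas=[
    {"dx": 0,"dy": 0,"dz": -0.08,"wx": 0,"wy": 0,"wz": 0},
    {"dx": 0,"dy": 0,"dz": -0.1,"wx": 0,"wy": 0,"wz": 0},
    {"dx": 0,"dy": 0,"dz": -0.1,"wx": 0,"wy": 0,"wz": 0},
    {"dx": 0,"dy": 0,"dz": 0,"wx": 0,"wy": 0,"wz": 0},
    {"dx": 0,"dy": 0,"dz": 0,"wx": 0,"wy": 0,"wz": 0},
    {"dx": 0,"dy": 0,"dz": 0,"wx": 0,"wy": 0,"wz": 0},
  ],
)

```text
clock: 53.3
tool_pos: [445.8, -327.8, 93.9]
tcp_rot: [0.003, 2.216, -2.223]
wrist_force: [-0.2, -0.2, 0.6]
grip_width: 29.0
```

```bash
python3 - <<'E'
from h import *
o,M,y=yaw();print(o['tool_pos'],y)
snap('scene','s18'); u,v=map(int,pix('scene',o['tool_pos'])); crop('scene',u-40,v-40,u+40,v+40,8,'c25')
E
```

```text
[ 445.77754301 -327.75244487   93.89088502] -89.94840153502626
```

View pics/c25.png

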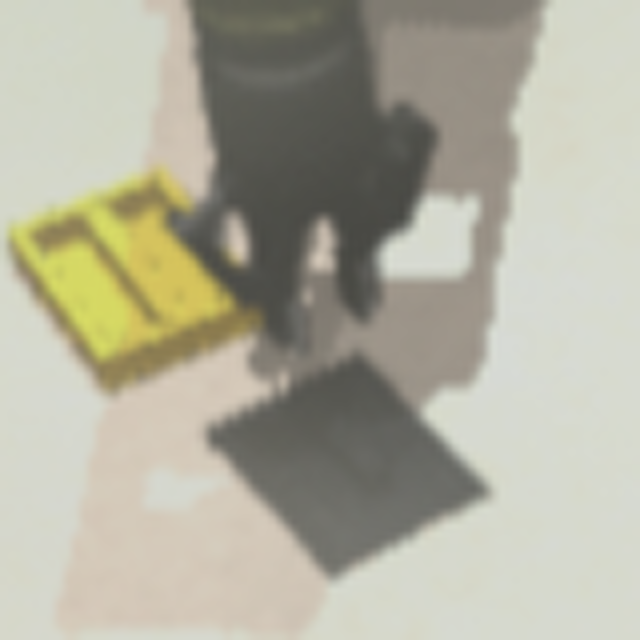

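>>> drive_tool(
  deltas=[
    {"dx": -0.003,"dy": 0.002,"dz": -0.045,"wx": 0,"wy": 0,"wz": 0},
    {"dx": 0,"dy": 0,"dz": -0.045,"wx": 0,"wy": 0,"wz": 0},
    {"dx": 0,"dy": 0,"dz": -0.034,"wx": 0,"wy": 0,"wz": 0},
    {"dx": 0,"dy": 0,"dz": -0.022,"wx": 0,"wy": 0,"wz": 0},
    {"dx": 0,"dy": 0,"dz": -0.012,"wx": 0,"wy": 0,"wz": 0},
    {"dx": 0,"dy": 0,"dz": 0,"wx": 0,"wy": 0,"wz": 0},
    {"dx": 0,"dy": 0,"dz": 0,"wx": 0,"wy": 0,"wz": 0},
  ],
)

```text
clock: 54.22
tool_pos: [443.2, -325.9, 12.6]
tcp_rot: [0.0, 2.22, -2.222]
wrist_force: [-0.5, -0.2, -0.2]
grip_width: 29.4
```

>>> drive_tool(
  deltas=[
    {"dx": 0,"dy": -0.0014,"dz": 0,"wx": 0,"wy": 0,"wz": 0},
    {"dx": 0,"dy": 0,"dz": 0,"wx": 0,"wy": 0,"wz": 0},
    {"dx": 0,"dy": 0,"dz": 0,"wx": 0,"wy": 0,"wz": 0},
    {"dx": 0,"dy": 0,"dz": 0,"wx": 0,"wy": 0,"wz": 0},
    {"dx": 0,"dy": 0,"dz": 0,"wx": 0,"wy": 0,"wz": 0},
  ],
  claw=1,
)

```text
clock: 54.85
tool_pos: [443.3, -326.7, 12.8]
tcp_rot: [0.0, 2.219, -2.222]
wrist_force: [0.1, -0.8, 6.3]
grip_width: 12.9
```

>>> drive_tool(
  deltas=[
    {"dx": 0,"dy": 0,"dz": 0.02,"wx": 0,"wy": 0,"wz": 0},
    {"dx": 0,"dy": 0,"dz": 0.06,"wx": 0,"wy": 0,"wz": 0},
    {"dx": 0,"dy": 0,"dz": 0.08,"wx": 0,"wy": 0,"wz": 0},
    {"dx": 0,"dy": 0,"dz": 0.08,"wx": 0,"wy": 0,"wz": 0},
    {"dx": 0,"dy": 0,"dz": 0.08,"wx": 0,"wy": 0,"wz": 0},
    {"dx": 0,"dy": 0,"dz": 0.08,"wx": 0,"wy": 0,"wz": 0},
    {"dx": 0,"dy": 0,"dz": 0.04,"wx": 0,"wy": 0,"wz": 0},
    {"dx": 0,"dy": 0,"dz": 0,"wx": 0,"wy": 0,"wz": 0},
  ],
)

```text
clock: 55.85
tool_pos: [443.1, -326.5, 233.0]
tcp_rot: [0.001, 2.219, -2.222]
wrist_force: [-0.2, -0.0, -1.5]
grip_width: 12.7
```

>>> drive_tool(
  deltas=[
    {"dx": -0.0031,"dy": 0.0936,"dz": 0,"wx": 0,"wy": 0,"wz": 0.01354},
    {"dx": -0.0031,"dy": 0.0936,"dz": 0,"wx": 0,"wy": 0,"wz": 0.01354},
    {"dx": -0.0031,"dy": 0.0936,"dz": 0,"wx": 0,"wy": 0,"wz": 0.01354},
    {"dx": -0.0031,"dy": 0.0936,"dz": 0,"wx": 0,"wy": 0,"wz": 0.01354},
    {"dx": -0.0031,"dy": 0.0936,"dz": 0,"wx": 0,"wy": 0,"wz": 0.01354},
    {"dx": -0.0031,"dy": 0.0936,"dz": 0,"wx": 0,"wy": 0,"wz": 0.01354},
    {"dx": -0.0031,"dy": 0.0936,"dz": 0,"wx": 0,"wy": 0,"wz": 0.01354},
    {"dx": -0.0031,"dy": 0.0936,"dz": 0,"wx": 0,"wy": 0,"wz": 0.01354},
    {"dx": -0.0031,"dy": 0.0936,"dz": 0,"wx": 0,"wy": 0,"wz": 0.01354},
    {"dx": -0.0031,"dy": 0.0936,"dz": 0,"wx": 0,"wy": 0,"wz": 0.01354},
    {"dx": -0.0031,"dy": 0.0936,"dz": 0,"wx": 0,"wy": 0,"wz": 0.01354},
    {"dx": -0.0031,"dy": 0.0936,"dz": 0,"wx": 0,"wy": 0,"wz": 0.01354},
  ],
)

```text
clock: 57.35
tool_pos: [422.7, 236.5, 228.9]
tcp_rot: [-0.904, 1.601, -1.6]
wrist_force: [1.0, 0.1, -0.7]
grip_width: 12.9
```

>>> drive_tool(
  deltas=[
    {"dx": 0,"dy": 0,"dz": -0.04,"wx": 0,"wy": 0,"wz": 0},
    {"dx": 0,"dy": 0,"dz": -0.04,"wx": 0,"wy": 0,"wz": 0},
    {"dx": 0,"dy": 0,"dz": 0,"wx": 0,"wy": 0,"wz": 0},
    {"dx": 0,"dy": 0,"dz": 0,"wx": 0,"wy": 0,"wz": 0},
    {"dx": 0,"dy": 0,"dz": 0,"wx": 0,"wy": 0,"wz": 0},
  ],
)

```text
clock: 57.98
tool_pos: [424.8, 235.1, 192.9]
tcp_rot: [-0.895, 1.601, -1.602]
wrist_force: [0.5, 0.5, -0.9]
grip_width: 12.7
```

```bash
python3 - <<'E'
from h import *
o,M,y=yaw();print(o['tool_pos'],y)
snap('scene','s19'); crop('scene',335,110,405,180,10,'c26')
E
```

```text
[424.84625181 235.0714962  192.86457382] -31.529673929099413
```

View pics/c26.png

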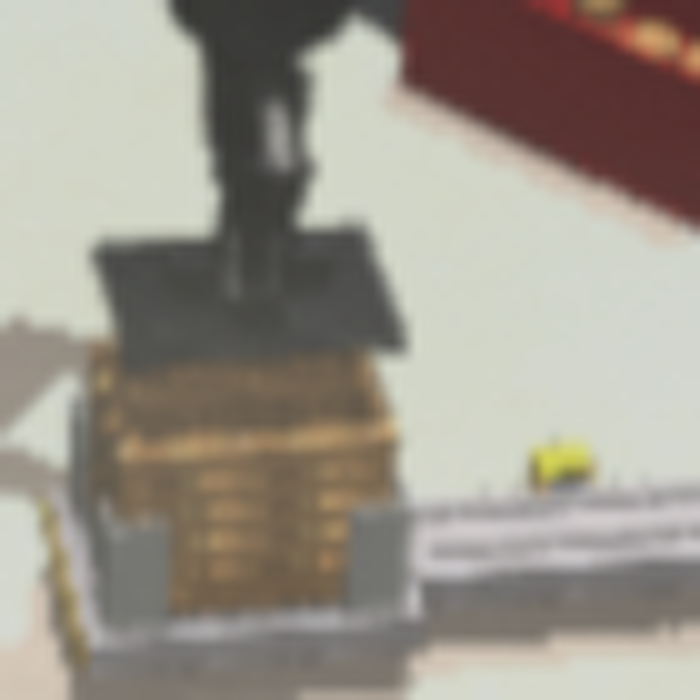

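>>> drive_tool(
  deltas=[
    {"dx": 0.001,"dy": 0.0004,"dz": -0.03,"wx": 0,"wy": 0,"wz": 0},
    {"dx": 0,"dy": 0,"dz": -0.022,"wx": 0,"wy": 0,"wz": 0},
    {"dx": 0,"dy": 0,"dz": -0.014,"wx": 0,"wy": 0,"wz": 0},
    {"dx": 0,"dy": 0,"dz": -0.01,"wx": 0,"wy": 0,"wz": 0},
    {"dx": 0,"dy": 0,"dz": -0.005,"wx": 0,"wy": 0,"wz": 0},
    {"dx": 0,"dy": 0,"dz": 0,"wx": 0,"wy": 0,"wz": 0},
    {"dx": 0,"dy": 0,"dz": 0,"wx": 0,"wy": 0,"wz": 0},
  ],
)

```text
clock: 58.9
tool_pos: [424.9, 235.8, 151.8]
tcp_rot: [-0.897, 1.601, -1.601]
wrist_force: [1.1, 0.1, -1.0]
grip_width: 12.8
```

>>> drive_tool(
  deltas=[
    {"dx": 0,"dy": -0.0008,"dz": -0.003,"wx": 0,"wy": 0,"wz": 0},
    {"dx": 0,"dy": 0,"dz": 0,"wx": 0,"wy": 0,"wz": 0},
    {"dx": 0,"dy": 0,"dz": 0,"wx": 0,"wy": 0,"wz": 0},
  ],
)

```text
clock: 59.28
tool_pos: [425.1, 235.5, 150.7]
tcp_rot: [-0.896, 1.601, -1.601]
wrist_force: [-0.7, -0.2, 3.9]
grip_width: 12.6
```

>>> drive_tool(
  deltas=[
    {"dx": 0,"dy": 0,"dz": 0,"wx": 0,"wy": 0,"wz": 0},
    {"dx": 0,"dy": 0,"dz": 0,"wx": 0,"wy": 0,"wz": 0},
    {"dx": 0,"dy": 0,"dz": 0,"wx": 0,"wy": 0,"wz": 0},
    {"dx": 0,"dy": 0,"dz": 0.03,"wx": 0,"wy": 0,"wz": 0},
    {"dx": 0,"dy": 0,"dz": 0.06,"wx": 0,"wy": 0,"wz": 0},
    {"dx": 0,"dy": 0,"dz": 0.1,"wx": 0,"wy": 0,"wz": 0},
    {"dx": 0,"dy": 0,"dz": 0.04,"wx": 0,"wy": 0,"wz": 0},
    {"dx": 0,"dy": 0,"dz": 0,"wx": 0,"wy": 0,"wz": 0},
  ],
  claw=0.66,
)

```text
clock: 60.28
tool_pos: [425.5, 235.6, 267.0]
tcp_rot: [-0.893, 1.6, -1.6]
wrist_force: [-0.2, 0.5, 0.8]
grip_width: 29.3
```

>>> drive_tool(
  deltas=[
    {"dx": -0.06,"dy": -0.06,"dz": 0,"wx": 0,"wy": 0,"wz": 0},
    {"dx": 0,"dy": -0.1,"dz": 0,"wx": 0,"wy": 0,"wz": 0},
    {"dx": 0,"dy": -0.1,"dz": 0,"wx": 0,"wy": 0,"wz": 0},
    {"dx": 0,"dy": -0.1,"dz": 0,"wx": 0,"wy": 0,"wz": 0},
    {"dx": 0,"dy": 0,"dz": 0,"wx": 0,"wy": 0,"wz": 0},
  ],
  claw=1,
)

```text
clock: 60.9
tool_pos: [393.7, 52.8, 262.5]
tcp_rot: [-0.897, 1.607, -1.605]
wrist_force: [0.3, 0.6, -0.2]
grip_width: -0.2
```

```bash
python3 - <<'E'
from h import *
o,M,y=yaw();print(o['tool_pos'],y)
snap('scene','s20'); crop('scene',335,120,405,190,10,'c27'); snap('top','t8');crop('top',180,155,310,255,6,'c28')
E
```

```text
[393.7265962   52.81423979 262.53027689] -31.796979819738894
```

View pics/c27.png

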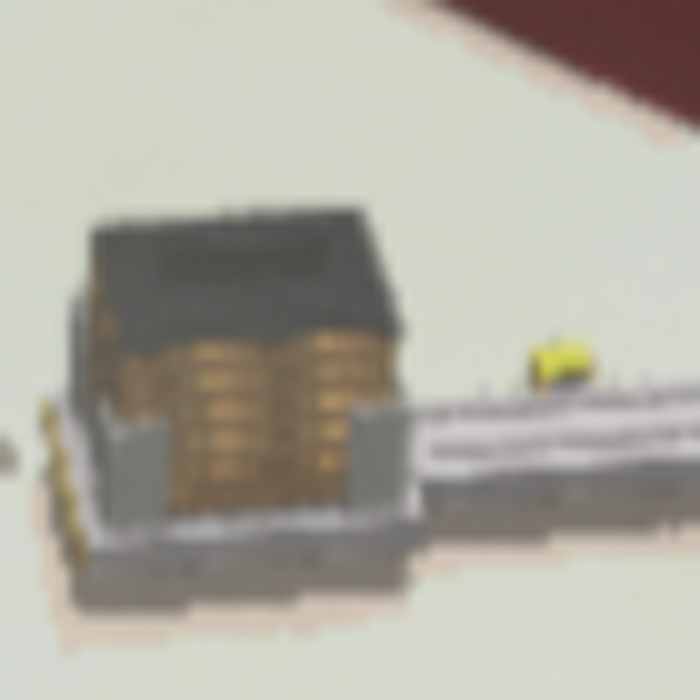

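View pics/c28.png

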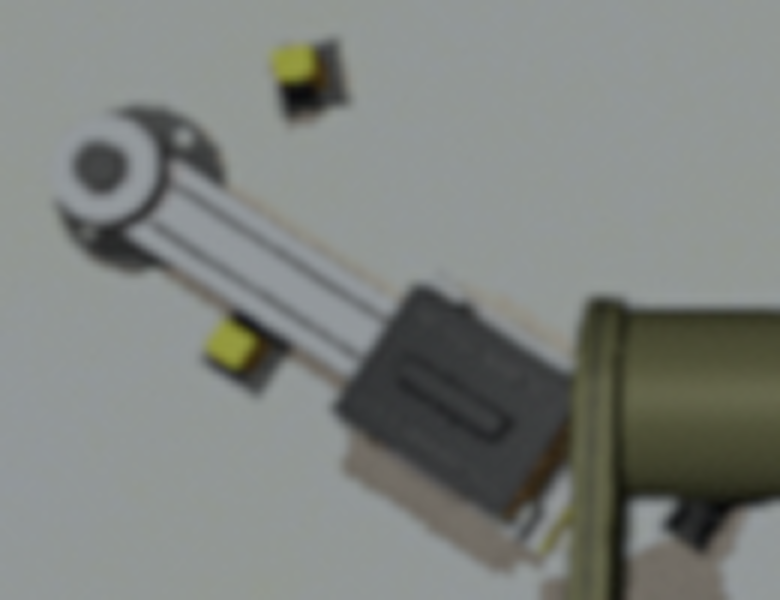

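View pics/t8.png

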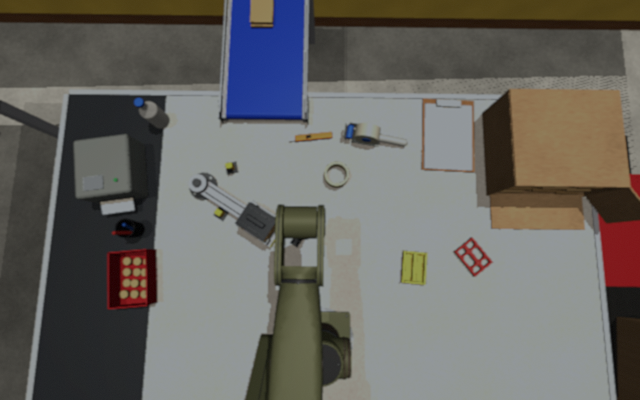

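```bash
python3 - <<'E'
from h import *
np.set_printoptions(precision=1,suppress=True,linewidth=160)
im,d=load('top');P=cloud('top',d)
piv=np.array([571,472]);a=np.radians(-121.5);u=np.array([np.cos(a),np.sin(a)]);n=np.array([-np.sin(a),np.cos(a)])
Q=P[...,:2]-piv;s=Q@u;L=Q@n
for s0 in(100,120,140,160,180,195):
    print(s0,[(l,round(float(np.median(P[...,2][(abs(s-s0)<8)&(abs(L-l)<3)])),0)) for l in range(-72,60,6) if ((abs(s-s0)<8)&(abs(L-l)<3)).any()])
c=piv+160*u-np.array(n)*60;print(c)
E
```

```text
100 [(-72, 3.0), (-66, 8.0), (-60, 52.0), (-54, 51.0), (-48, 48.0), (-42, 51.0), (-36, 11.0), (-30, 9.0), (-24, 49.0), (-18, 51.0), (-12, 52.0), (-6, 52.0), (0, 51.0), (6, 52.0), (12, 51.0), (18, 49.0), (24, 50.0), (30, 5.0), (36, 1.0), (42, 3.0), (48, 2.0), (54, -1.0)]
120 [(-72, 5.0), (-66, 9.0), (-60, 50.0), (-54, 50.0), (-48, 51.0), (-42, 48.0), (-36, 46.0), (-30, 46.0), (-24, 50.0), (-18, 50.0), (-12, 48.0), (-6, 50.0), (0, 51.0), (6, 50.0), (12, 51.0), (18, 52.0), (24, 51.0), (30, 5.0), (36, 1.0), (42, -1.0), (48, -2.0), (54, -2.0)]
140 [(-72, 3.0), (-66, 5.0), (-60, 1.0), (-54, 2.0), (-48, 2.0), (-42, 5.0), (-36, 3.0), (-30, 4.0), (-24, 50.0), (-18, 49.0), (-12, 51.0), (-6, 50.0), (0, 52.0), (6, 50.0), (12, 49.0), (18, 49.0), (24, 47.0), (30, 1.0), (36, -3.0), (42, 0.0), (48, -2.0), (54, -1.0)]
160 [(-72, -2.0), (-66, 1.0), (-60, 0.0), (-54, 0.0), (-48, -1.0), (-42, -1.0), (-36, 2.0), (-30, 2.0), (-24, 50.0), (-18, 53.0), (-12, 50.0), (-6, 50.0), (0, 48.0), (6, 49.0), (12, 51.0), (18, 51.0), (24, 50.0), (30, 3.0), (36, 0.0), (42, 1.0), (48, -0.0), (54, 2.0)]
180 [(-72, -2.0), (-66, 0.0), (-60, 1.0), (-54, 1.0), (-48, 5.0), (-42, 1.0), (-36, 2.0), (-30, -2.0), (-24, 49.0), (-18, 49.0), (-12, 51.0), (-6, 49.0), (0, 50.0), (6, 53.0), (12, 50.0), (18, 50.0), (24, 50.0), (30, 3.0), (36, -1.0), (42, 2.0), (48, 0.0), (54, -1.0)]
195 [(-72, 1.0), (-66, 0.0), (-60, -2.0), (-24, 48.0), (-18, 51.0), (-12, 51.0), (-6, 48.0), (0, 49.0), (6, 51.0), (12, 52.0), (18, 51.0), (24, 47.0), (30, 51.0), (54, -3.0)]
[436.2 366.9]
```

>>> drive_tool(
  deltas=[
    {"dx": 0.0103,"dy": 0.0895,"dz": 0,"wx": 0,"wy": 0,"wz": 0},
    {"dx": 0.0103,"dy": 0.0895,"dz": 0,"wx": 0,"wy": 0,"wz": 0},
    {"dx": 0.0103,"dy": 0.0895,"dz": 0,"wx": 0,"wy": 0,"wz": 0},
    {"dx": 0.0103,"dy": 0.0895,"dz": 0,"wx": 0,"wy": 0,"wz": 0},
    {"dx": 0.0103,"dy": 0.0895,"dz": 0,"wx": 0,"wy": 0,"wz": 0},
    {"dx": 0.0103,"dy": 0.0895,"dz": 0,"wx": 0,"wy": 0,"wz": 0},
    {"dx": 0.0103,"dy": 0.0895,"dz": 0,"wx": 0,"wy": 0,"wz": 0},
    {"dx": 0,"dy": 0,"dz": 0,"wx": 0,"wy": 0,"wz": 0},
    {"dx": 0,"dy": 0,"dz": 0,"wx": 0,"wy": 0,"wz": 0},
    {"dx": 0,"dy": 0,"dz": 0,"wx": 0,"wy": 0,"wz": 0},
  ],
)

```text
clock: 62.25
tool_pos: [430.2, 368.1, 264.6]
tcp_rot: [-0.898, 1.601, -1.601]
wrist_force: [-0.2, 0.1, 0.0]
grip_width: 0.4
```

>>> drive_tool(
  deltas=[
    {"dx": 0.001,"dy": 0,"dz": -0.08,"wx": 0,"wy": 0,"wz": 0},
    {"dx": 0,"dy": 0,"dz": -0.08,"wx": 0,"wy": 0,"wz": 0},
    {"dx": 0,"dy": 0,"dz": -0.08,"wx": 0,"wy": 0,"wz": 0},
    {"dx": 0,"dy": 0,"dz": -0.08,"wx": 0,"wy": 0,"wz": 0},
    {"dx": 0,"dy": 0,"dz": -0.04,"wx": 0,"wy": 0,"wz": 0},
    {"dx": 0,"dy": 0,"dz": 0,"wx": 0,"wy": 0,"wz": 0},
    {"dx": 0,"dy": 0,"dz": 0,"wx": 0,"wy": 0,"wz": 0},
  ],
)

```text
clock: 63.12
tool_pos: [432.4, 369.1, 86.9]
tcp_rot: [-0.894, 1.601, -1.6]
wrist_force: [-0.4, -0.2, 0.2]
grip_width: 0.1
```

```bash
python3 - <<'E'
from h import *
o,M,y=yaw();print(o['tool_pos'],y)
snap('scene','s21'); crop('scene',335,105,435,195,8,'c29')
E
```

```text
[432.38662785 369.14794916  86.92564752] -31.479044160469726
```

View pics/c29.png

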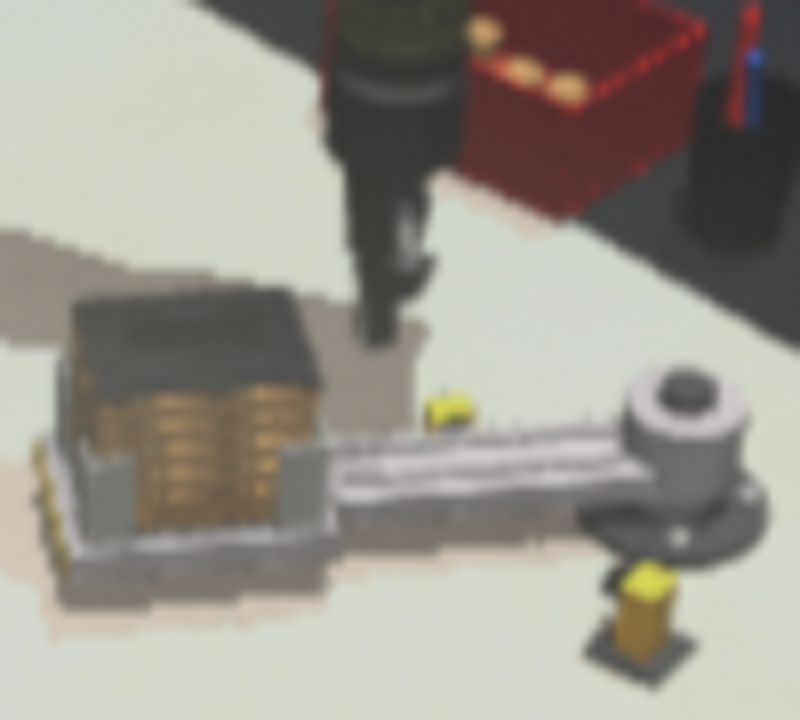

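>>> drive_tool(
  deltas=[
    {"dx": -0.002,"dy": -0.001,"dz": -0.04,"wx": 0,"wy": 0,"wz": 0},
    {"dx": 0,"dy": 0,"dz": -0.04,"wx": 0,"wy": 0,"wz": 0},
    {"dx": 0,"dy": 0,"dz": -0.02,"wx": 0,"wy": 0,"wz": 0},
    {"dx": 0,"dy": 0,"dz": -0.006,"wx": 0,"wy": 0,"wz": 0},
    {"dx": 0,"dy": 0,"dz": 0,"wx": 0,"wy": 0,"wz": 0},
    {"dx": 0,"dy": 0,"dz": 0,"wx": 0,"wy": 0,"wz": 0},
  ],
)

```text
clock: 63.92
tool_pos: [430.7, 368.4, 32.6]
tcp_rot: [-0.896, 1.601, -1.601]
wrist_force: [-0.2, 0.5, 0.0]
grip_width: 0.0
```

```bash
cat >> h.py <<'E'
PV=np.array([571.,472.])
def sl(p,a):
    a=np.radians(a);u=np.array([np.cos(a),np.sin(a)]);n=np.array([-np.sin(a),np.cos(a)]);d=np.array(p[:2])-PV;return d@u,d@n
def arcp(s,L,a):
    a=np.radians(a);return PV+s*np.array([np.cos(a),np.sin(a)])+L*np.array([-np.sin(a),np.cos(a)])
E
python3 - <<'E'
from h import *
o,M,y=yaw();p=o['tool_pos'];print(p,y,sl(p,-121.5))
A=[-121.5]*7; L=[sl(p,-121.5)[1]]+[-56,-50,-47,-44.5,-42.5,-41]
rows([p[:2]]+[arcp(162,l,a) for l,a in zip(L[1:],A[1:])])
E
```

```text
[430.69147325 368.37448644  32.58172668] -31.460508250920384 (np.float64(161.66627875739775), np.float64(-65.4885032022761))
[{"dx": 0.0158, "dy": -0.0105, "dz": 0, "wx": 0, "wy": 0, "wz": 0}, {"dx": 0.0102, "dy": -0.0063, "dz": 0, "wx": 0, "wy": 0, "wz": 0}, {"dx": 0.0051, "dy": -0.0031, "dz": 0, "wx": 0, "wy": 0, "wz": 0}, {"dx": 0.0043, "dy": -0.0026, "dz": 0, "wx": 0, "wy": 0, "wz": 0}, {"dx": 0.0034, "dy": -0.0021, "dz": 0, "wx": 0, "wy": 0, "wz": 0}, {"dx": 0.0026, "dy": -0.0016, "dz": 0, "wx": 0, "wy": 0, "wz": 0}]
```

>>> drive_tool(
  deltas=[
    {"dx": 0.0158,"dy": -0.0105,"dz": 0,"wx": 0,"wy": 0,"wz": 0},
    {"dx": 0.0102,"dy": -0.0063,"dz": 0,"wx": 0,"wy": 0,"wz": 0},
    {"dx": 0.0051,"dy": -0.0031,"dz": 0,"wx": 0,"wy": 0,"wz": 0},
    {"dx": 0.0043,"dy": -0.0026,"dz": 0,"wx": 0,"wy": 0,"wz": 0},
    {"dx": 0.0034,"dy": -0.0021,"dz": 0,"wx": 0,"wy": 0,"wz": 0},
    {"dx": 0.0026,"dy": -0.0016,"dz": 0,"wx": 0,"wy": 0,"wz": 0},
    {"dx": 0,"dy": 0,"dz": 0,"wx": 0,"wy": 0,"wz": 0},
  ],
)

```text
clock: 64.8
tool_pos: [450.5, 355.1, 31.8]
tcp_rot: [-0.898, 1.602, -1.601]
wrist_force: [-2.2, 0.8, 0.5]
grip_width: -0.2
```

```bash
python3 - <<'E'
from h import *
st=[.3,.5,.7,.8,.9]+[1]*19
A=np.r_[-121.5,-121.5+np.cumsum(st)]; pts=[arcp(162,-41,a) for a in A]
rows(pts[:13],A[:13]); print(A[12]); rows(pts[12:],A[12:]); print(A[-1])
E
```

```text
[{"dx": 0.0012, "dy": -0.0012, "dz": 0, "wx": 0, "wy": 0, "wz": 0.00083}, {"dx": 0.0021, "dy": -0.0021, "dz": 0, "wx": 0, "wy": 0, "wz": 0.00139}, {"dx": 0.0029, "dy": -0.0029, "dz": 0, "wx": 0, "wy": 0, "wz": 0.00194}, {"dx": 0.0034, "dy": -0.0032, "dz": 0, "wx": 0, "wy": 0, "wz": 0.00222}, {"dx": 0.0038, "dy": -0.0036, "dz": 0, "wx": 0, "wy": 0, "wz": 0.0025}, {"dx": 0.0043, "dy": -0.0039, "dz": 0, "wx": 0, "wy": 0, "wz": 0.00278}, {"dx": 0.0044, "dy": -0.0038, "dz": 0, "wx": 0, "wy": 0, "wz": 0.00278}, {"dx": 0.0045, "dy": -0.0037, "dz": 0, "wx": 0, "wy": 0, "wz": 0.00278}, {"dx": 0.0045, "dy": -0.0037, "dz": 0, "wx": 0, "wy": 0, "wz": 0.00278}, {"dx": 0.0046, "dy": -0.0036, "dz": 0, "wx": 0, "wy": 0, "wz": 0.00278}, {"dx": 0.0047, "dy": -0.0035, "dz": 0, "wx": 0, "wy": 0, "wz": 0.00278}, {"dx": 0.0047, "dy": -0.0034, "dz": 0, "wx": 0, "wy": 0, "wz": 0.00278}]
-111.3
[{"dx": 0.0048, "dy": -0.0033, "dz": 0, "wx": 0, "wy": 0, "wz": 0.00278}, {"dx": 0.0048, "dy": -0.0033, "dz": 0, "wx": 0, "wy": 0, "wz": 0.00278}, {"dx": 0.0049, "dy": -0.0032, "dz": 0, "wx": 0, "wy": 0, "wz": 0.00278}, {"dx": 0.0049, "dy": -0.0031, "dz": 0, "wx": 0, "wy": 0, "wz": 0.00278}, {"dx": 0.005, "dy": -0.003, "dz": 0, "wx": 0, "wy": 0, "wz": 0.00278}, {"dx": 0.0051, "dy": -0.0029, "dz": 0, "wx": 0, "wy": 0, "wz": 0.00278}, {"dx": 0.0051, "dy": -0.0028, "dz": 0, "wx": 0, "wy": 0, "wz": 0.00278}, {"dx": 0.0052, "dy": -0.0027, "dz": 0, "wx": 0, "wy": 0, "wz": 0.00278}, {"dx": 0.0052, "dy": -0.0026, "dz": 0, "wx": 0, "wy": 0, "wz": 0.00278}, {"dx": 0.0052, "dy": -0.0026, "dz": 0, "wx": 0, "wy": 0, "wz": 0.00278}, {"dx": 0.0053, "dy": -0.0025, "dz": 0, "wx": 0, "wy": 0, "wz": 0.00278}, {"dx": 0.0053, "dy": -0.0024, "dz": 0, "wx": 0, "wy": 0, "wz": 0.00278}]
-99.3
```

>>> drive_tool(
  deltas=[
    {"dx": 0.0012,"dy": -0.0012,"dz": 0,"wx": 0,"wy": 0,"wz": 0.00083},
    {"dx": 0.0021,"dy": -0.0021,"dz": 0,"wx": 0,"wy": 0,"wz": 0.00139},
    {"dx": 0.0029,"dy": -0.0029,"dz": 0,"wx": 0,"wy": 0,"wz": 0.00194},
    {"dx": 0.0034,"dy": -0.0032,"dz": 0,"wx": 0,"wy": 0,"wz": 0.00222},
    {"dx": 0.0038,"dy": -0.0036,"dz": 0,"wx": 0,"wy": 0,"wz": 0.0025},
    {"dx": 0.0043,"dy": -0.0039,"dz": 0,"wx": 0,"wy": 0,"wz": 0.00278},
  ],
)

```text
clock: 65.55
tool_pos: [459.8, 346.2, 31.8]
tcp_rot: [-0.946, 1.55, -1.55]
wrist_force: [-4.0, 3.0, 1.1]
grip_width: 0.1
```

```bash
python3 - <<'E'
from h import *
o,M,y=yaw();print(o['tool_pos'],y,sl(o['tool_pos'],-117.3),o['wrist_force'])
snap('scene','s22'); crop('scene',335,105,435,195,8,'c30')
E
```

```text
[459.82525203 346.24579756  31.83921984] -27.19743171031339 (np.float64(162.7375999933869), np.float64(-41.114687961386714)) [-3.99728798  2.96849635  1.09956223]
```

View pics/c30.png

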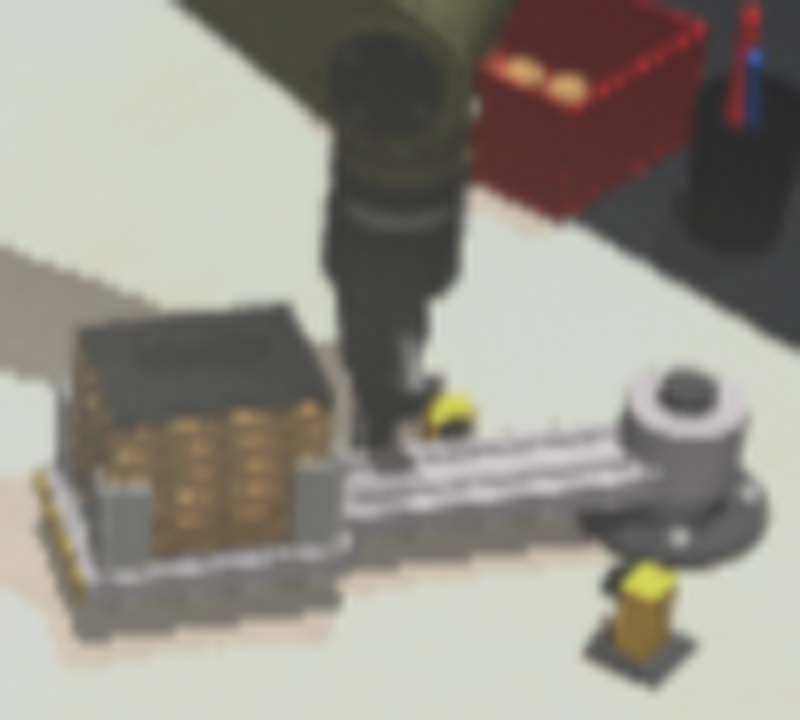

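Contact force is about 5 N, the tray is swinging, and the pack is still square. Continue.

>>> drive_tool(
  deltas=[
    {"dx": 0.0022,"dy": -0.0019,"dz": 0,"wx": 0,"wy": 0,"wz": 0.00139},
    {"dx": 0.0033,"dy": -0.0029,"dz": 0,"wx": 0,"wy": 0,"wz": 0.00209},
    {"dx": 0.0033,"dy": -0.0027,"dz": 0,"wx": 0,"wy": 0,"wz": 0.00208},
    {"dx": 0.0045,"dy": -0.0037,"dz": 0,"wx": 0,"wy": 0,"wz": 0.00278},
    {"dx": 0.0046,"dy": -0.0036,"dz": 0,"wx": 0,"wy": 0,"wz": 0.00278},
    {"dx": 0.0047,"dy": -0.0035,"dz": 0,"wx": 0,"wy": 0,"wz": 0.00278},
    {"dx": 0.0047,"dy": -0.0034,"dz": 0,"wx": 0,"wy": 0,"wz": 0.00278},
    {"dx": 0.0048,"dy": -0.0033,"dz": 0,"wx": 0,"wy": 0,"wz": 0.00278},
    {"dx": 0.0048,"dy": -0.0033,"dz": 0,"wx": 0,"wy": 0,"wz": 0.00278},
    {"dx": 0.0049,"dy": -0.0032,"dz": 0,"wx": 0,"wy": 0,"wz": 0.00278},
    {"dx": 0.0049,"dy": -0.0031,"dz": 0,"wx": 0,"wy": 0,"wz": 0.00278},
  ],
)

```text
clock: 66.97
tool_pos: [483.2, 328.9, 31.9]
tcp_rot: [-1.052, 1.427, -1.427]
wrist_force: [-4.2, 1.2, 0.4]
grip_width: 0.0
```

>>> drive_tool(
  deltas=[
    {"dx": 0.005,"dy": -0.003,"dz": 0,"wx": 0,"wy": 0,"wz": 0.00278},
    {"dx": 0.0051,"dy": -0.0029,"dz": 0,"wx": 0,"wy": 0,"wz": 0.00278},
    {"dx": 0.0051,"dy": -0.0028,"dz": 0,"wx": 0,"wy": 0,"wz": 0.00278},
    {"dx": 0.0052,"dy": -0.0027,"dz": 0,"wx": 0,"wy": 0,"wz": 0.00278},
    {"dx": 0.0052,"dy": -0.0026,"dz": 0,"wx": 0,"wy": 0,"wz": 0.00278},
    {"dx": 0.0052,"dy": -0.0026,"dz": 0,"wx": 0,"wy": 0,"wz": 0.00278},
    {"dx": 0.0053,"dy": -0.0025,"dz": 0,"wx": 0,"wy": 0,"wz": 0.00278},
    {"dx": 0.0053,"dy": -0.0024,"dz": 0,"wx": 0,"wy": 0,"wz": 0.00278},
  ],
)

```text
clock: 67.97
tool_pos: [503.9, 318.0, 31.8]
tcp_rot: [-1.13, 1.326, -1.327]
wrist_force: [-5.3, -0.9, 2.0]
grip_width: 0.3
```

```bash
python3 - <<'E'
from h import *
o,M,y=yaw();print(o['tool_pos'],y,sl(o['tool_pos'],y-90),o['wrist_force'])
st=[1]*12+[.8,.7,.6,.5]+[.4]*14
A=np.r_[-99.3,-99.3+np.cumsum(st)]; pts=[arcp(162,-41,a) for a in A]
rows(pts[:13],A[:13]); print(A[12]); rows(pts[12:],A[12:]); print(A[-1])
E
```

```text
[503.87097497 318.03751688  31.82989304] -9.179022856229478 (np.float64(162.69935906000305), np.float64(-41.70936070946239)) [-5.33977509 -0.93789022  1.98911791]
[{"dx": 0.0054, "dy": -0.0023, "dz": 0, "wx": 0, "wy": 0, "wz": 0.00278}, {"dx": 0.0054, "dy": -0.0022, "dz": 0, "wx": 0, "wy": 0, "wz": 0.00278}, {"dx": 0.0054, "dy": -0.0021, "dz": 0, "wx": 0, "wy": 0, "wz": 0.00278}, {"dx": 0.0055, "dy": -0.002, "dz": 0, "wx": 0, "wy": 0, "wz": 0.00278}, {"dx": 0.0055, "dy": -0.0019, "dz": 0, "wx": 0, "wy": 0, "wz": 0.00278}, {"dx": 0.0055, "dy": -0.0018, "dz": 0, "wx": 0, "wy": 0, "wz": 0.00278}, {"dx": 0.0056, "dy": -0.0017, "dz": 0, "wx": 0, "wy": 0, "wz": 0.00278}, {"dx": 0.0056, "dy": -0.0016, "dz": 0, "wx": 0, "wy": 0, "wz": 0.00278}, {"dx": 0.0056, "dy": -0.0015, "dz": 0, "wx": 0, "wy": 0, "wz": 0.00278}, {"dx": 0.0057, "dy": -0.0014, "dz": 0, "wx": 0, "wy": 0, "wz": 0.00278}, {"dx": 0.0057, "dy": -0.0013, "dz": 0, "wx": 0, "wy": 0, "wz": 0.00278}, {"dx": 0.0057, "dy": -0.0012, "dz": 0, "wx": 0, "wy": 0, "wz": 0.00278}]
-87.3
[{"dx": 0.0046, "dy": -0.0009, "dz": 0, "wx": 0, "wy": 
[... 577 characters left out ...]
"wy": 0, "wz": 0.00111}, {"dx": 0.0023, "dy": -0.0003, "dz": 0, "wx": 0, "wy": 0, "wz": 0.00111}, {"dx": 0.0023, "dy": -0.0003, "dz": 0, "wx": 0, "wy": 0, "wz": 0.00111}, {"dx": 0.0023, "dy": -0.0002, "dz": 0, "wx": 0, "wy": 0, "wz": 0.00111}, {"dx": 0.0023, "dy": -0.0002, "dz": 0, "wx": 0, "wy": 0, "wz": 0.00111}, {"dx": 0.0023, "dy": -0.0002, "dz": 0, "wx": 0, "wy": 0, "wz": 0.00111}, {"dx": 0.0023, "dy": -0.0002, "dz": 0, "wx": 0, "wy": 0, "wz": 0.00111}, {"dx": 0.0023, "dy": -0.0002, "dz": 0, "wx": 0, "wy": 0, "wz": 0.00111}, {"dx": 0.0023, "dy": -0.0002, "dz": 0, "wx": 0, "wy": 0, "wz": 0.00111}, {"dx": 0.0023, "dy": -0.0001, "dz": 0, "wx": 0, "wy": 0, "wz": 0.00111}]
-79.10000000000001
```

>>> drive_tool(
  deltas=[
    {"dx": 0.0054,"dy": -0.0023,"dz": 0,"wx": 0,"wy": 0,"wz": 0.00278},
    {"dx": 0.0054,"dy": -0.0022,"dz": 0,"wx": 0,"wy": 0,"wz": 0.00278},
    {"dx": 0.0054,"dy": -0.0021,"dz": 0,"wx": 0,"wy": 0,"wz": 0.00278},
    {"dx": 0.0055,"dy": -0.002,"dz": 0,"wx": 0,"wy": 0,"wz": 0.00278},
    {"dx": 0.0055,"dy": -0.0019,"dz": 0,"wx": 0,"wy": 0,"wz": 0.00278},
    {"dx": 0.0055,"dy": -0.0018,"dz": 0,"wx": 0,"wy": 0,"wz": 0.00278},
    {"dx": 0.0056,"dy": -0.0017,"dz": 0,"wx": 0,"wy": 0,"wz": 0.00278},
    {"dx": 0.0056,"dy": -0.0016,"dz": 0,"wx": 0,"wy": 0,"wz": 0.00278},
    {"dx": 0.0056,"dy": -0.0015,"dz": 0,"wx": 0,"wy": 0,"wz": 0.00278},
    {"dx": 0.0057,"dy": -0.0014,"dz": 0,"wx": 0,"wy": 0,"wz": 0.00278},
    {"dx": 0.0057,"dy": -0.0013,"dz": 0,"wx": 0,"wy": 0,"wz": 0.00278},
    {"dx": 0.0057,"dy": -0.0012,"dz": 0,"wx": 0,"wy": 0,"wz": 0.00278},
  ],
)

```text
clock: 69.47
tool_pos: [537.3, 307.2, 31.8]
tcp_rot: [-1.233, 1.172, -1.173]
wrist_force: [-3.8, -1.5, 2.2]
grip_width: -0.2
```

>>> drive_tool(
  deltas=[
    {"dx": 0.0046,"dy": -0.0009,"dz": 0,"wx": 0,"wy": 0,"wz": 0.00222},
    {"dx": 0.004,"dy": -0.0007,"dz": 0,"wx": 0,"wy": 0,"wz": 0.00194},
    {"dx": 0.0034,"dy": -0.0006,"dz": 0,"wx": 0,"wy": 0,"wz": 0.00167},
    {"dx": 0.0029,"dy": -0.0005,"dz": 0,"wx": 0,"wy": 0,"wz": 0.00139},
    {"dx": 0.0023,"dy": -0.0004,"dz": 0,"wx": 0,"wy": 0,"wz": 0.00111},
    {"dx": 0.0023,"dy": -0.0003,"dz": 0,"wx": 0,"wy": 0,"wz": 0.00111},
    {"dx": 0.0023,"dy": -0.0003,"dz": 0,"wx": 0,"wy": 0,"wz": 0.00111},
  ],
)

```text
clock: 70.35
tool_pos: [548.2, 305.2, 31.9]
tcp_rot: [-1.263, 1.123, -1.125]
wrist_force: [-4.9, -3.0, 2.8]
grip_width: -0.2
```

```bash
python3 - <<'E'
from h import *
o,M,y=yaw();print(o['tool_pos'],y,sl(o['tool_pos'],y-90),o['wrist_force'])
snap('scene','s23'); crop('scene',335,105,435,195,8,'c31')
E
```

```text
[548.20394631 305.24319773  31.85251038] 6.606006623848212 (np.float64(163.02716817678896), np.float64(-41.82862181706853)) [-4.85566029 -3.04211273  2.79269349]
```

View pics/c31.png

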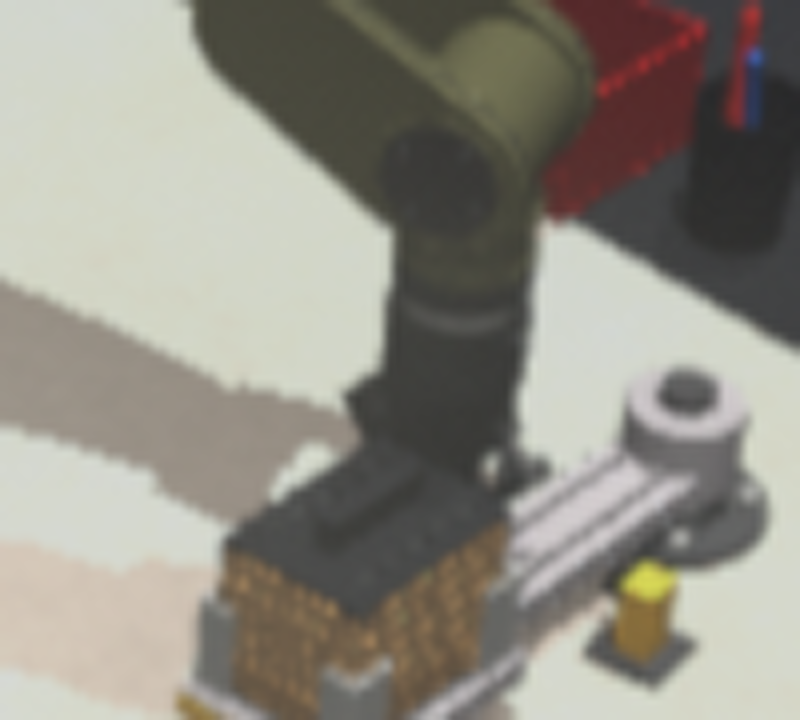

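>>> drive_tool(
  deltas=[
    {"dx": 0.0023,"dy": -0.0003,"dz": 0,"wx": 0,"wy": 0,"wz": 0.00111},
    {"dx": 0.0023,"dy": -0.0003,"dz": 0,"wx": 0,"wy": 0,"wz": 0.00111},
    {"dx": 0.0023,"dy": -0.0003,"dz": 0,"wx": 0,"wy": 0,"wz": 0.00111},
    {"dx": 0.0023,"dy": -0.0003,"dz": 0,"wx": 0,"wy": 0,"wz": 0.00111},
    {"dx": 0.0023,"dy": -0.0002,"dz": 0,"wx": 0,"wy": 0,"wz": 0.00111},
    {"dx": 0.0023,"dy": -0.0002,"dz": 0,"wx": 0,"wy": 0,"wz": 0.00111},
    {"dx": 0.0023,"dy": -0.0002,"dz": 0,"wx": 0,"wy": 0,"wz": 0.00111},
    {"dx": 0.0023,"dy": -0.0002,"dz": 0,"wx": 0,"wy": 0,"wz": 0.00111},
  ],
)

```text
clock: 71.4
tool_pos: [557.4, 304.2, 31.9]
tcp_rot: [-1.286, 1.082, -1.083]
wrist_force: [-4.1, -3.4, 1.5]
grip_width: 0.0
```

>>> drive_tool(
  deltas=[
    {"dx": 0.0023,"dy": -0.0002,"dz": 0,"wx": 0,"wy": 0,"wz": 0.00111},
    {"dx": 0.0023,"dy": -0.0002,"dz": 0,"wx": 0,"wy": 0,"wz": 0.00111},
    {"dx": 0.0023,"dy": -0.0002,"dz": 0,"wx": 0,"wy": 0,"wz": 0.00111},
  ],
)

```text
clock: 71.78
tool_pos: [560.9, 303.9, 31.8]
tcp_rot: [-1.295, 1.066, -1.068]
wrist_force: [-4.6, -3.1, 2.1]
grip_width: 0.1
```

Angle now about -79°. Continue with smaller batches.

>>> drive_tool(
  deltas=[
    {"dx": 0.002,"dy": -0.0001,"dz": 0,"wx": 0,"wy": 0,"wz": 0.00095},
    {"dx": 0.002,"dy": -0.0001,"dz": 0,"wx": 0,"wy": 0,"wz": 0.00095},
    {"dx": 0.002,"dy": 0,"dz": 0,"wx": 0,"wy": 0,"wz": 0.00095},
  ],
)

```text
clock: 72.15
tool_pos: [563.9, 303.7, 31.8]
tcp_rot: [-1.303, 1.053, -1.054]
wrist_force: [-4.8, -4.5, 3.2]
grip_width: 0.2
```

>>> drive_tool(
  deltas=[
    {"dx": 0.002,"dy": 0,"dz": 0,"wx": 0,"wy": 0,"wz": 0.00095},
    {"dx": 0.002,"dy": 0,"dz": 0,"wx": 0,"wy": 0,"wz": 0.00095},
  ],
)

```text
clock: 72.4
tool_pos: [565.9, 303.6, 31.8]
tcp_rot: [-1.308, 1.044, -1.045]
wrist_force: [-3.5, -3.8, 2.0]
grip_width: -0.2
```

>>> drive_tool(
  deltas=[
    {"dx": 0.002,"dy": 0,"dz": 0,"wx": 0,"wy": 0,"wz": 0.00095},
    {"dx": 0.002,"dy": 0,"dz": 0,"wx": 0,"wy": 0,"wz": 0.00095},
  ],
)

```text
clock: 72.65
tool_pos: [567.8, 303.5, 31.8]
tcp_rot: [-1.313, 1.035, -1.036]
wrist_force: [-5.8, -5.3, 3.5]
grip_width: 0.4
```

>>> drive_tool(
  deltas=[
    {"dx": 0.002,"dy": 0,"dz": 0,"wx": 0,"wy": 0,"wz": 0.00095},
    {"dx": 0.002,"dy": 0,"dz": 0,"wx": 0,"wy": 0,"wz": 0.00095},
  ],
)

```text
clock: 72.9
tool_pos: [567.9, 303.4, 31.8]
tcp_rot: [-1.321, 1.029, -1.025]
wrist_force: [-12.6, -5.3, 8.7]
grip_width: -0.2
```

>>> drive_tool(
  deltas=[
    {"dx": 0.002,"dy": 0,"dz": 0,"wx": 0,"wy": 0,"wz": 0},
    {"dx": 0,"dy": 0,"dz": 0,"wx": 0,"wy": 0,"wz": 0},
  ],
)

```text
clock: 73.15
tool_pos: [567.9, 303.4, 31.8]
tcp_rot: [-1.323, 1.031, -1.024]
wrist_force: [-14.7, -5.4, 9.8]
grip_width: -0.2
```

```bash
python3 - <<'E'
from h import *
o,M,y=yaw();print(o['tool_pos'],y,sl(o['tool_pos'],-77.4),o['wrist_force'])
E
```

```text
[567.91250807 303.38095464  31.80125405] 14.060735169733135 (np.float64(163.88463724875044), np.float64(-39.79624024676596)) [-14.65382053  -5.35322664   9.81072434]
```

>>> drive_tool(
  deltas=[
    {"dx": -0.004,"dy": -0.001,"dz": 0,"wx": 0,"wy": 0,"wz": 0},
    {"dx": -0.015,"dy": -0.003,"dz": 0,"wx": 0,"wy": 0,"wz": 0},
    {"dx": -0.03,"dy": -0.006,"dz": 0,"wx": 0,"wy": 0,"wz": 0},
    {"dx": -0.04,"dy": -0.008,"dz": 0,"wx": 0,"wy": 0,"wz": 0},
    {"dx": -0.05,"dy": 0,"dz": 0.02,"wx": 0,"wy": 0,"wz": 0},
    {"dx": -0.05,"dy": 0,"dz": 0.08,"wx": 0,"wy": 0,"wz": 0},
    {"dx": -0.05,"dy": 0,"dz": 0.1,"wx": 0,"wy": 0,"wz": 0},
    {"dx": 0,"dy": 0,"dz": 0.1,"wx": 0,"wy": 0,"wz": 0},
    {"dx": 0,"dy": 0,"dz": 0.1,"wx": 0,"wy": 0,"wz": 0},
    {"dx": 0,"dy": 0.08,"dz": 0,"wx": 0,"wy": 0,"wz": 0},
    {"dx": 0,"dy": 0.08,"dz": 0,"wx": 0,"wy": 0,"wz": 0},
    {"dx": 0,"dy": 0,"dz": 0,"wx": 0,"wy": 0,"wz": 0},
  ],
)

```text
clock: 74.65
tool_pos: [450.6, 377.4, 232.0]
tcp_rot: [-1.315, 1.024, -1.025]
wrist_force: [0.9, 0.2, 0.3]
grip_width: 0.1
```

```bash
python3 - <<'E'
from h import *
o,M,y=yaw();print(o['tool_pos'],y)
snap('scene','s24'); crop('scene',345,120,445,210,8,'c32'); snap('top','t9');crop('top',180,140,310,240,6,'c33')
E
```

```text
[450.61269812 377.39217109 232.01068079] 14.204034915733326
```

View pics/c32.png

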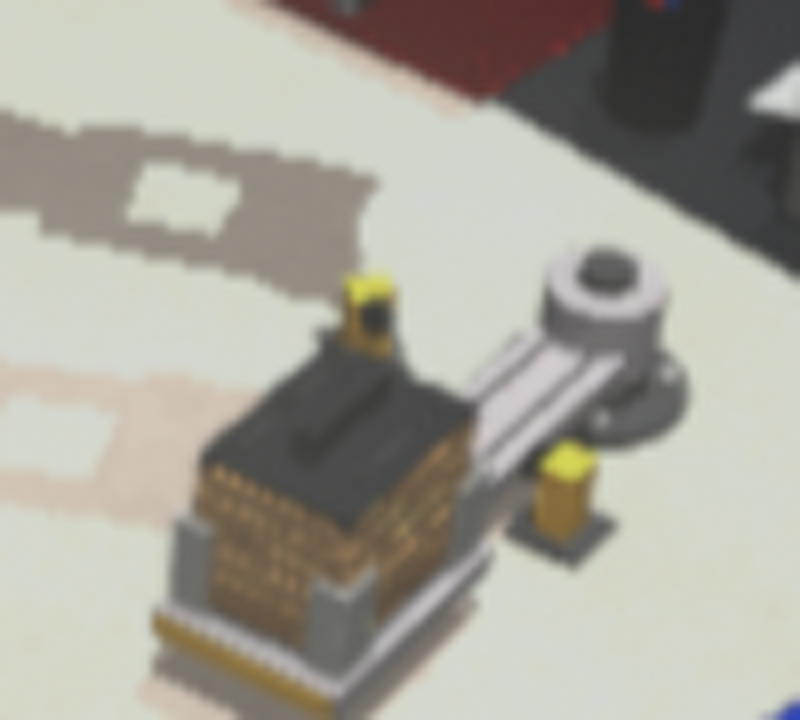

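View pics/c33.png

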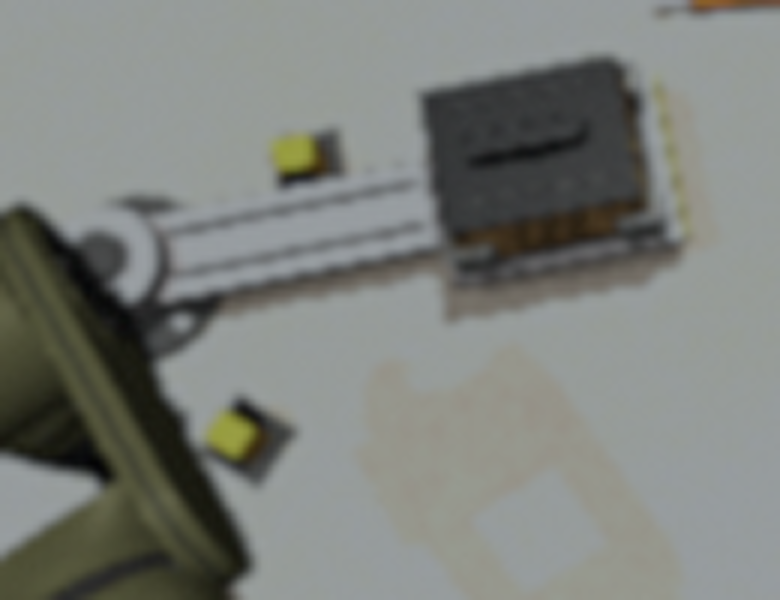

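View pics/s24.png

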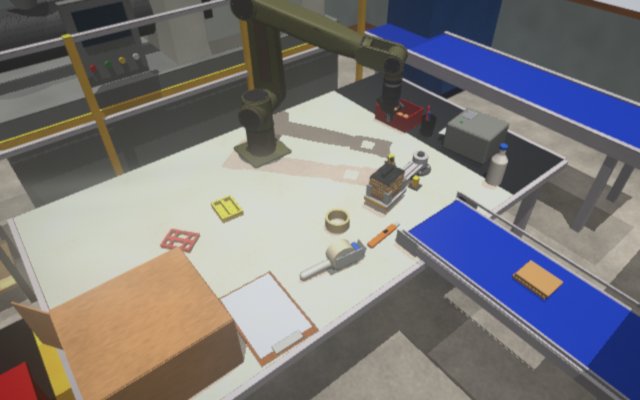

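```bash
python3 - <<'E'
from h import *
for a,b in((672,163),(676,160)):
    e=world('top',180+(a+.5)/6-.5,140+(b+.5)/6-.5,z=50)[:2]-PV; print(np.hypot(*e),np.degrees(np.arctan2(e[1],e[0])))
im,d=load('top');P=cloud('top',d)
a=np.radians(-77.6);u=np.array([np.cos(a),np.sin(a)]);n=np.array([-np.sin(a),np.cos(a)])
Q=P[...,:2]-PV;s=Q@u;L=Q@n
m=(abs(s-280)<70)&(abs(L)<56)&(P[...,2]>128)&(P[...,2]<156)
m=cv2.morphologyEx(m.astype(np.uint8),cv2.MORPH_OPEN,np.ones((3,3)))>0
W=P[m];print(m.sum(),np.median(W[:,2]),s[m].mean(),L[m].mean(),s[m].min(),s[m].max(),L[m].min(),L[m].max(),cv2.minAreaRect(W[:,:2].astype(np.float32)))
E
```

```text
355.07189776291943 -78.21991314249797
357.9369134217943 -77.98988097783561
767 146.01492361348915 279.2368418777971 -1.1394863229418257 218.39430358722728 338.797799054744 -45.20261334574677 46.396635908052865 ((631.5286865234375, 199.9553680419922), (91.57935333251953, 120.34320831298828), 12.224013328552246)
```

```bash
python3 - <<'E'
from bench import manip,monitor
print(manip.sign_off(), monitor.get_obs()['clock'])
E
```

```text
the job is handed in; nothing more can be done
the job is handed in; nothing more can be done
```

I built the pack in the pocket at the loading stop, swung the loaded tray home against the dock stop, and handed the job in at about 75 s. The pack is the base, all four tan frames, then the charcoal cover.

**Swing home:** I pushed on the tray's arm between the pivot and the pan, not on the side of the pan, because the gripper body would have hit the pack there. It took about 5 N at slow speed. At the end the tool stopped advancing and the force rose to about 15–18 N, so I took that as the dock stop.

**Final checks:**
- **Pack:** the cover's top measures 146 mm over the bench, which is the height expected for the full stack. Its outline is 120 x 92 mm, within about 1 mm of the pocket centre and square to the arm.
- **Bystanders:** the tape roll, tape gun, knife and both look-alikes were not moved. The gripper is clear of everything.

**Checks that disagreed:**
- **Swing angle:** the camera gives 43.3 to 43.7 degrees between loading and home, against the nominal 44.1. That is within my reading error, and the hard stop at the end points to the tray being fully home.
- **First swing:** when I pushed the empty tray out, contact was farther from the pan than expected, probably high on the gripper against a corner angle, at under 16 N. Nothing shifted.

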